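# Pay for table time at the puzzle cafe's coin-slide meter

### The job

Pay for the puzzle table: feed every wooden token on the table into the meter, one at a time, by laying it flat in the pocket of the coin slide, pushing the slide fully home so that the token drops into the clear cash box, and letting the slide spring back out. When all the tokens are in and the slide is out, start the session by turning the knob on top clockwise until it clicks over, then let go. Leave the glass, the jigsaw box and the dice cup standing where they are.

Things in the scene. Friction and masses are not known exactly. Their poses are not given: they have to be found in the camera images.
- meter: Play-time meter, fixed: in front (-x, robot side) a wooden apron 125 x 76 mm (x -160..-35 mm, top z 85 mm) carrying the coin slide; behind it a clear cash box with wooden lid (x -45..67 mm, y +-50 mm, lid top z 145 mm), with an 18 mm high slot in its front for slide and token. Origin on the table under the box; x points from push tab to box, the way the slide is pushed; z up.
- cash_box (a point): Centre of the cash box's inner floor, 4 mm above the table. Inside, the box spans x -46..+50 mm and y +-44 mm about this point, and tokens lie in it below the apron's level (85 mm). Axes as the meter's.
- slide (a joint): Coin slide, a steel frame on the apron; m along the meter's +x: 0 = out (rest), 0.085 = fully home. Its spring pushes back with 4 N at rest and 10 N fully home, plus damping of 25 N per m/s; let go, it returns in about a second. A token in the pocket is carried into the box and drops off the apron's rear edge at the end of the stroke.
- pocket (a point): Centre of the slide's square pocket, 40 x 40 mm, at its floor (85 mm above the table, where a token's underside lies). The frame round it is 7 mm high, its side bars 8 mm wide. Moves with the slide; when out, it is at x = -95 mm of the meter, 50 mm in front of the box's face. Axes as the meter's.
- push_face (a point): Centre of the robot-side face of the dark upright push tab at the slide's front end; tab 56 mm wide (y), 8 mm thick, 86 to 126 mm above the table, this point at 111 mm. Moves with the slide, 60 mm in front of the pocket's centre. Axes as the meter's; push along +x.
- knob (a joint): Start knob on the meter's lid, rad, 0 to 1.3 (stop), growing clockwise seen from above. It starts at 0 to 0.08 and turns freely to about 0.3; then its tooth meets a sprung catch, which it must be forced over (up to about 0.4 N m) until 0.6, clicking past by 0.9; let go before 0.6 it springs back, beyond 0.9 it stays where it is left.
- knob_grip (a point): On the knob's upright axis (18 mm behind the meter's origin, +x), at the height to grip its raised bar, 187 mm above the table. At 0 the bar lies along the meter's x; it is 42 mm long, 14 mm thick, its top 10 mm above this point, its foot, on a disc 44 mm across, 27 mm below. The axes turn with the knob.
- glass: Bystander: empty clear tumbler, 70 mm across, 120 mm tall; origin under its base.
- puzzle_box: Bystander: cardboard jigsaw box 130 x 160 x 50 mm; origin under its centre.
- dice_cup: Bystander: black open cup 70 mm across, 90 mm tall; origin under its base.
- token1: Chunky wooden play token, a disc 34 mm across and 12 mm thick, about 15 g, lying flat on the table at the start (may be absent); origin at the centre of its underside, z along its axis.
- token2: Chunky wooden play token, a disc 34 mm across and 12 mm thick, about 15 g, lying flat on the table at the start (may be absent); origin at the centre of its underside, z along its axis.
- token3: Chunky wooden play token, a disc 34 mm across and 12 mm thick, about 15 g, lying flat on the table at the start (may be absent); origin at the centre of its underside, z along its axis.
- token4: Chunky wooden play token, a disc 34 mm across and 12 mm thick, about 15 g, lying flat on the table at the start (may be absent); origin at the centre of its underside, z along its axis.
- token5: Chunky wooden play token, a disc 34 mm across and 12 mm thick, about 15 g, lying flat on the table at the start (may be absent); origin at the centre of its underside, z along its axis.
Mind the look-alikes: they are no part of the job. Of the things shaped like the meter, the wooden one is meant. Leave any green or yellow look-alike of the token4 alone.

How it is judged:
By the outcome, as a careful person would: the job done as asked, in the order asked, and still so for the second after the job is handed in, with the robot touching nothing.
Of token1, token2, token3, token4, token5 only 3 to 5 are there at a start; the rules pass over those that are not, and their reading is None.
At some moment in a run one of token1, token2, token3, token4, token5 may be knocked a few centimetres aside while the robot is not near it.
Once in a run the grip may slacken for a moment while it holds something.
It also fails if it takes over 210 s, if anything falls off the work surface, if the arm or the gripper's body presses on something with over 40 N, if the wrist force passes 120 N, or if a joint passes its speed limit or range.

### The arm

A 6-joint arm with a two-finger parallel gripper is mounted at the origin on the work surface. World frame = base frame: x ahead of the robot, y to its left, z up, the work surface at z = 0. Lengths are in m, angles in rad, forces in N, time in s.
With the tool pointing down it reaches from about 0.35 to 0.875 m from the base axis. Payload 4.2 kg.
Tool frame: the origin (TCP) lies on the centre line of the jaws, within the pads' length; the fingertips stand 25 mm ahead of it and the grasp point (between the pads) lies 6 mm ahead of it (tip_reach is the distance from the TCP to the fingertips, in m); z points along the fingers, y is the direction in which the jaws open and shut (so a half turn about z gives the same grasp; the last joint's range is limited). The gripper opens to 85 mm and grips with 20 to 120 N. Pads are 22 mm wide; open, the fingers measure 114 mm over their backs; the gripper's body (76 mm by 85 mm) begins 54 mm behind the grasp point. The pads swing forward as they close: fully open they stand 13 mm farther back than shut.
Start: joints at [0.259, 0.385, 0.008, 0, -1.194, -0.259], TCP at [0.625, 0, 0.256] pointing down, gripper open.
Joint ranges: [-3.14, 3.14], [-1.21, 2.06], [-1.07, 1.41], [-3.16, 2.05], [-2.99, -0.16], [-3.1, 3.1]. Speed limits (rad/s): [2.79, 2.79, 3.14, 3.14, 3.14, 3.14].

### API

Orientations are given as a rotation vector (axis times angle).
In Python, from cell import * gives the robot as it stands.
- The arm moves only by the tool carry_out, never from a script. Its argument "motion" is a list of rows, each a list of 4 numbers: the shift along the world's x, y, z in mm, then the turn about the world's z in rad. A call has 1 to 12 rows; each row shifts and turns the pose as measured when the row begins; what a row does not reach is not made up. A row lasts 1/8 s, in which the tool goes at most 62.5 mm and 10.7 degrees, less where a joint would pass 70% of its speed; a pose out of reach is approached as far as the arm can. A call with a gripper value outside its range is refused whole. "jaw" is the opening, from -1 (shut) to 1 (fully open), set as the call begins (left out, the last holds). The fingers move at their own pace and stop on an object; the grip force is fixed at half the most. Time passes only in rows, so rows that do not move let the fingers close. It gives the time, the measured TCP pose, the force and the opening at its end, in the units of the state.
- sense(): the state, without advancing time (a new reading comes with each control period).
- get_image(name): name is "scene" or "side" or "wrist"; returns a dict with "img" (400x640x3 uint8, red, green, blue), "vfov" (degrees; the focal length in pixels is half the picture's height over the tangent of half this angle, whatever the lens; pixels are square), "cx", "cy" (the principal point, pixels), "pose" (4x4, takes a point from camera to world coordinates). Camera axes: x right, y up, looking along -z (the intrinsics and any distortion apply to the point x, -y, -z); pixel columns grow to the right and rows downward; lengths in m; the calibration is good to about 2 mm. A picture is of the moment at which its call begins. There is no depth.
- hand_in(): hands the job in, once; it reports no verdict.
The state is a dict: "t": time; "joint_pos": joint angles; "qd": joint speeds; "joint_torque": joint torques, N m; "ee_pos": TCP position; "orientation": TCP orientation; "ft_force": force on the tool from outside, world axes, zero at the start; "torque": the same for the moment, N m; "width": opening from 0.0 (shut) to 1.0 (fully open).
Only numpy, scipy, OpenCV 4.12 (cv2) and the standard library are available. Lean on these libraries where they do the work, as an engineer would, in place of code of your own. Each camera call takes 0.05 s, during which the arm holds its last target.

## Working session

There is one attempt and no reset: what is moved stays moved. The work goes in short steps, Python scripts to look and compute and a tool call to move; the robot and the scene stay as the last step left them, time stands still between calls to the robot, and variables do not carry over. Pictures are saved under pics/ and viewed, and the job is handed in when it is done.

Besides the shell and the picture viewer there is one more tool, called after "Request:" in YAML: its name, and indented under it one key for each argument. carry_out: Moves the arm, as the interface text tells. Its arguments: {"type":"object","properties":{"motion":{"type":"array","items":{"type":"array","items":{"type":"number"}}},"jaw":{"type":"number"}},"required":["motion"]}

```bash
mkdir -p pics; ls; cat > h.py <<'E'
from cell import *
import numpy as np, cv2, sys
def snap(n,f):
    d=get_image(n); cv2.imwrite('pics/'+f+'.png',d['img'][:,:,::-1]); np.save('pics/'+f+'.npy',{k:d[k] for k in d},allow_pickle=True); return d
def load(f): return np.load('pics/'+f+'.npy',allow_pickle=True).item()
def ray(d,u,v):
    H=d['img'].shape[0]; f=H/2/np.tan(np.radians(d['vfov'])/2)
    r=np.array([(u-d['cx'])/f,-(v-d['cy'])/f,-1.]); P=np.array(d['pose']); return P[:3,3],P[:3,:3]@r
def atz(d,u,v,z):
    o,r=ray(d,u,v); return o+r*(z-o[2])/r[2]
def proj(d,p):
    P=np.array(d['pose']); c=P[:3,:3].T@(np.array(p)-P[:3,3]); f=d['img'].shape[0]/2/np.tan(np.radians(d['vfov'])/2)
    return d['cx']+f*c[0]/-c[2], d['cy']-f*c[1]/-c[2]
def tri(obs):
    A=np.zeros((3,3));b=np.zeros(3)
    for d,u,v in obs:
        o,r=ray(d,u,v); r=r/np.linalg.norm(r); M=np.eye(3)-np.outer(r,r); A+=M;b+=M@o
    p=np.linalg.solve(A,b); return p,[np.linalg.norm(np.cross(p-ray(d,u,v)[0],ray(d,u,v)[1]/np.linalg.norm(ray(d,u,v)[1]))) for d,u,v in obs]
def crop(f,u0,v0,u1,v1,s,out):
    im=cv2.imread('pics/'+f+'.png')[v0:v1,u0:u1]; cv2.imwrite('pics/'+out+'.png',cv2.resize(im,None,fx=s,fy=s,interpolation=cv2.INTER_CUBIC))
E
python3 - <<'E'
from h import *
print(sense())
for n in ['scene','side','wrist']:
    d=snap(n,n+'0'); print(n,[(k,d[k]) for k in d if k!='img'])
E
```

```text
pics
{'t': 0.0, 'joint_pos': array([ 2.58610533e-01,  3.85536397e-01,  6.61669445e-03, -5.20649785e-04,
       -1.19398806e+00, -2.58582536e-01]), 'qd': array([-1.43512633e-03, -9.38818348e-05, -6.77269598e-04,  1.09401459e-03,
       -5.09946359e-04,  8.71670110e-04]), 'joint_torque': array([-9.55001960e-04, -3.92286408e+01,  1.88399577e+01,  4.18616563e+00,
       -4.72148502e-03,  8.27910434e-07]), 'ee_pos': array([6.24464700e-01, 3.21767050e-05, 2.55226904e-01]), 'orientation': array([ 2.22014014, -2.22050448, -0.00232342]), 'ft_force': array([-0.40987491, -0.63859802,  1.03107961]), 'torque': array([-0.05621576, -0.02544753, -0.01334371]), 'width': 0.999429182085236}
scene [('vfov', 44.63966477113139), ('cx', 314.8551044347812), ('cy', 199.02312772791686), ('pose', array([[ 0.4161488 , -0.67183796,  0.61274296,  1.54400787],
       [ 0.90926375,  0.3131845 , -0.27414396, -0.50946153],
       [-0.00772128,  0.67122964,  0.74120925,  1.33349728],
       [ 0.        ,  0.        ,  0.        ,  1.        ]]))]
side [('vfov', 47.5823599963922), ('cx', 309.94843340398995), ('cy', 196.91682876899526), ('pose', array([[-0.71586327,  0.42481865, -0.55413797, -0.1223278 ],
       [-0.69810195, -0.41964556,  0.58013039,  0.62983008],
       [ 0.01390867,  0.80213884,  0.59697557,  0.83191111],
       [ 0.        ,  0.        ,  0.        ,  1.        ]]))]
wrist [('vfov', 63.77300859164825), ('cx', 319.93625167827173), ('cy', 200.84491444795086), ('pose', array([[-9.99999071e-01, -7.67430008e-04,  1.12695462e-03,
         6.24185646e-01],
       [ 3.74577533e-04, -9.49381058e-01, -3.14126515e-01,
        -8.02684772e-02],
       [ 1.31097948e-03, -3.14125800e-01,  9.49380463e-01,
         3.73260298e-01],
       [ 0.00000000e+00,  0.00000000e+00,  0.00000000e+00,
         1.00000000e+00]]))]
```

View pics/scene0.png

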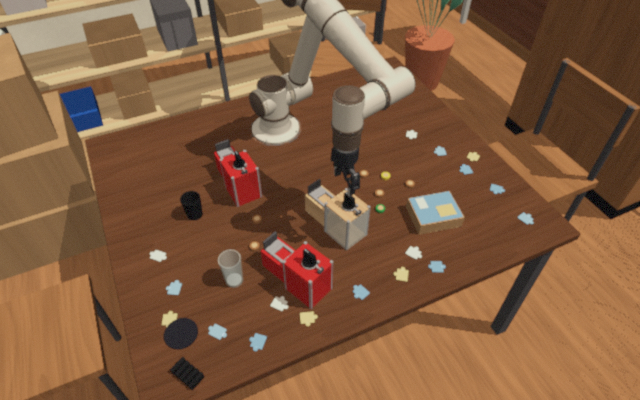

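View pics/side0.png

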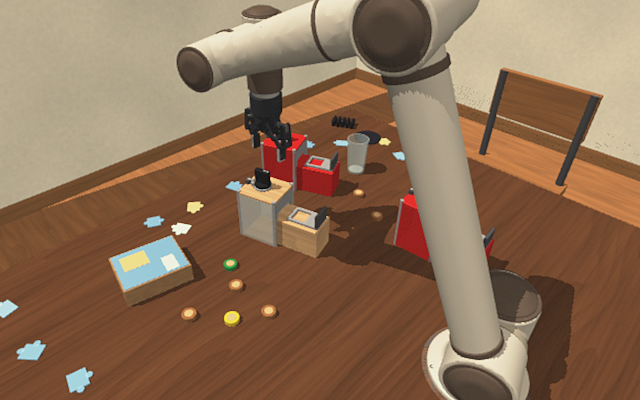

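View pics/wrist0.png

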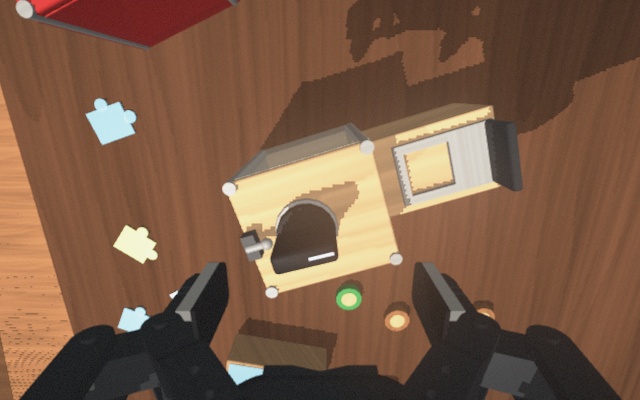

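Wooden meter sits in the centre (scene about (338,215)), with red look-alikes at (238,175) and (300,270). Candidate tokens in the scene view: (364,173), (379,192), (409,183), (257,219), (254,245); yellow at (386,175), green at (380,209). I'll enlarge these to confirm.

```bash
python3 - <<'E'
from h import *
crop('scene0',340,150,430,225,8,'c1'); crop('scene0',235,205,275,260,8,'c2'); crop('side0',170,245,290,335,6,'c3'); crop('side0',340,180,390,225,8,'c4')
E
```

```text
(no output)
```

View pics/c1.png

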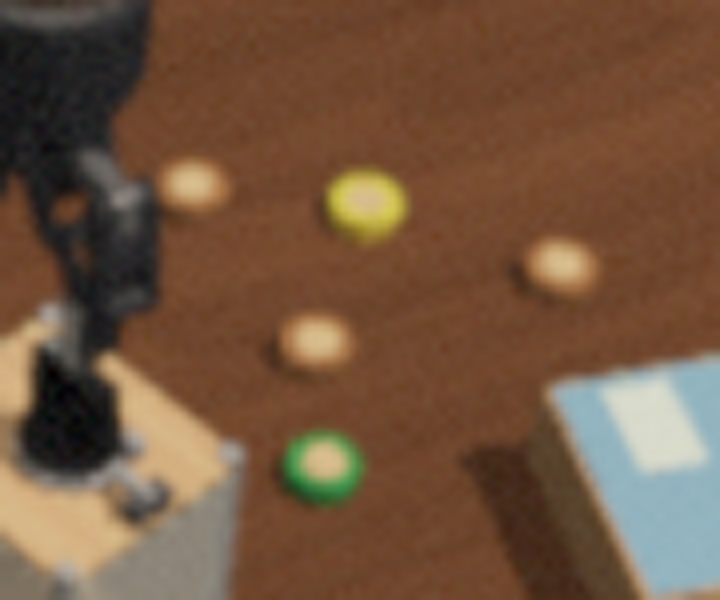

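View pics/c2.png

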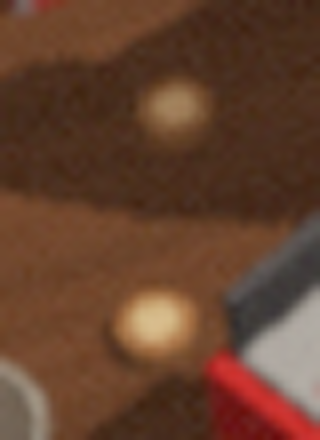

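View pics/c3.png

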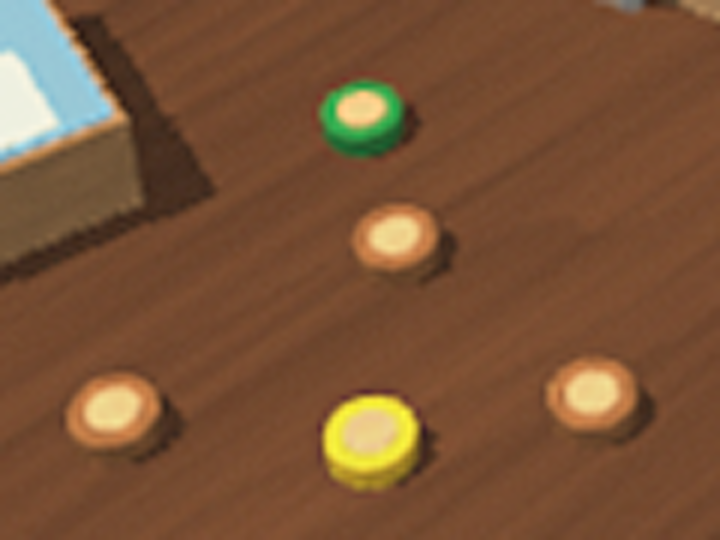

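View pics/c4.png

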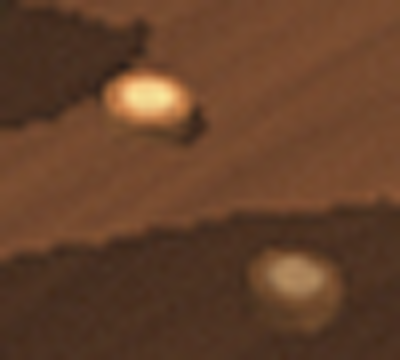

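Five plain wooden tokens with a brown rim (scene crops (364,173), (380,193), (410,183), (257,218), (254,245)). The green (380,209) and yellow (386,175) ones are the look-alikes. Triangulating now.

```bash
python3 - <<'E'
from h import *
np.set_printoptions(precision=4,suppress=True)
sc,si,w=load('scene0'),load('side0'),load('wrist0')
for n,a,b in [('A',(364.2,173),(269,310.3)),('B',(379.6,192.6),(236.3,284.3)),('C',(410.1,183),(188.5,313)),('D',(256.9,218.4),(376.6,214.4)),('E',(254.1,245.2),(358.5,192.3)),('yel',(386,175.4),(232,317.2)),('grn',(380.4,207.8),(230.2,263))]:
    p,e=tri([(sc,*a),(si,*b)]); print(n,p,e,'z12',atz(sc,*a,.012)[:2],atz(si,*b,.012)[:2])
print('lid corners@.145',[atz(w,u,v,.145)[:2] for u,v in [(229,188),(367,146),(396,259),(271,292)]])
print('pocket', [atz(w,u,v,z)[:2] for u,v,z in [(404,150,.092),(450,141,.092),(455,183,.092),(411,194,.092)]])
print('wristB',atz(w,397,320,.012), 'grn',atz(w,348,298,.012))
E
```

```text
A [0.4061 0.207  0.0099] [np.float64(0.0017269146685663925), np.float64(0.0017269146685664814)] z12 [0.409  0.2072] [0.4039 0.2067]
B [0.5208 0.2099 0.0094] [np.float64(0.0014968267606327434), np.float64(0.0014968267606327973)] z12 [0.5236 0.2097] [0.5179 0.21  ]
C [0.5275 0.3388 0.0102] [np.float64(0.0004997668148630582), np.float64(0.0004997668148630903)] z12 [0.529  0.3381] [0.5258 0.339 ]
D [ 0.4463 -0.245   0.0096] [np.float64(0.0008131890817437552), np.float64(0.0008131890817439377)] z12 [ 0.449 -0.245] [ 0.4444 -0.2434]
E [ 0.5532 -0.2937  0.0086] [np.float64(0.0003673963459048044), np.float64(0.00036739634590485026)] z12 [ 0.5561 -0.294 ] [ 0.5503 -0.2903]
yel [0.4515 0.2773 0.008 ] [np.float64(0.001794005957345112), np.float64(0.0017940059573450368)] z12 [0.4557 0.2764] [0.4476 0.2775]
grn [0.5877 0.1757 0.0097] [np.float64(0.0008950371284849797), np.float64(0.0008950371284849392)] z12 [0.5899 0.1752] [0.5852 0.1762]
lid corners@.145 [array([ 0.691 , -0.0148]), array([ 0.5906, -0.0456]), array([0.5634, 0.0441]), array([0.6643, 0.0744])]
pocket [array([ 0.5502, -0.0341]), array([ 0.5109, -0.0419]), array([ 0.5016, -0.0041]), array([0.5405, 0.0063])]
wristB [0.5198 0.2087 0.012 ] grn [0.5869 0.1739 0.012 ]
```

```bash
python3 - <<'E'
from h import *
crop('scene0',210,195,340,310,6,'c5'); crop('side0',255,120,420,230,4.8,'c6')
E
```

```text
(no output)
```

View pics/c5.png

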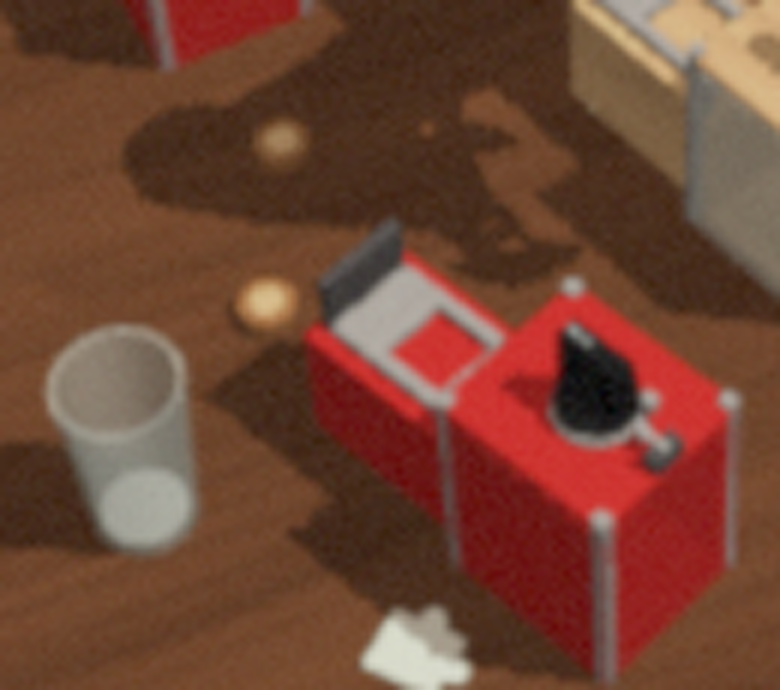

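View pics/c6.png

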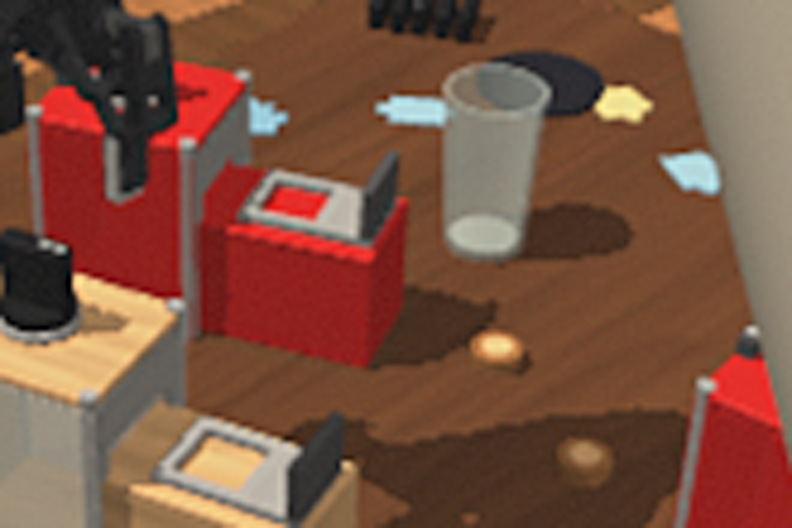

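```bash
python3 - <<'E'
from h import *
np.set_printoptions(precision=4,suppress=True)
sc,si=load('scene0'),load('side0')
print('glass',atz(sc,234,280,0.003),atz(si,356,170,.003))
f=lambda u,v:(255+u/4.8,120+v/4.8); g=lambda u,v:(210+u/6,195+v/6)
print('red front bottom',atz(si,*f(370,362),0), 'front tops',atz(si,*f(373,256),.085),atz(si,*f(404,200),.085))
print('red tab top', atz(si,*f(390,157),.126),atz(si,*f(372,185),.126),atz(sc,*g(322,290),.126),atz(sc,*g(395,222),.126))
print('red lid posts',[atz(sc,*g(*p),.145) for p in [(573,285),(448,397),(602,522),(730,400)]])
print('far red post', atz(si,*f(705,385),.145), atz(sc,260,198,0.145))
print('dice',atz(sc,194,215,0.0))
print('pbox',[atz(sc,*p,.05) for p in [(408,206),(424,220),(452,196),(462,214)]])
E
```

```text
glass [ 0.6531 -0.3982  0.003 ] [ 0.6441 -0.3926  0.003 ]
red front bottom [ 0.6072 -0.2328  0.    ] front tops [ 0.6054 -0.228   0.085 ] [ 0.6348 -0.2905  0.085 ]
red tab top [ 0.6327 -0.2716  0.126 ] [ 0.6184 -0.2389  0.126 ] [ 0.647  -0.2833  0.126 ] [ 0.6214 -0.2328  0.126 ]
red lid posts [array([ 0.7119, -0.1701,  0.145 ]), array([ 0.7489, -0.2537,  0.145 ]), array([ 0.8463, -0.2144,  0.145 ]), array([ 0.8089, -0.1286,  0.145 ])]
far red post [ 0.3425 -0.1928  0.145 ] [ 0.4808 -0.2321  0.145 ]
dice [ 0.3285 -0.4424  0.    ]
pbox [array([0.6508, 0.2472, 0.05  ]), array([0.7282, 0.2627, 0.05  ]), array([0.6763, 0.4143, 0.05  ]), array([0.7607, 0.3961, 0.05  ])]
```

```bash
python3 - <<'E'
from h import *
crop('scene0',180,130,280,230,6,'c7')
E
```

```text
(no output)
```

View pics/c7.png

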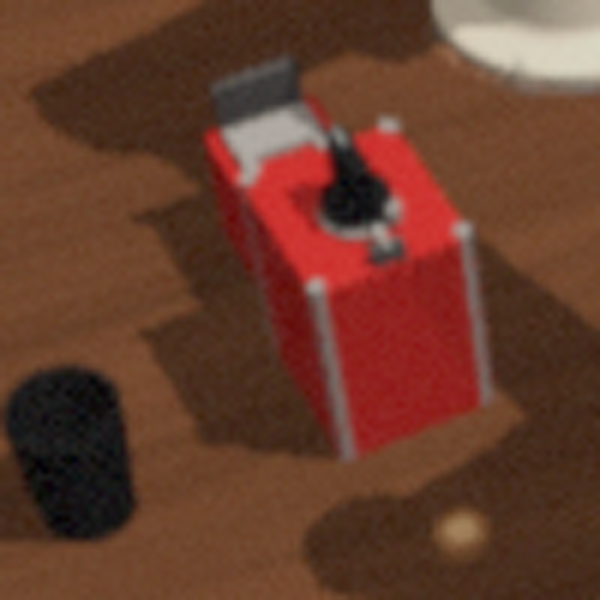

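Request:
carry_out:
  motion:
    - [0, 0, 40, 0]
    - [0, 0, 20, 0]
    - [-40, 15, 0, -0.18]
    - [-40, 30, 0, -0.18]
    - [-40, 40, 0, -0.18]
    - [-40, 40, 0, -0.18]
    - [-30, 40, -10, -0.18]
    - [0, 30, -10, -0.18]
    - [0, 0, -10, -0.18]
  jaw: 0.4

```text
t: 1.27
ee_pos: [0.4366, 0.1904, 0.2842]
orientation: [-0.491, 3.103, 0.015]
ft_force: [-0.7, -0.4, 1.3]
width: 0.695
```

The second red box's rear bottom corners are at c7 (347,457) and (487,402). Token D at (460,530) lies clear of them.

```bash
python3 - <<'E'
from h import *
np.set_printoptions(precision=4,suppress=True)
sc=load('scene0')
print([atz(sc,180+u/6,130+v/6,z) for u,v,z in [(347,457,0),(487,402,0),(316,287,.145),(463,230,.145)]])
snap('wrist','w1'); s=sense(); print(s['ee_pos'],s['orientation'],s['joint_pos'],s['width'])
d=load('w1'); print(d['pose'])
for n,p in dict(A=(.4061,.207,.012),B=(.5208,.2099,.012),C=(.5275,.3388,.012)).items(): print(n,proj(d,p))
E
```

```text
[array([ 0.3548, -0.2857,  0.    ]), array([ 0.3482, -0.1926,  0.    ]), array([ 0.3531, -0.2848,  0.145 ]), array([ 0.3447, -0.1924,  0.145 ])]
[0.4358 0.1893 0.2827] [ 0.4825 -3.1013 -0.0134] [ 0.7475  0.1069 -0.2963 -0.0095 -1.1654 -2.0058] 0.6996322379610646
[[-0.3084 -0.9033 -0.2982  0.3595]
 [ 0.9512 -0.2897 -0.1061  0.1647]
 [ 0.0094 -0.3164  0.9486  0.402 ]
 [ 0.      0.      0.      1.    ]]
A (np.float64(338.2780723284121), np.float64(143.7009448489913))
B (np.float64(311.9856565496307), np.float64(227.76981664632015))
C (np.float64(400.63661652150773), np.float64(258.62296914313544))
```

View pics/w1.png

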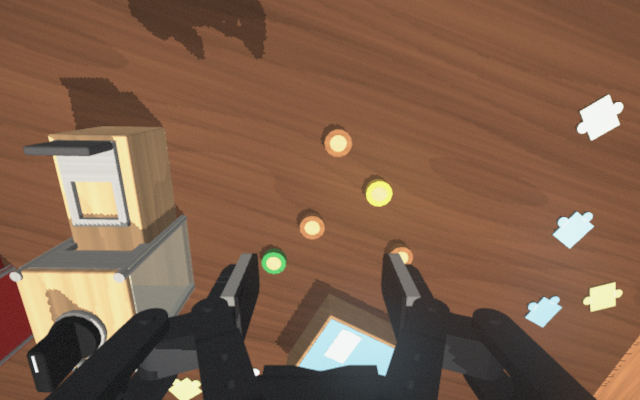

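Request:
carry_out:
  motion:
    - [-15, 9, -50, 0]
    - [-15, 9, -50, 0]
    - [0, 0, -40, 0]
    - [0, 0, 0, 0]
  jaw: 0.1

```text
t: 1.82
ee_pos: [0.4053, 0.2072, 0.1407]
orientation: [0.497, -3.102, -0.015]
ft_force: [0.8, -0.1, 0.3]
width: 0.551
```

```bash
python3 - <<'E'
from h import *
np.set_printoptions(precision=4,suppress=True)
d=snap('wrist','w2'); s=sense(); print(s['ee_pos'],s['orientation'],s['width'],s['ft_force'])
crop('w2',200,120,440,300,3.2,'w2c')
print(proj(d,(.4055,.2065,.012)))
E
```

```text
[0.4066 0.2082 0.1425] [-0.4967  3.0981  0.0184] 0.5514743143631944 [0.2868 0.3724 0.4033]
(np.float64(316.89571665689937), np.float64(199.83109795289607))
```

View pics/w2c.png

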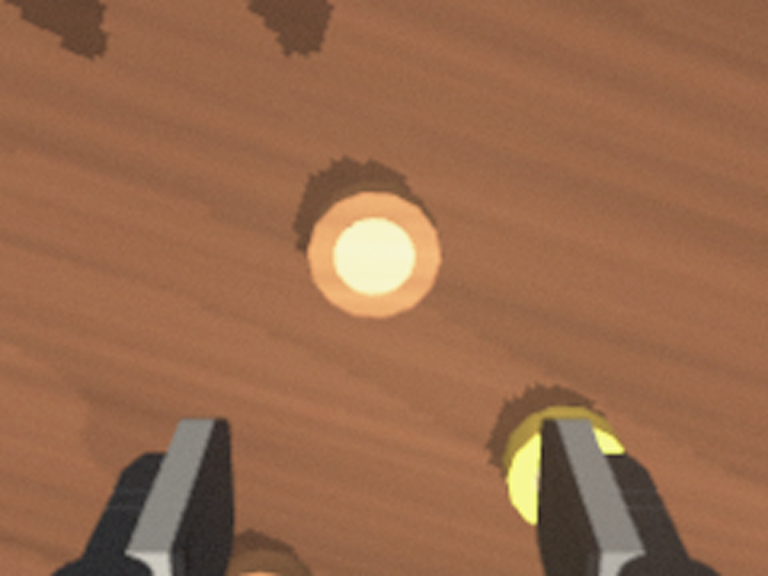

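Request:
carry_out:
  motion:
    - [-1, -1, -50, 0]
    - [0, 0, -40, 0]
    - [0, 0, -15, 0]
    - [0, 0, 0, 0]

```text
t: 2.38
ee_pos: [0.4134, 0.2131, 0.0438]
orientation: [-0.502, 3.078, 0.036]
ft_force: [-0.0, -0.2, -0.1]
width: 0.552
```

```bash
python3 - <<'E'
from h import *
np.set_printoptions(precision=4,suppress=True)
for i in range(4):
  d=snap('wrist','w3'); s=sense(); print(s['t'],s['ee_pos'],s['width'],s['ft_force'],d['pose'][:3,3])
snap('side','s3')
crop('w3',200,120,440,300,3.2,'w3c')
crop('s3',220,260,320,340,7,'s3c')
E
```

```text
2.425 [0.4138 0.2135 0.0444] 0.5524918374013019 [-0.2375  0.2091  0.9627] [0.3342 0.1847 0.1596]
2.475 [0.4137 0.2136 0.0447] 0.5505790972207582 [ 0.2919  0.0742 -0.1895] [0.3345 0.185  0.1601]
2.525 [0.4135 0.2134 0.0447] 0.550177521219116 [ 0.1623 -0.3633 -0.5851] [0.3343 0.185  0.1603]
2.575 [0.4133 0.2133 0.0446] 0.5492287846770193 [ 0.0305 -0.0223  0.5098] [0.3341 0.1849 0.1603]
```

View pics/w3c.png

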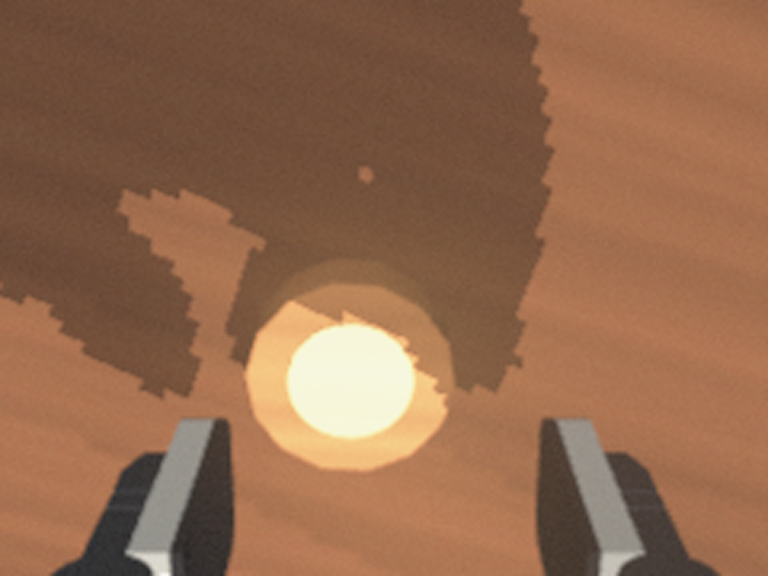

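View pics/s3c.png

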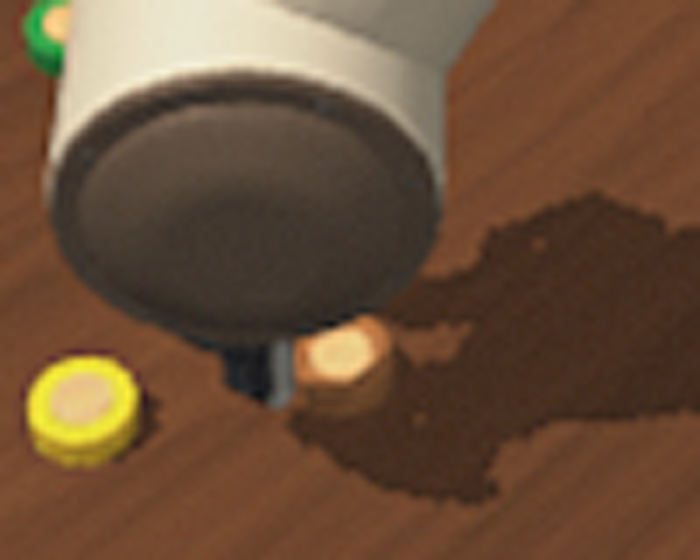

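```bash
cat >> h.py <<'E'
from scipy.spatial.transform import Rotation as R
def st(tgt=None):
    s=sense(); M=R.from_rotvec(s['orientation']).as_matrix()
    print('t%.2f ee'%s['t'],np.round(s['ee_pos']*1000,1),'toolz',np.round(M[:,2],3),'yaw y %.3f'%(np.arctan2(M[1,1],M[0,1])%np.pi),'w %.3f'%s['width'],'F',np.round(s['ft_force'],1),'q',np.round(s['joint_pos'],2))
    if tgt is not None: print('d',np.round(np.array(tgt)*1000-s['ee_pos'][:len(tgt)]*1000,1))
    return s,M
E
python3 - <<'E'
from h import *
st()
E
```

```text
t2.62 ee [413.  213.1  44.4] toolz [ 0.019  0.028 -0.999] yaw y 1.894 w 0.551 F [-1.1 -1.   0.2] q [ 0.82  0.39 -0.65 -0.01 -0.49 -2.06]
```

Request:
carry_out:
  motion:
    - [-4, -3, 0, 0]
    - [-4, -4, 0, 0]
    - [0, 0, 0, 0]

```text
t: 3.0
ee_pos: [0.4047, 0.2058, 0.0458]
orientation: [-0.501, 3.075, 0.04]
ft_force: [1.1, -0.6, -0.5]
width: 0.551
```

```bash
python3 - <<'E'
from h import *
st()
E
```

```text
t3.00 ee [404.7 205.8  45.8] toolz [ 0.021  0.03  -0.999] yaw y 1.894 w 0.551 F [ 1.1 -0.6 -0.5] q [ 0.83  0.38 -0.68 -0.01 -0.48 -2.07]
```

Request:
carry_out:
  motion:
    - [0, 0, -10, 0]
    - [0, 0, -10, 0]
    - [0, 0, 0, 0]

```text
t: 3.38
ee_pos: [0.4046, 0.2058, 0.0241]
orientation: [-0.502, 3.076, 0.04]
ft_force: [-0.8, -0.4, -0.5]
width: 0.55
```

```bash
python3 - <<'E'
from h import *
st((.4052,.206,.0255))
d=snap('wrist','w4'); crop('w4',200,120,440,300,3.2,'w4c')
E
```

```text
t3.38 ee [404.6 205.8  24.1] toolz [ 0.021  0.029 -0.999] yaw y 1.894 w 0.550 F [-0.8 -0.4 -0.5] q [ 0.83  0.42 -0.69 -0.01 -0.42 -2.06]
d [0.6 0.2 1.4]
```

View pics/w4c.png

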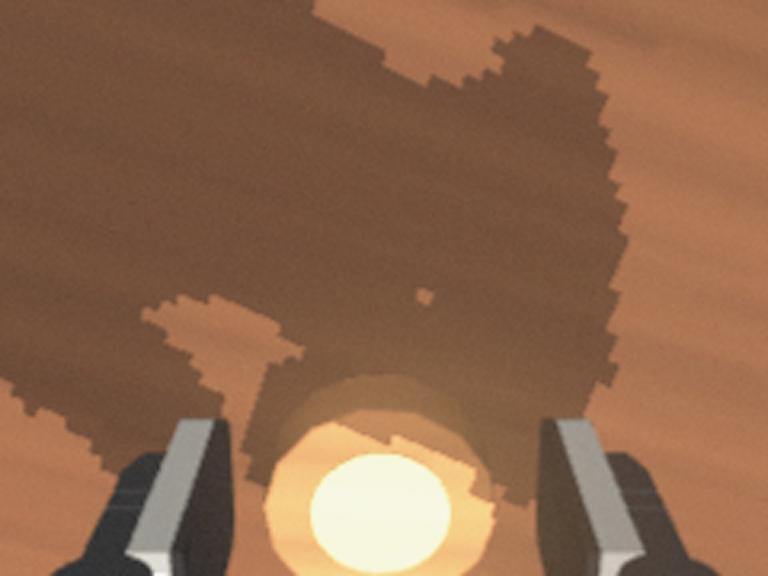

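Request:
carry_out:
  motion:
    - [0, 0, 1, 0]
    - [0, 0, 0, 0]
    - [0, 0, 0, 0]
    - [0, 0, 0, 0]
    - [0, 0, 0, 0]
  jaw: -1

```text
t: 4.05
ee_pos: [0.4052, 0.2063, 0.026]
orientation: [-0.502, 3.074, 0.041]
ft_force: [-0.8, -0.3, -1.1]
width: 0.363
```

```bash
python3 - <<'E'
from h import *
st()
d=snap('wrist','w5'); crop('w5',200,120,440,300,3.2,'w5c')
E
```

```text
t4.05 ee [405.2 206.3  26. ] toolz [ 0.022  0.03  -0.999] yaw y 1.895 w 0.363 F [-0.8 -0.3 -1.1] q [ 0.83  0.42 -0.69 -0.01 -0.42 -2.06]
```

View pics/w5c.png

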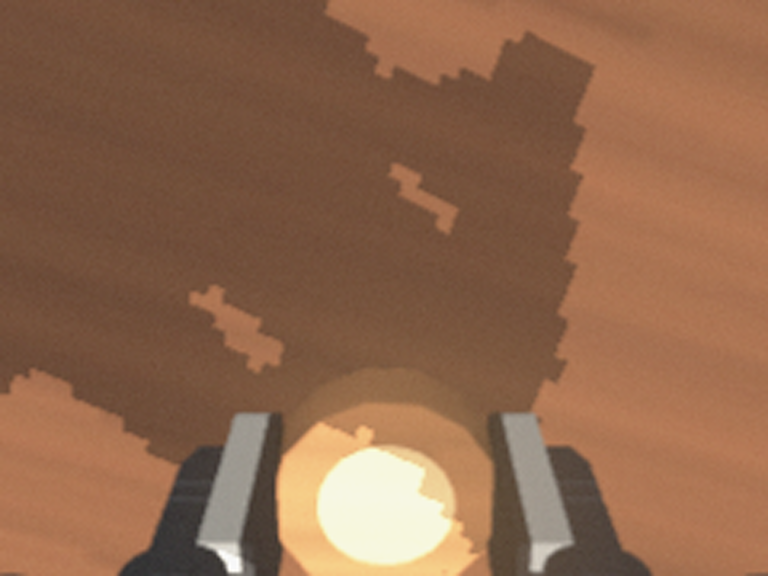

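Request:
carry_out:
  motion:
    - [0, 0, 20, 0]
    - [0, 0, 30, 0]
    - [0, 0, 40, 0]
    - [0, 0, 40, 0]
    - [15, -25, 25, 0]
    - [20, -37, 0, 0]
    - [20, -37, 0, 0]
    - [20, -37, 0, 0]
    - [20, -37, 0, 0]
    - [15, -30, 0, 0]
    - [7, -12, 0, 0]
    - [0, 0, 0, 0]

```text
t: 5.6
ee_pos: [0.5233, -0.0162, 0.1861]
orientation: [-0.505, 3.073, 0.041]
ft_force: [0.2, 0.5, 0.1]
width: 0.367
```

```bash
python3 - <<'E'
from h import *
st((.526,-.0175,.18))
d=snap('wrist','w6')
print(proj(d,(.526,-.0175,.085)))
E
```

```text
t5.60 ee [523.3 -16.2 186.1] toolz [ 0.023  0.031 -0.999] yaw y 1.897 w 0.367 F [0.2 0.5 0.1] q [ 0.27  0.27 -0.34 -0.03 -0.93 -1.49]
d [ 2.7 -1.3 -6.1]
(np.float64(313.24935464704225), np.float64(210.60499911145325))
```

View pics/w6.png

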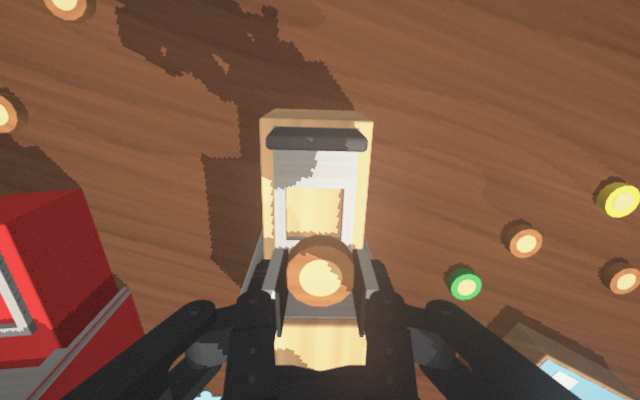

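```bash
python3 - <<'E'
from h import *
crop('w6',240,100,400,260,4,'w6c')
E
```

```text
(no output)
```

View pics/w6c.png

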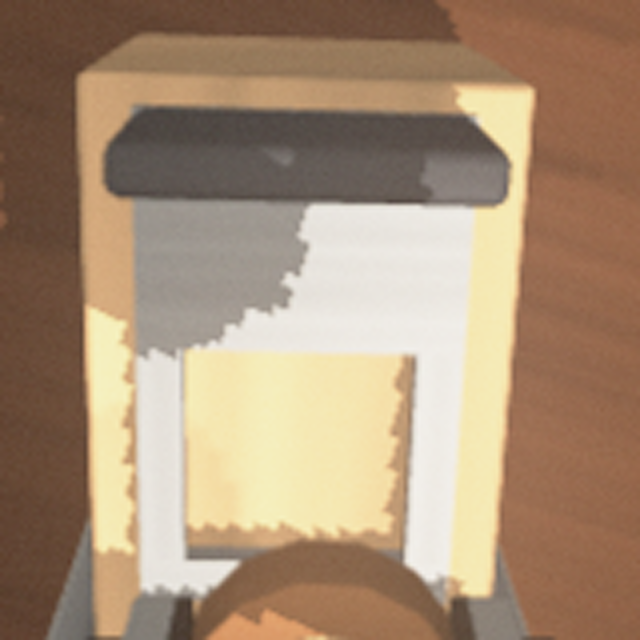

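```bash
python3 - <<'E'
from h import *
np.set_printoptions(precision=4,suppress=True)
d=load('w6')
P=[atz(d,240+u/4,100+v/4,z) for u,v,z in [(182,352,.092),(415,355,.092),(404,559,.092),(188,560,.092)]]
P=np.array(P);print(P); print(P.mean(0)); 
print('lens',[np.linalg.norm(P[i]-P[i-1]) for i in range(4)])
v=P[2]+P[3]-P[0]-P[1]; print('yaw',np.arctan2(v[1],v[0])); v=P[0]+P[3]-P[1]-P[2]; print(np.arctan2(v[1],v[0])+np.pi/2)
# tab top corners z .126
T=[atz(d,240+u/4,100+vv/4,.126) for u,vv in [(105,165),(510,170)]]; print('tab',T)
B=[atz(d,240+u/4,100+vv/4,.085) for u,vv in [(78,75),(533,90)]]; print('apron front',B)
E
```

```text
[[ 0.5135 -0.0416  0.092 ]
 [ 0.5015 -0.0036  0.092 ]
 [ 0.5387  0.0079  0.092 ]
 [ 0.5511 -0.0293  0.092 ]]
[ 0.5262 -0.0166  0.092 ]
lens [np.float64(0.03955700100150873), np.float64(0.03984512825244607), np.float64(0.03898130486786819), np.float64(0.03920008212552173)]
yaw 0.30853631142642557
0.31286459523217935
tab [array([ 0.4799, -0.0597,  0.126 ]), array([ 0.4631, -0.0071,  0.126 ])]
apron front [array([ 0.4756, -0.0711,  0.085 ]), array([0.4541, 0.0005, 0.085 ])]
```

Request:
carry_out:
  motion:
    - [1, 0, -20, 0]
    - [1, 0, -20, 0]
    - [0, 0, -15, 0]
    - [0, 0, -8, -0.01]
    - [0, 0, 0, 0]

```text
t: 6.28
ee_pos: [0.5233, -0.0105, 0.1226]
orientation: [-0.501, 3.072, 0.042]
ft_force: [0.2, -0.5, -0.1]
width: 0.367
```

```bash
python3 - <<'E'
from h import *
d=load('w6'); print(atz(d,320,278,.172))
st((.526,-.0168,.113))
snap('side','s7');d=snap('wrist','w7'); crop('s7',250,190,350,260,7,'s7c'); crop('w7',240,100,400,300,3,'w7c')
E
```

```text
[ 0.52432008 -0.01489921  0.172     ]
t6.28 ee [523.3 -10.5 122.6] toolz [ 0.024  0.032 -0.999] yaw y 1.895 w 0.367 F [ 0.2 -0.5 -0.1] q [ 0.28  0.35 -0.42 -0.03 -0.77 -1.5 ]
d [ 2.7 -6.3 -9.6]
```

View pics/s7c.png

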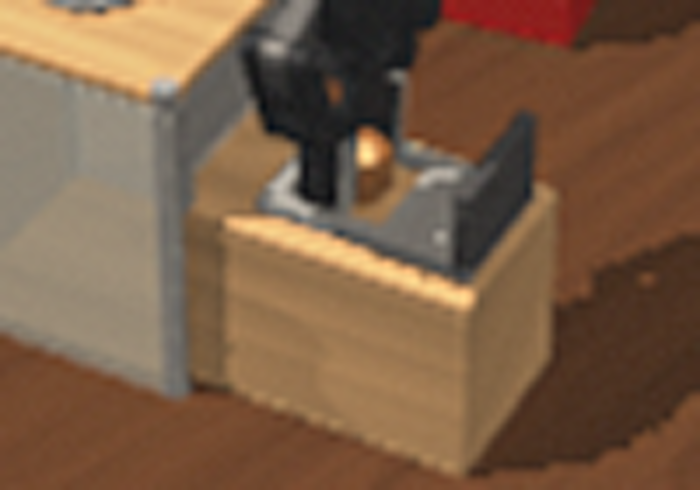

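View pics/w7c.png

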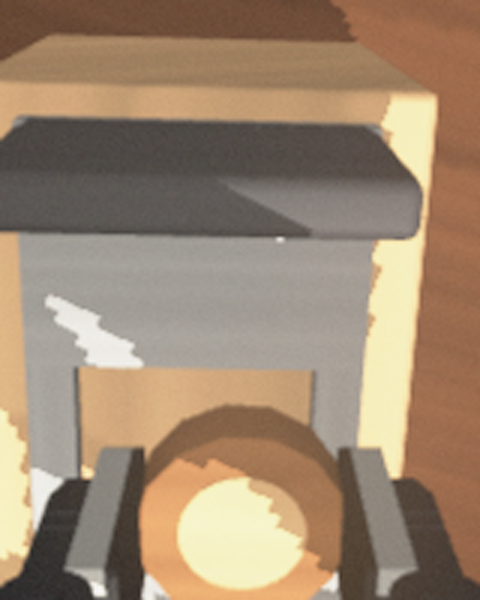

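Request:
carry_out:
  motion:
    - [1.5, -4, 0, 0]
    - [1, -2, 0, 0]
    - [0, 0, -5, 0]
    - [0, 0, 0, 0]

```text
t: 6.88
ee_pos: [0.5274, -0.0171, 0.1196]
orientation: [-0.5, 3.067, 0.043]
ft_force: [-0.1, 1.0, 0.6]
width: 0.364
```

```bash
python3 - <<'E'
from h import *
st((.526,-.0168,.113))
snap('side','s8');d=snap('wrist','w8'); crop('s8',260,190,345,250,8,'s8c'); crop('w8',240,100,400,300,3,'w8c')
E
```

```text
t6.88 ee [527.4 -17.1 119.6] toolz [ 0.029  0.033 -0.999] yaw y 1.894 w 0.364 F [-0.1  1.   0.6] q [ 0.26  0.36 -0.42 -0.03 -0.76 -1.49]
d [-1.4  0.3 -6.6]
```

View pics/s8c.png

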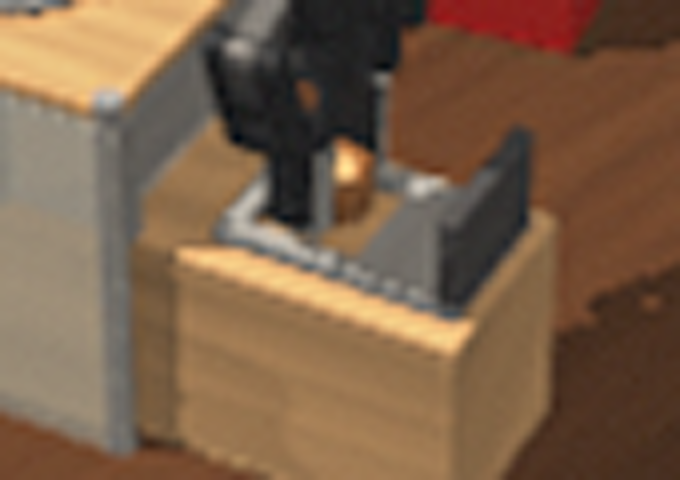

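View pics/w8c.png

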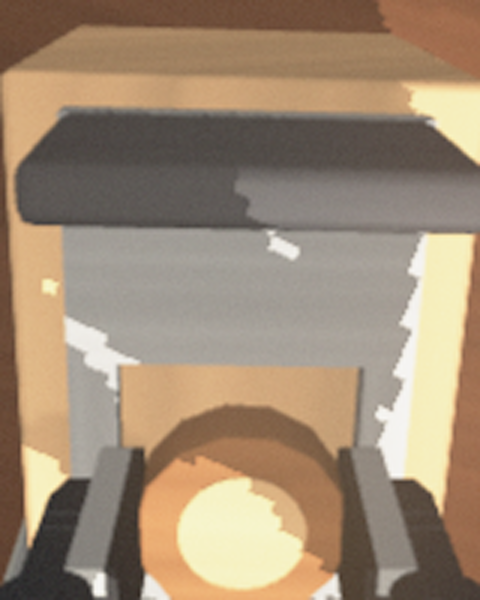

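Request:
carry_out:
  motion:
    - [-1, 0, -4, 0]
    - [0, 0, -2, 0]
    - [0, 0, 0, 0]

```text
t: 7.35
ee_pos: [0.5279, -0.0168, 0.1174]
orientation: [-0.503, 3.062, 0.041]
ft_force: [-0.2, -0.6, -0.6]
width: 0.37
```

```bash
python3 - <<'E'
from h import *
st((.526,-.0168,.113))
snap('side','s9');d=snap('wrist','w9'); crop('s9',260,190,345,250,8,'s9c'); crop('w9',240,100,400,300,3,'w9c')
E
```

```text
t7.35 ee [527.9 -16.8 117.4] toolz [ 0.033  0.032 -0.999] yaw y 1.897 w 0.370 F [-0.2 -0.6 -0.6] q [ 0.26  0.36 -0.42 -0.03 -0.75 -1.49]
d [-1.9 -0.  -4.4]
```

View pics/s9c.png

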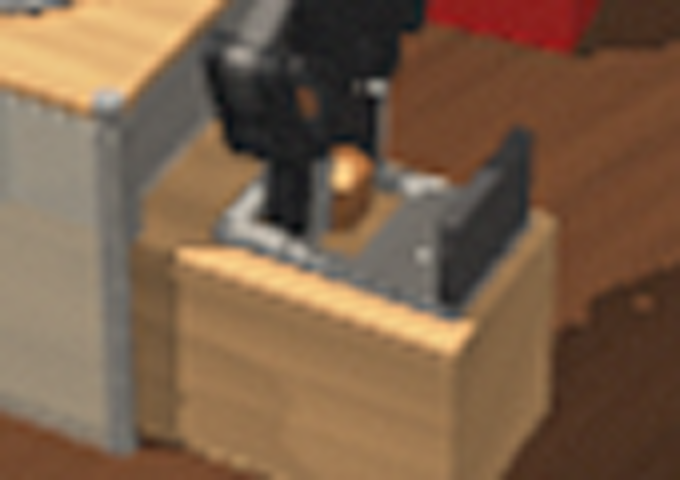

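View pics/w9c.png

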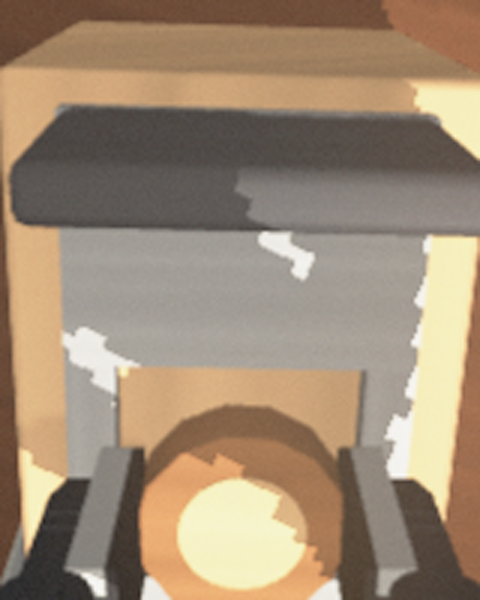

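Request:
carry_out:
  motion:
    - [0, 0, 0, 0]
    - [0, 0, 0, 0]
    - [0, 0, 0, 0]
    - [0, 0, 0, 0]

```text
t: 7.95
ee_pos: [0.5282, -0.0168, 0.1171]
orientation: [-0.504, 3.062, 0.04]
ft_force: [-1.2, -0.3, 4.4]
width: 0.367
```

```bash
python3 - <<'E'
from h import *
st((.526,-.0168,.113)); s=sense(); print(s['joint_torque'],s['torque'])
E
```

```text
t7.95 ee [528.2 -16.8 117.1] toolz [ 0.034  0.032 -0.999] yaw y 1.897 w 0.367 F [-1.2 -0.3  4.4] q [ 0.26  0.36 -0.42 -0.03 -0.75 -1.49]
d [-2.2 -0.  -4.1]
[-1.41803641e-01 -3.16287589e+01  1.39972436e+01  3.00316013e+00
  4.17433614e-01  2.59771507e-02] [0.00054101 0.42297249 0.01383927]
```

```bash
python3 - <<'E'
from h import *
for i in range(5):
  get_image('side'); s=sense(); print(np.round(s['ft_force'],1),np.round(s['torque'],2),np.round(s['ee_pos']*1e3,1))
snap('scene','sc9'); crop('sc9',280,130,400,250,6,'sc9c'); crop('s9',230,90,350,260,4,'s9d')
E
```

```text
[-1.2  1.   3.1] [-0.03  0.44 -0.02] [528.2 -16.8 117.1]
[0.2 0.8 3.3] [-0.06  0.41 -0.07] [528.2 -16.8 117.1]
[-1.4  0.1  3.1] [-0.11  0.5   0.01] [528.2 -16.8 117.1]
[-1.9  0.3  3.4] [-0.04  0.48 -0.03] [528.2 -16.8 117.1]
[-0.6 -0.5  4.2] [-0.08  0.39 -0.08] [528.2 -16.8 117.1]
```

View pics/sc9c.png

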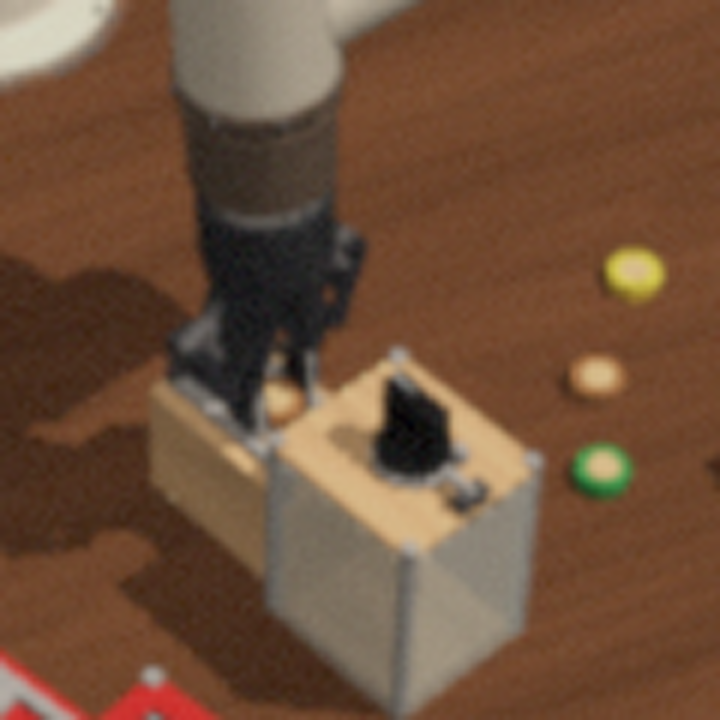

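View pics/s9d.png

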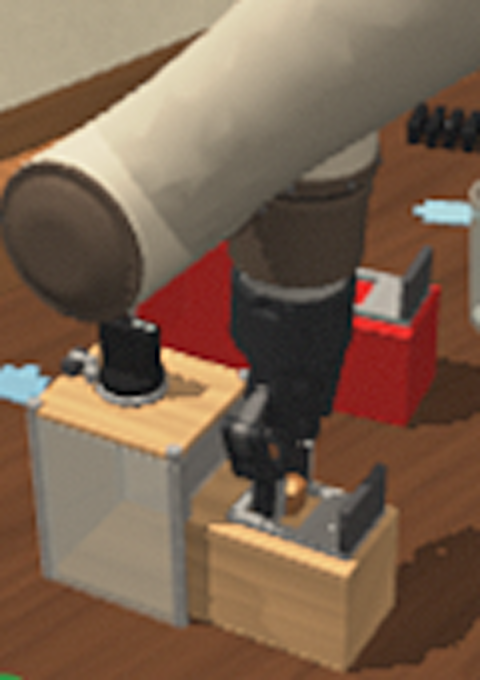

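Request:
carry_out:
  motion:
    - [0, 0, 3, 0]
    - [-2, 0, 0, 0]
    - [0, 0, 0, 0]

```text
t: 8.62
ee_pos: [0.5258, -0.0168, 0.1191]
orientation: [-0.503, 3.063, 0.041]
ft_force: [0.4, -0.6, -1.1]
width: 0.37
```

```bash
python3 - <<'E'
from h import *
st((.526,-.0168,.118))
d=snap('wrist','w10'); crop('w10',240,100,400,300,3,'w10c')
E
```

```text
t8.62 ee [525.8 -16.8 119.1] toolz [ 0.033  0.032 -0.999] yaw y 1.897 w 0.370 F [ 0.4 -0.6 -1.1] q [ 0.26  0.35 -0.42 -0.03 -0.75 -1.49]
d [ 0.2 -0.  -1.1]
```

View pics/w10c.png

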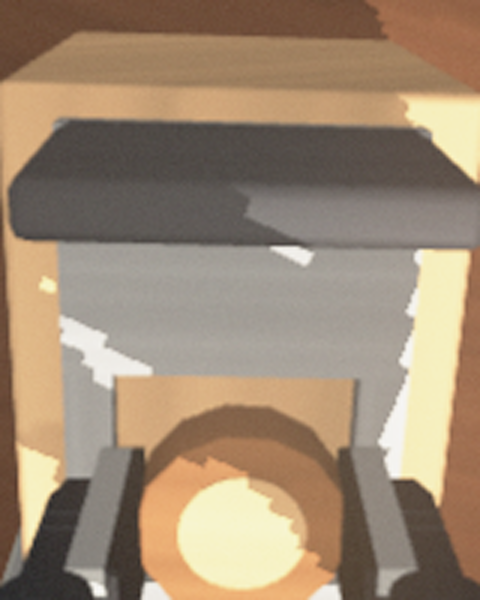

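Request:
carry_out:
  motion:
    - [0, 0, 0, 0]
    - [0, 0, 0, 0]
    - [0, 0, 5, 0]
    - [0, 0, 25, 0]
    - [0, 0, 35, 0]
    - [-40, -12, 0, 0]
  jaw: 0.1

```text
t: 9.43
ee_pos: [0.4876, -0.0284, 0.1864]
orientation: [-0.504, 3.061, 0.039]
ft_force: [-0.7, -0.3, 0.3]
width: 0.552
```

```bash
python3 - <<'E'
from h import *
st()
d=snap('wrist','w11'); crop('w11',200,100,440,300,3.3,'w11c')
snap('side','s11'); crop('s11',260,180,345,250,8,'s11c')
E
```

```text
t9.43 ee [487.6 -28.4 186.4] toolz [ 0.034  0.031 -0.999] yaw y 1.898 w 0.552 F [-0.7 -0.3  0.3] q [ 0.26  0.21 -0.43 -0.03 -0.89 -1.49]
```

View pics/w11c.png

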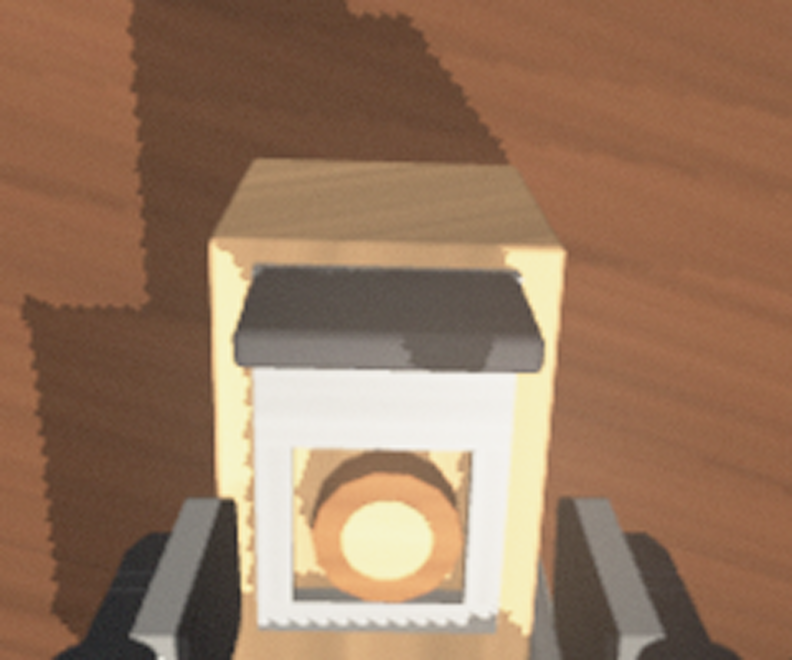

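View pics/s11c.png

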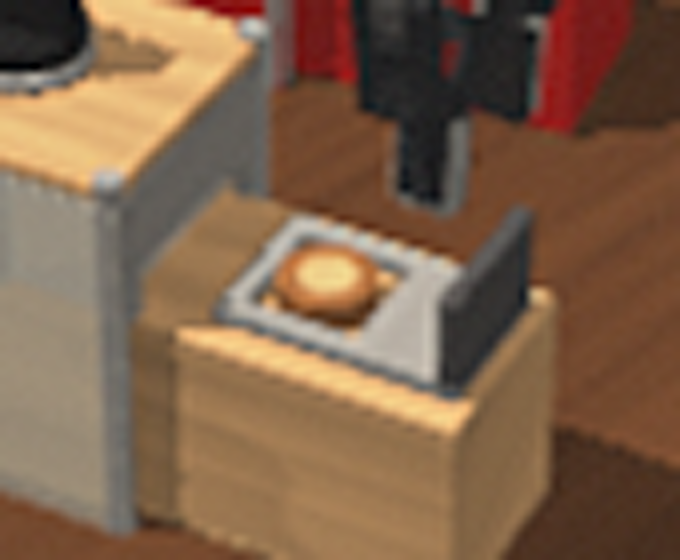

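Token 1 lies flat in the pocket (w11c, about (387,540)). Next is the push.

Request:
carry_out:
  motion:
    - [-30, -10, 0, 0]
    - [-18, -5, -10, 0]
    - [0, -1, -20, 0]
    - [0, -1, -20, 0]
    - [0, -1, -10, 0]
    - [0, 0, 0, -0.015]
  jaw: -1

```text
t: 10.28
ee_pos: [0.4336, -0.0482, 0.125]
orientation: [-0.478, 3.068, 0.04]
ft_force: [0.7, -1.0, -0.1]
width: 0.002
```

```bash
python3 - <<'E'
from h import *
st((.445,-.042,.124))
d=snap('wrist','w12'); crop('w12',200,100,440,400,2,'w12c')
snap('side','s12'); crop('s12',260,160,365,250,7,'s12c')
E
```

```text
t10.28 ee [433.6 -48.2 125. ] toolz [ 0.032  0.031 -0.999] yaw y 1.880 w 0.002 F [ 0.7 -1.  -0.1] q [ 0.25  0.21 -0.62 -0.03 -0.7  -1.48]
d [11.4  6.2 -1. ]
```

View pics/w12c.png

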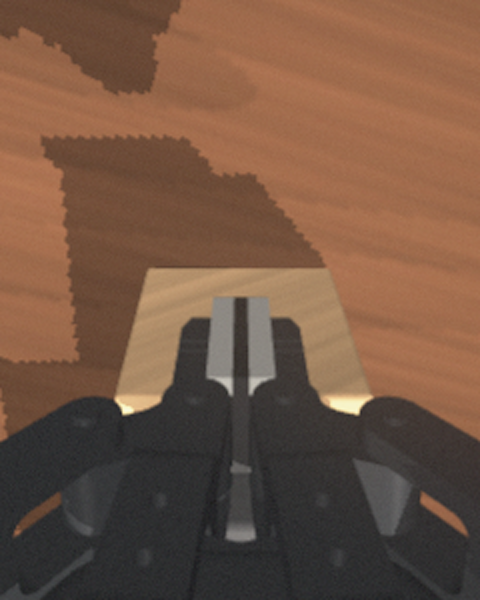

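View pics/s12c.png

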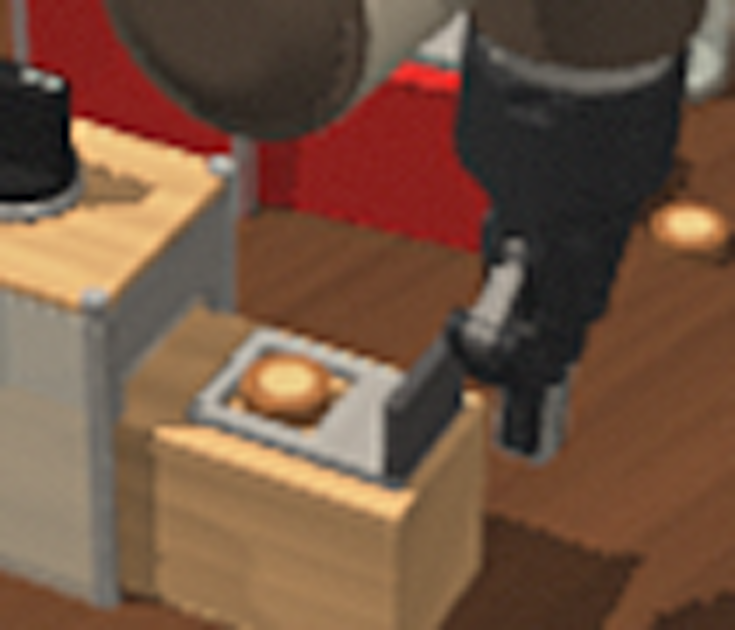

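Request:
carry_out:
  motion:
    - [19, 8, 0, 0]
    - [14, 5, 0, 0]
    - [14, 4.5, 0, 0]
    - [14, 4.5, 0, 0]
    - [14, 4.5, 0, 0]
    - [14, 4.5, 0, 0]
    - [0, 0, 0, 0]

```text
t: 11.25
ee_pos: [0.5076, -0.0231, 0.1271]
orientation: [0.477, -3.097, -0.033]
ft_force: [-5.4, -1.0, 4.3]
width: 0.002
```

```bash
cat >> h.py <<'E'
O0=np.array([.5262,-.0166]); Y=.305; U=np.array([np.cos(Y),np.sin(Y)]); N=np.array([-U[1],U[0]])
def pf(s): # slide travel assuming contact, lateral
    e=s['ee_pos'][:2]-(O0-.060*U); print('travel if touching %.1f lat %.1f'%((e@U+.011)*1000,e@N*1000))
E
python3 - <<'E'
from h import *
s,_=st(); pf(s)
E
```

```text
t11.25 ee [507.6 -23.1 127.1] toolz [-0.011  0.02  -1.   ] yaw y 1.877 w 0.002 F [-5.4 -1.   4.3] q [ 0.26  0.33 -0.43 -0.03 -0.81 -1.51]
travel if touching 51.3 lat -0.7
```

Request:
carry_out:
  motion:
    - [14, 4.5, -1, 0]
    - [14, 4.5, -1, 0]
    - [10, 3, 0, 0]

```text
t: 11.62
ee_pos: [0.5335, -0.0153, 0.1258]
orientation: [0.468, -3.065, -0.029]
ft_force: [-10.0, -2.9, 6.0]
width: -0.001
```

```bash
python3 - <<'E'
from h import *
s,_=st(); pf(s)
snap('side','s13'); crop('s13',230,100,365,260,4.5,'s13c')
E
```

```text
t11.62 ee [533.5 -15.3 125.8] toolz [-0.043  0.012 -0.999] yaw y 1.874 w -0.001 F [-10.   -2.9   6. ] q [ 0.26  0.38 -0.35 -0.03 -0.88 -1.51]
travel if touching 78.3 lat -1.0
```

View pics/s13c.png

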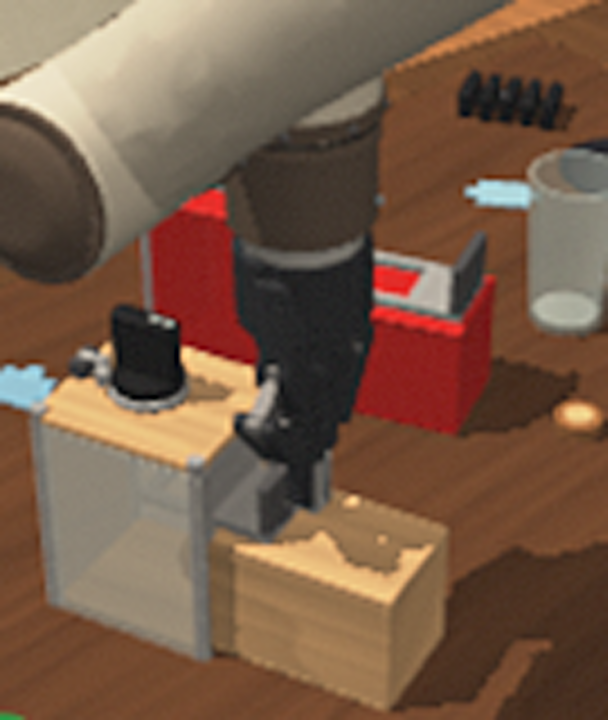

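Request:
carry_out:
  motion:
    - [20, 6, 0, 0]
    - [12, 4, 0, 0]

```text
t: 11.92
ee_pos: [0.5406, -0.0131, 0.126]
orientation: [0.453, -2.998, -0.02]
ft_force: [-24.3, -8.0, 19.9]
width: 0.003
```

```bash
python3 - <<'E'
from h import *
s,_=st(); pf(s)
snap('side','s14'); crop('s14',230,150,365,260,5.5,'s14c')
E
```

```text
t11.93 ee [540.6 -13.1 126. ] toolz [-0.11  -0.003 -0.994] yaw y 1.869 w 0.003 F [-24.3  -8.   19.9] q [ 0.26  0.42 -0.29 -0.03 -0.97 -1.51]
travel if touching 85.8 lat -1.0
```

View pics/s14c.png

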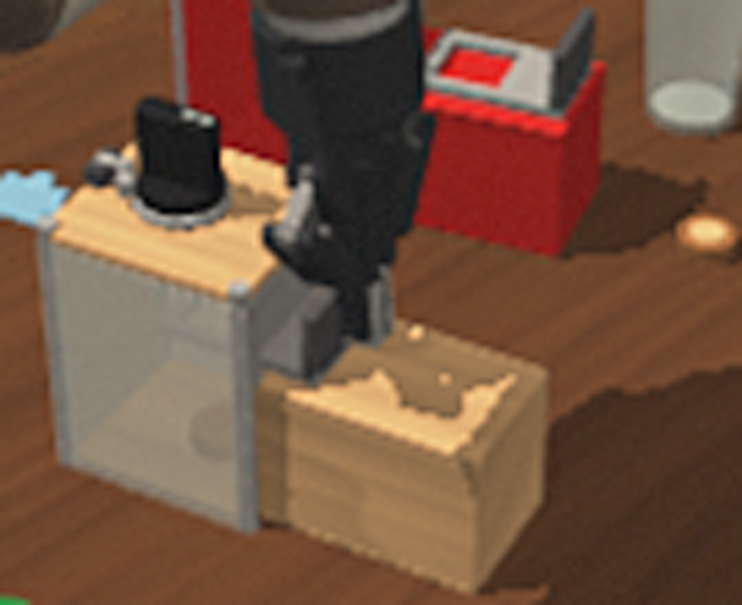

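Request:
carry_out:
  motion:
    - [-10, -3, 2, 0]
    - [-29, -9, 0, 0]
    - [-29, -9, 0, 0]
    - [-29, -9, 0, 0]
    - [-20, -6, 0, 0]

```text
t: 12.6
ee_pos: [0.4177, -0.0511, 0.128]
orientation: [0.449, -2.989, -0.02]
ft_force: [0.2, 0.5, -0.6]
width: -0.002
```

```bash
python3 - <<'E'
from h import *
s,_=st(); pf(s)
snap('side','s15'); crop('s15',230,150,365,260,5.5,'s15c')
E
```

```text
t12.60 ee [417.7 -51.1 128. ] toolz [-0.119 -0.005 -0.993] yaw y 1.867 w -0.002 F [ 0.2  0.5 -0.6] q [ 0.25  0.25 -0.57 -0.03 -0.88 -1.5 ]
travel if touching -42.9 lat -0.3
```

View pics/s15c.png

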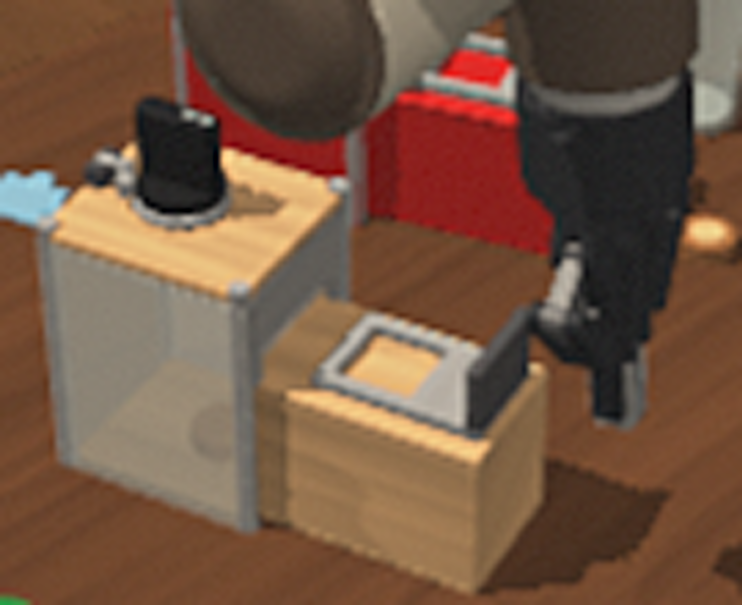

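Request:
carry_out:
  motion:
    - [0, -5, 20, 0]
    - [5, -20, 30, 0]
    - [20, -35, 10, 0]
    - [20, -40, 0, 0]
    - [20, -40, 0, 0]
    - [20, -40, 0, 0]
    - [20, -35, 0, 0]
    - [15, -20, 0, 0]
    - [0, 0, 0, 0]
  jaw: 0.1

```text
t: 13.78
ee_pos: [0.5464, -0.2951, 0.1947]
orientation: [0.455, -3.002, -0.013]
ft_force: [-0.3, 0.6, -0.6]
width: 0.552
```

```bash
python3 - <<'E'
from h import *
st((.555,-.294,.15))
d=snap('wrist','w16'); print(proj(d,(.5532,-.2937,.012)),proj(d,(.4463,-.245,.012)))
snap('scene','sc16');snap('side','s16')
E
```

```text
t13.78 ee [ 546.4 -295.1  194.7] toolz [-0.105 -0.007 -0.994] yaw y 1.870 w 0.552 F [-0.3  0.6 -0.6] q [-0.22  0.47 -0.04  0.03 -1.17 -1.06]
d [  8.6   1.1 -44.7]
(np.float64(314.18262087934556), np.float64(208.18490588082244)) (np.float64(397.42381541114344), np.float64(116.37704975291746))
```

View pics/w16.png

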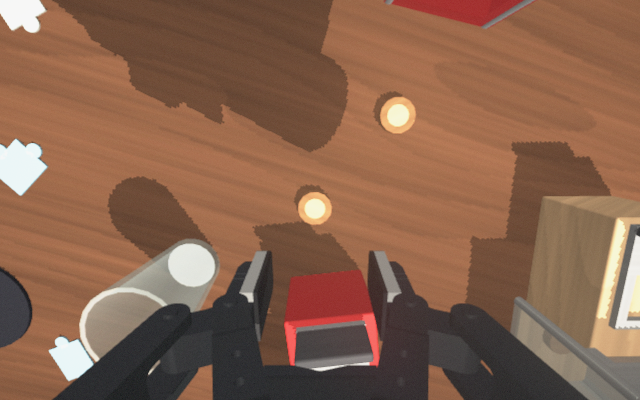

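View pics/s16.png

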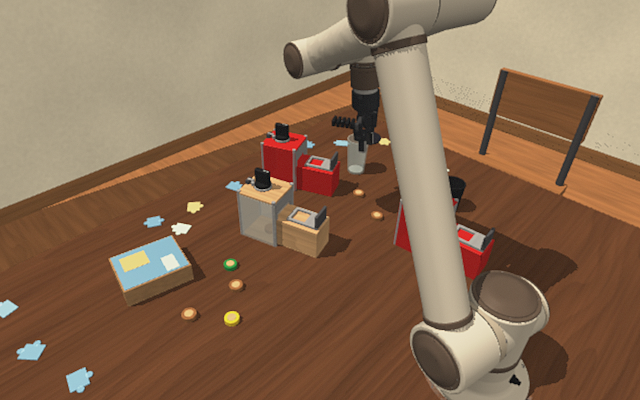

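Request:
carry_out:
  motion:
    - [4, 0, -30, 0]
    - [3, 0, -30, 0]
    - [2, 0, -30, 0]
    - [0, 0, -20, 0]
    - [0, 0, 0, 0]

```text
t: 14.55
ee_pos: [0.554, -0.2883, 0.0864]
orientation: [0.468, -3.004, -0.011]
ft_force: [-0.9, -1.5, -0.2]
width: 0.55
```

```bash
python3 - <<'E'
from h import *
d=load('w16'); print(atz(d,315,208.3,.012),'D',atz(d,398,115,.012))
st((.5552,-.294,.030))
d=snap('wrist','w17'); print(proj(d,(.5532,-.2937,.012)))
crop('w17',200,120,440,300,3.2,'w17c')
E
```

```text
[ 0.55307852 -0.29289373  0.012     ] D [ 0.44497082 -0.24491229  0.012     ]
t14.55 ee [ 554.  -288.3   86.4] toolz [-0.101 -0.008 -0.995] yaw y 1.879 w 0.550 F [-0.9 -1.5 -0.2] q [-0.21  0.58 -0.15  0.04 -0.94 -1.08]
d [  1.2  -5.7 -56.4]
(np.float64(308.9008554779363), np.float64(233.54234091781672))
```

View pics/w17c.png

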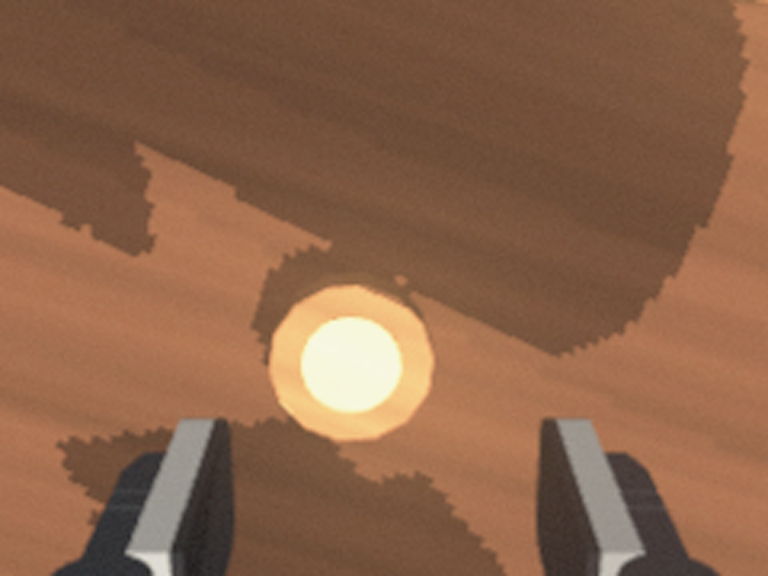

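Request:
carry_out:
  motion:
    - [0, -4, -15, 0]
    - [0, -3, -20, 0]
    - [0, -1, -15, 0]
    - [0, 0, -4, 0]
    - [0, 0, 0, 0]

```text
t: 15.22
ee_pos: [0.5568, -0.2971, 0.0348]
orientation: [0.472, -3.012, -0.005]
ft_force: [-0.2, 0.2, -0.4]
width: 0.552
```

```bash
python3 - <<'E'
from h import *
st((.5552,-.2935,.030))
d=snap('wrist','w18')
crop('w18',200,120,440,300,3.2,'w18c')
E
```

```text
t15.22 ee [ 556.8 -297.1   34.8] toolz [-0.092 -0.011 -0.996] yaw y 1.881 w 0.552 F [-0.2  0.2 -0.4] q [-0.22  0.65 -0.18  0.04 -0.83 -1.07]
d [-1.6  3.6 -4.8]
```

View pics/w18c.png

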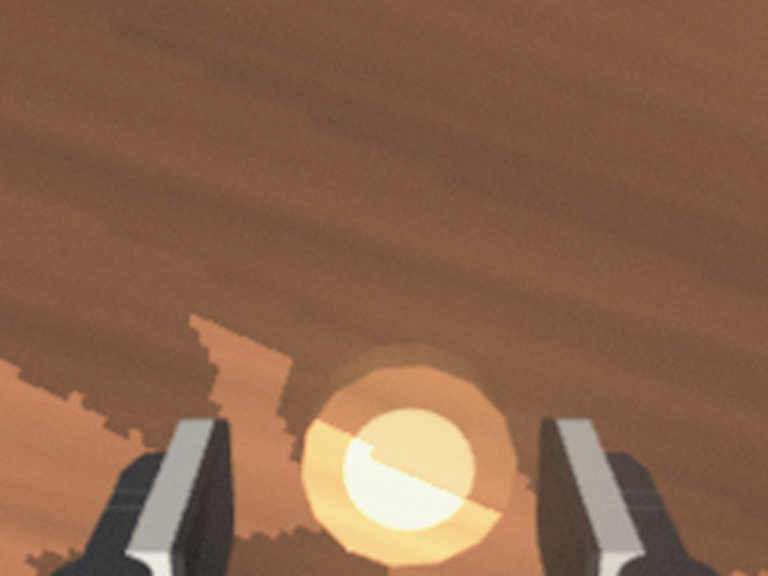

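Request:
carry_out:
  motion:
    - [-1.5, 3.5, -2, 0]
    - [0, 0, -2, 0]
    - [0, 0, 0, 0]
    - [0, 0, 0, 0]

```text
t: 15.78
ee_pos: [0.5563, -0.2934, 0.0324]
orientation: [0.473, -3.015, -0.003]
ft_force: [-0.7, -0.2, 0.1]
width: 0.55
```

```bash
python3 - <<'E'
from h import *
st((.5552,-.2935,.030))
d=snap('wrist','w19')
crop('w19',200,120,440,300,3.2,'w19c')
E
```

```text
t15.78 ee [ 556.3 -293.4   32.4] toolz [-0.089 -0.012 -0.996] yaw y 1.881 w 0.550 F [-0.7 -0.2  0.1] q [-0.21  0.65 -0.19  0.04 -0.82 -1.07]
d [-1.1 -0.1 -2.4]
```

View pics/w19c.png

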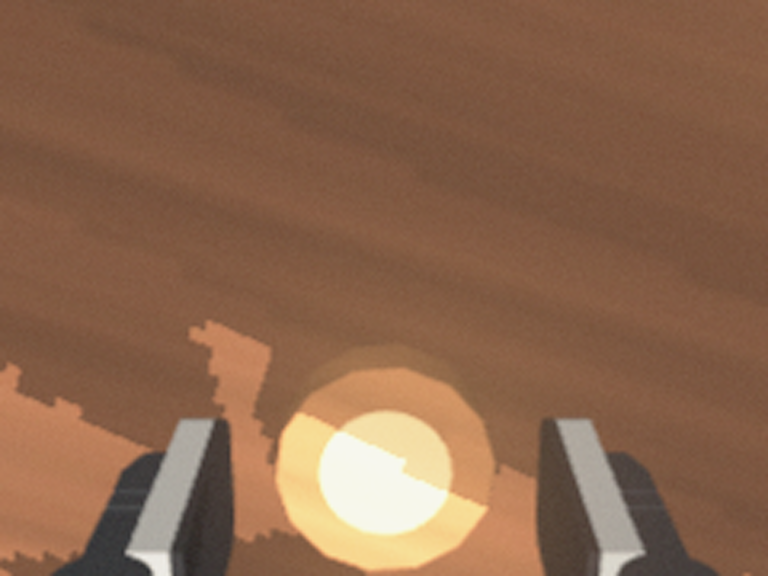

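Request:
carry_out:
  motion:
    - [-1, 0, -2, 0]
    - [0, 0, 0, 0]
    - [0, 0, 0, 0]
    - [0, 0, 0, 0]
    - [0, 0, 0, 0]
  jaw: -1

```text
t: 16.45
ee_pos: [0.5559, -0.2936, 0.0315]
orientation: [0.474, -3.016, -0.001]
ft_force: [0.0, -0.2, 0.6]
width: 0.356
```

```bash
python3 - <<'E'
from h import *
st((.5552,-.2935,.030))
E
```

```text
t16.45 ee [ 555.9 -293.6   31.5] toolz [-0.087 -0.013 -0.996] yaw y 1.882 w 0.356 F [ 0.  -0.2  0.6] q [-0.22  0.65 -0.19  0.04 -0.82 -1.07]
d [-0.7  0.1 -1.5]
```

Request:
carry_out:
  motion:
    - [0, 0, 25, 0]
    - [0, 0, 35, 0]
    - [0, 5, 40, 0.1]
    - [0, 15, 40, 0.18]
    - [-2, 20, 30, 0.18]
    - [-3, 20, 0, 0.18]
    - [-3, 20, 0, 0.18]
    - [-3, 20, 0, 0.18]
    - [-3, 20, 0, 0.18]
    - [-3, 20, 0, 0.18]
    - [-3, 20, 0, 0.18]
    - [-3, 20, 0, 0.18]

```text
t: 17.95
ee_pos: [0.5282, -0.1091, 0.2017]
orientation: [2.657, -1.553, 0.109]
ft_force: [0.5, 0.5, -0.1]
width: 0.356
```

Request:
carry_out:
  motion:
    - [-3, 20, 0, 0.18]
    - [-3, 20, 0, 0.18]
    - [-3, 20, 0, 0.18]
    - [-3, 15, 0, 0.18]
    - [0, 15, 0, 0.18]
    - [0, 8, 0, 0.18]
    - [0, 0, 0, 0.18]
    - [0, 0, 0, 0.18]
    - [0, 0, 0, 0]

```text
t: 19.08
ee_pos: [0.5125, -0.007, 0.199]
orientation: [-3.065, -0.67, -0.142]
ft_force: [0.8, 0.1, 0.8]
width: 0.352
```

```bash
python3 - <<'E'
from h import *
s,M=st((.5235,-.016,.19)); print(M)
d=snap('wrist','w20')
snap('side','s20'); crop('s20',230,100,365,260,4.5,'s20c')
E
```

```text
t19.07 ee [512.5  -7.  199. ] toolz [ 0.088  0.02  -0.996] yaw y 2.000 w 0.352 F [0.8 0.1 0.8] q [ 0.31  0.21 -0.41  0.01 -0.86  1.69]
d [11. -9. -9.]
[[ 0.90486237  0.41652561  0.08792333]
 [ 0.41645787 -0.90893519  0.01999158]
 [ 0.08824362  0.01852673 -0.99592662]]
```

View pics/w20.png

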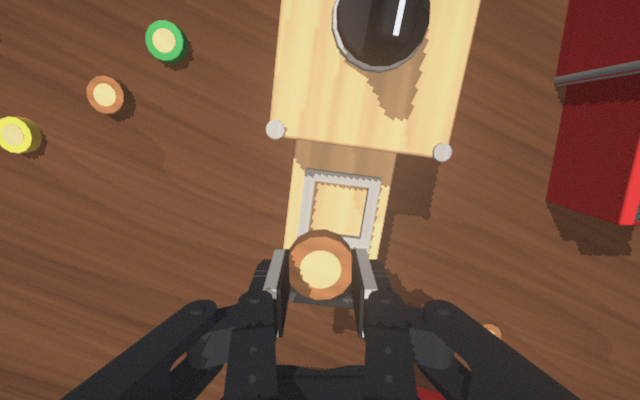

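View pics/s20c.png

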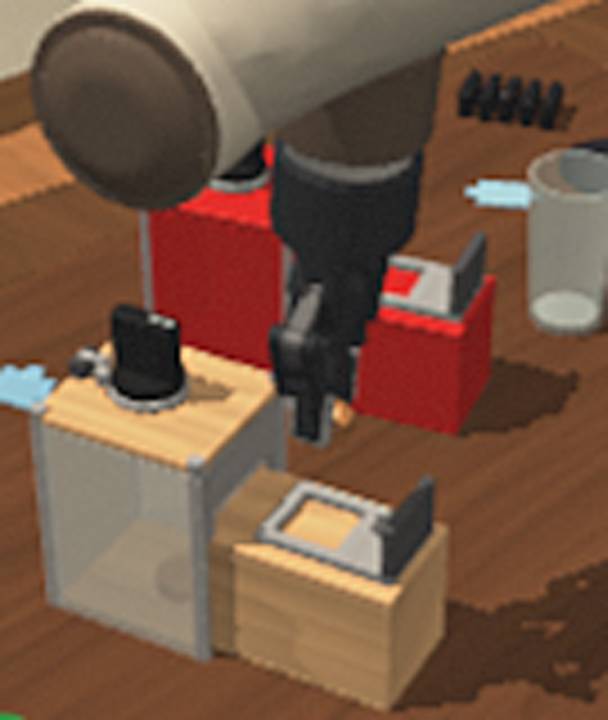

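Request:
carry_out:
  motion:
    - [6, -5, 0, -0.06]
    - [5, -4, -10, -0.06]
    - [0, -1, -20, 0]
    - [0, -2, -20, 0]
    - [0, -1, -15, 0]
    - [0, 0, -5, 0]
    - [0, 0, 0, 0]

```text
t: 20.05
ee_pos: [0.5237, -0.0204, 0.1271]
orientation: [3.099, 0.455, 0.142]
ft_force: [-0.3, -0.5, -0.2]
width: 0.356
```

```bash
python3 - <<'E'
from h import *
s,M=st((.5235,-.016,.1195))
d=snap('wrist','w21');crop('w21',220,130,420,330,3,'w21c')
snap('side','s21'); crop('s21',260,190,345,250,8,'s21c')
E
```

```text
t20.05 ee [523.7 -20.4 127.1] toolz [ 0.09   0.007 -0.996] yaw y 1.861 w 0.356 F [-0.3 -0.5 -0.2] q [ 0.28  0.32 -0.48  0.03 -0.68  1.56]
d [-0.2  4.4 -7.6]
```

View pics/w21c.png

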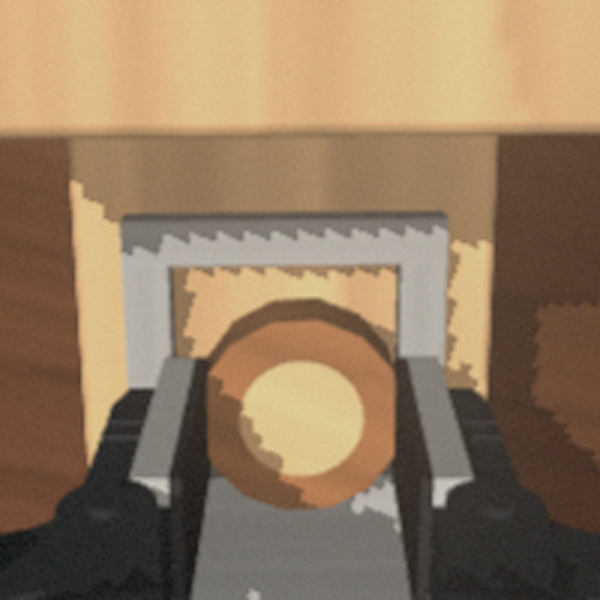

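View pics/s21c.png

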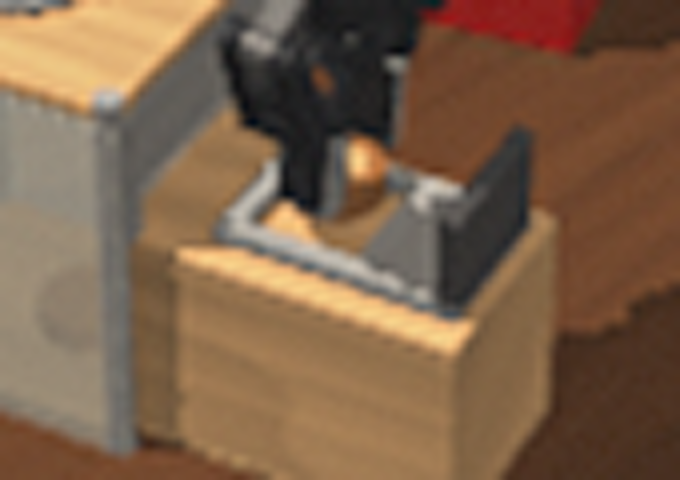

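Request:
carry_out:
  motion:
    - [0, 4, -2, 0]
    - [0, 1, -4, 0]
    - [0, 0, -2, 0]
    - [0, 0, 0, 0]

```text
t: 20.65
ee_pos: [0.5248, -0.0145, 0.1206]
orientation: [3.099, 0.455, 0.149]
ft_force: [1.7, 0.1, -0.9]
width: 0.355
```

```bash
python3 - <<'E'
from h import *
s,M=st((.5235,-.016,.1195))
d=snap('wrist','w22');crop('w22',220,130,420,330,3,'w22c')
# predicted token position from grasp tool-frame offset
R0=R.from_rotvec([0.474,-3.016,-0.001]).as_matrix(); off=R0.T@(np.array([.5532,-.2932,0])-np.array([.5559,-.2936,.0315]))
print('token bottom', s['ee_pos']+M@off)
E
```

```text
t20.65 ee [524.8 -14.5 120.6] toolz [ 0.094  0.008 -0.995] yaw y 1.862 w 0.355 F [ 1.7  0.1 -0.9] q [ 0.29  0.33 -0.49  0.03 -0.66  1.55]
d [-1.3 -1.5 -1.1]
token bottom [ 0.52768269 -0.015054    0.08912078]
```

View pics/w22c.png

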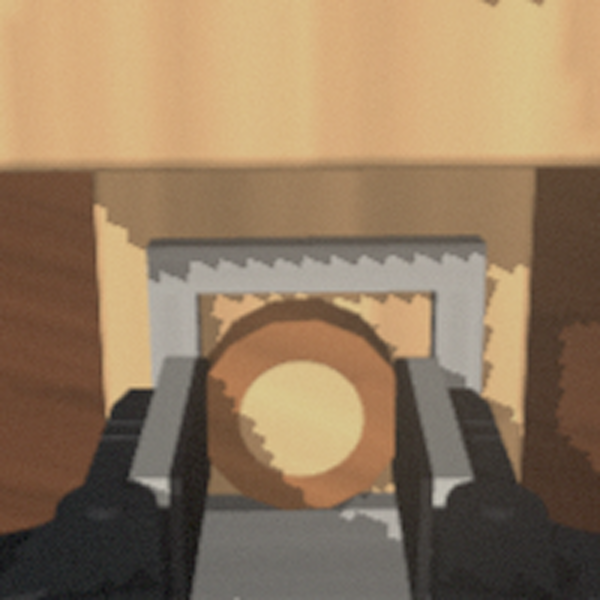

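Request:
carry_out:
  motion:
    - [-1, -1.5, 0, 0]
    - [0, 0, 0, 0]

```text
t: 20.95
ee_pos: [0.5238, -0.0162, 0.1207]
orientation: [3.099, 0.455, 0.149]
ft_force: [0.8, -0.2, -0.5]
width: 0.354
```

Request:
carry_out:
  motion:
    - [0, 0, 0, 0]
    - [0, 0, 0, 0]
    - [0, 0, 5, 0]
    - [0, 0, 25, 0]
    - [0, 0, 30, 0]
    - [-20, -6, 0, 0]
  jaw: 0.1

```text
t: 21.7
ee_pos: [0.5048, -0.022, 0.1835]
orientation: [3.099, 0.456, 0.151]
ft_force: [-0.5, -0.8, -1.1]
width: 0.549
```

```bash
python3 - <<'E'
from h import *
s,M=st((.445,-.042,.127)); pf(s)
d=snap('wrist','w23');crop('w23',220,100,420,300,3,'w23c')
snap('side','s23'); crop('s23',260,180,345,250,8,'s23c')
E
```

```text
t21.70 ee [504.8 -22.  183.5] toolz [ 0.096  0.008 -0.995] yaw y 1.862 w 0.549 F [-0.5 -0.8 -1.1] q [ 0.29  0.21 -0.46  0.03 -0.81  1.56]
d [-59.8 -20.  -56.5]
travel if touching 49.0 lat 1.2
```

View pics/w23c.png

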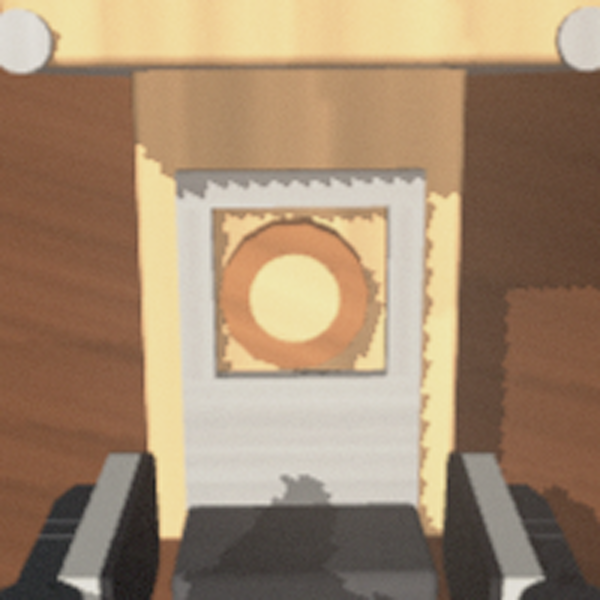

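View pics/s23c.png

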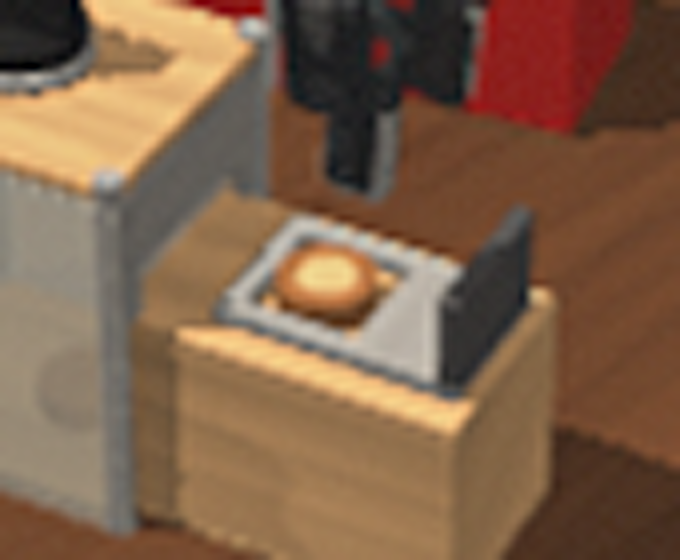

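Request:
carry_out:
  motion:
    - [-30, -10, 0, 0]
    - [-32, -10, 0, 0]
    - [-5, -2, -20, 0]
    - [0, -2, -25, 0]
    - [0, -2, -12, 0]
    - [0, 0, 0, 0]
  jaw: -1

```text
t: 22.55
ee_pos: [0.4351, -0.049, 0.1239]
orientation: [3.098, 0.456, 0.147]
ft_force: [0.6, -0.1, 0.5]
width: 0.0
```

```bash
python3 - <<'E'
from h import *
s,M=st(); pf(s)
E
```

```text
t22.55 ee [435.1 -49.  123.9] toolz [ 0.093  0.007 -0.996] yaw y 1.862 w 0.000 F [ 0.6 -0.1  0.5] q [ 0.27  0.19 -0.69  0.03 -0.61  1.56]
travel if touching -25.6 lat -3.6
```

Request:
carry_out:
  motion:
    - [18, 9, 0, 0]
    - [28, 9, 0, 0]
    - [28, 9, 0, 0]
    - [28, 9, -1, 0]
    - [20, 6, -1, 0]

```text
t: 23.18
ee_pos: [0.5399, -0.0131, 0.1211]
orientation: [3.093, 0.449, 0.049]
ft_force: [-38.5, -8.6, 29.9]
width: 0.0
```

```bash
python3 - <<'E'
from h import *
s,M=st(); pf(s)
snap('side','s24'); crop('s24',230,150,365,260,5.5,'s24c')
E
```

```text
t23.18 ee [539.9 -13.1 121.1] toolz [ 0.033 -0.012 -0.999] yaw y 1.859 w 0.000 F [-38.5  -8.6  29.9] q [ 0.29  0.37 -0.41  0.03 -0.76  1.55]
travel if touching 85.1 lat -0.8
```

View pics/s24c.png

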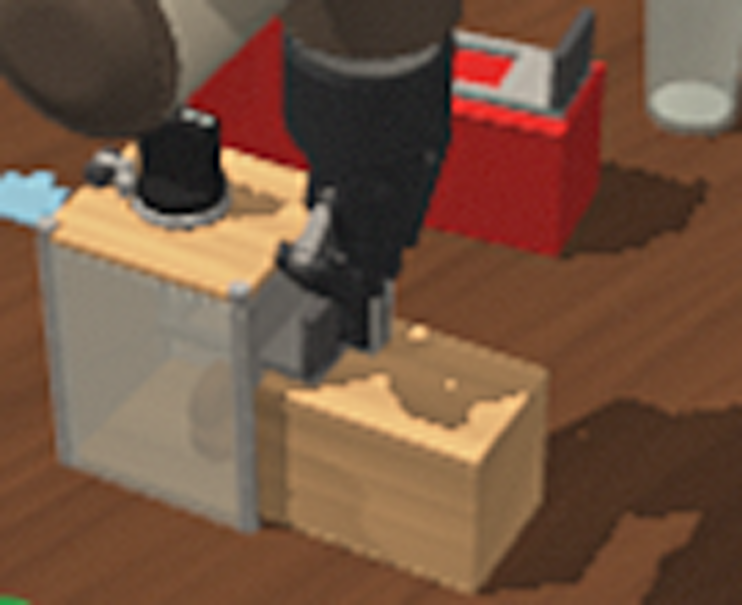

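Request:
carry_out:
  motion:
    - [-8, -2, 1, 0]
    - [-29, -9, 0, 0]
    - [-29, -9, 0, 0]
    - [-29, -9, 0, 0]
    - [-20, -6, 0, 0]
    - [0, -5, 20, 0]
    - [0, -25, 30, 0]
    - [5, -40, 0, 0]
    - [5, -40, 0, 0]
    - [5, -40, 0, 0]
    - [5, -30, 0, 0]
    - [0, 0, 0, 0]
  jaw: 0.1

```text
t: 24.72
ee_pos: [0.4582, -0.2326, 0.1812]
orientation: [3.08, 0.461, 0.063]
ft_force: [0.5, -0.2, 0.4]
width: 0.55
```

```bash
python3 - <<'E'
from h import *
s,M=st((.4455,-.245,.1))
snap('side','s25'); crop('s25',230,150,365,260,5.5,'s25c')
d=snap('wrist','w25'); print(proj(d,(.4455,-.245,.012)))
E
```

```text
t24.73 ee [ 458.2 -232.6  181.2] toolz [ 0.044 -0.021 -0.999] yaw y 1.867 w 0.550 F [ 0.5 -0.2  0.4] q [-0.15  0.25 -0.41  0.02 -0.87  2.  ]
d [-12.7 -12.4 -81.2]
(np.float64(324.28226685940535), np.float64(208.2850189059949))
```

View pics/s25c.png

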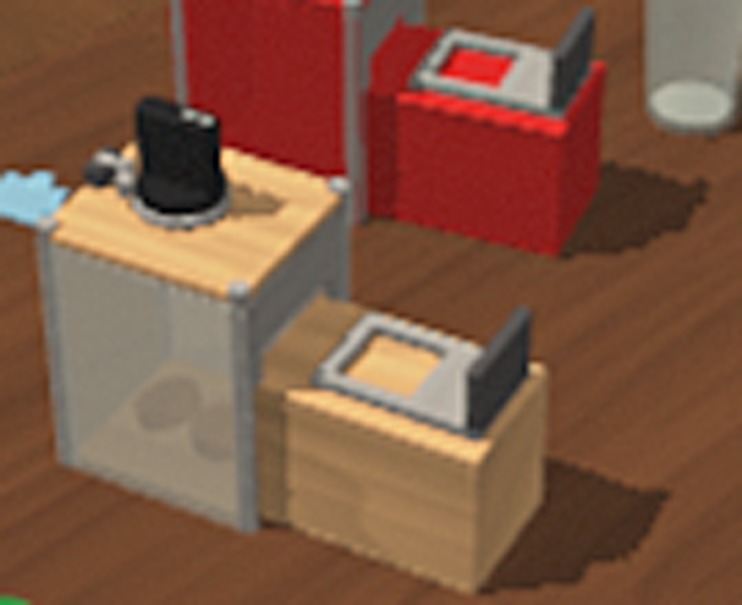

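View pics/w25.png

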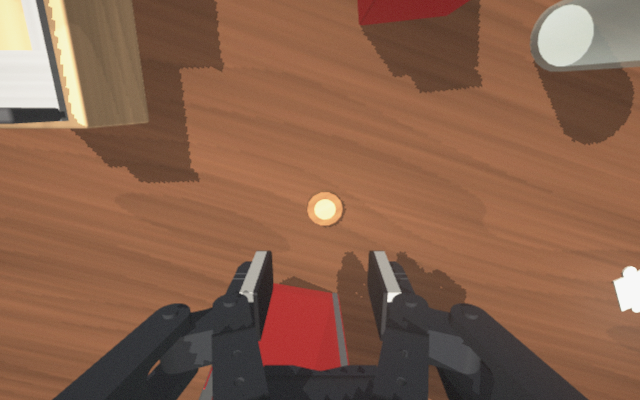

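Request:
carry_out:
  motion:
    - [-6, -6, -30, 0]
    - [-6, -6, -35, 0]
    - [0, 0, -35, 0]
    - [0, 0, -20, 0]
    - [0, 0, 0, 0]

```text
t: 25.45
ee_pos: [0.4486, -0.2383, 0.0609]
orientation: [3.076, 0.478, 0.071]
ft_force: [-0.4, -0.2, 1.1]
width: 0.55
```

```bash
python3 - <<'E'
from h import *
s,M=st((.4447,-.2445,.031))
d=snap('wrist','w26'); print(proj(d,(.4455,-.245,.012)));crop('w26',200,120,440,300,3.2,'w26c')
E
```

```text
t25.45 ee [ 448.6 -238.3   60.9] toolz [ 0.05  -0.021 -0.999] yaw y 1.878 w 0.550 F [-0.4 -0.2  1.1] q [-0.16  0.41 -0.56  0.02 -0.55  2.02]
d [ -3.9  -6.2 -29.9]
(np.float64(327.3019619829559), np.float64(253.79787923493166))
```

View pics/w26c.png

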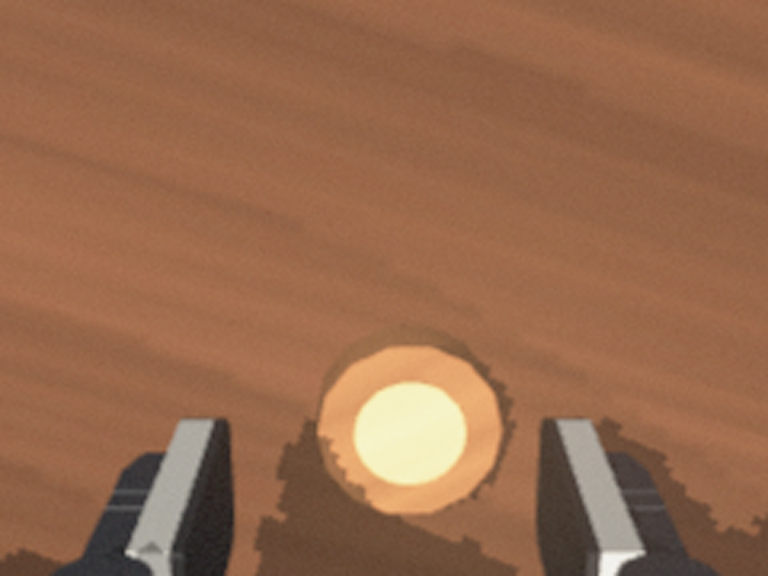

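Request:
carry_out:
  motion:
    - [-4, -6, -10, 0]
    - [-1, -2, -12, 0]
    - [0, 0, -6, 0]
    - [0, 0, 0, 0]

```text
t: 26.0
ee_pos: [0.4459, -0.2468, 0.0346]
orientation: [3.072, 0.48, 0.082]
ft_force: [0.2, 0.1, -0.4]
width: 0.55
```

```bash
python3 - <<'E'
from h import *
s,M=st((.4447,-.2445,.031))
d=snap('wrist','w27');crop('w27',200,120,440,300,3.2,'w27c')
E
```

```text
t26.00 ee [ 445.9 -246.8   34.6] toolz [ 0.057 -0.022 -0.998] yaw y 1.880 w 0.550 F [ 0.2  0.1 -0.4] q [-0.18  0.46 -0.58  0.03 -0.47  2.04]
d [-1.2  2.3 -3.6]
```

View pics/w27c.png

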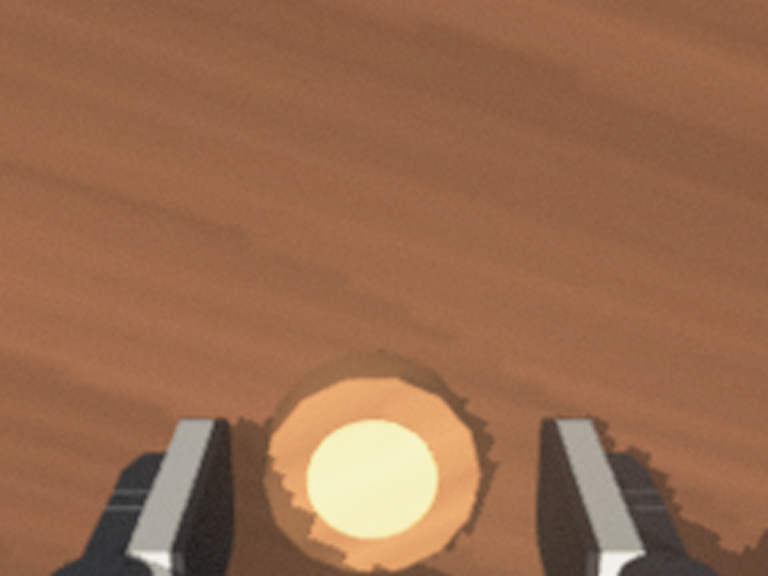

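Request:
carry_out:
  motion:
    - [-1, 1.2, -3, 0]
    - [0, 0, -2, 0]
    - [0, 0, 0, 0]

```text
t: 26.42
ee_pos: [0.4455, -0.2456, 0.03]
orientation: [3.072, 0.48, 0.085]
ft_force: [0.4, 0.2, 0.5]
width: 0.549
```

Request:
carry_out:
  motion:
    - [0, 0, 0, 0]
    - [0, 0, 0, 0]
    - [0, 0, 0, 0]
    - [0, 0, 0, 0]
  jaw: -1

```text
t: 26.92
ee_pos: [0.4458, -0.2457, 0.0306]
orientation: [3.071, 0.48, 0.086]
ft_force: [0.3, 0.1, 0.4]
width: 0.354
```

```bash
python3 - <<'E'
from h import *
s,M=st((.4447,-.2445,.031)); print(s['orientation'])
d=snap('wrist','w28');crop('w28',200,120,440,300,3.2,'w28c')
E
```

```text
t26.93 ee [ 445.8 -245.7   30.6] toolz [ 0.059 -0.023 -0.998] yaw y 1.880 w 0.354 F [0.3 0.1 0.4] q [-0.18  0.46 -0.59  0.03 -0.46  2.03]
d [-1.1  1.2  0.4]
[3.07115492 0.48034685 0.08565973]
```

View pics/w28c.png

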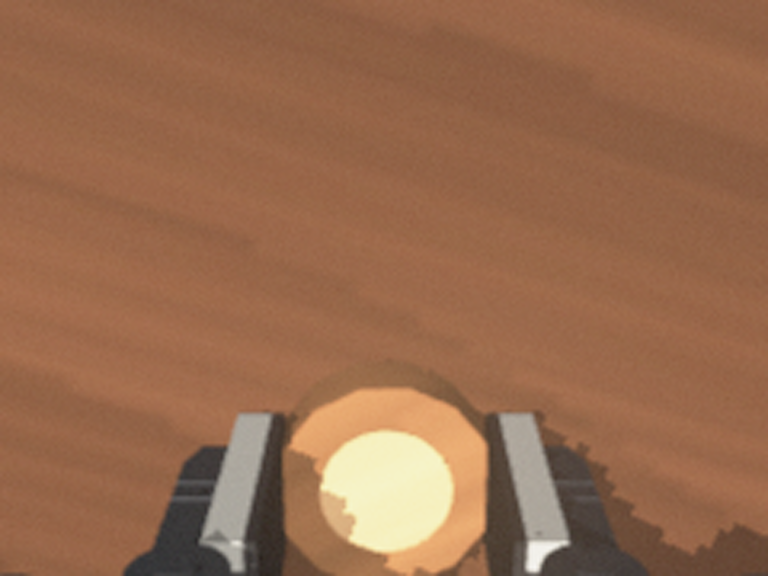

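Request:
carry_out:
  motion:
    - [0, 0, 25, 0]
    - [0, 0, 35, 0]
    - [0, 10, 40, 0]
    - [5, 30, 35, 0]
    - [14, 37, 15, 0]
    - [14, 37, 0, 0]
    - [14, 37, 0, 0]
    - [14, 37, 0, 0]
    - [12, 25, 0, 0]
    - [6, 12, 0, 0]
    - [0, 0, 0, 0]

```text
t: 28.35
ee_pos: [0.5242, -0.0136, 0.1847]
orientation: [3.074, 0.476, 0.084]
ft_force: [-0.4, -0.7, -0.0]
width: 0.355
```

```bash
python3 - <<'E'
from h import *
s,M=st((.526,-.017,.118))
E
```

```text
t28.35 ee [524.2 -13.6 184.7] toolz [ 0.058 -0.021 -0.998] yaw y 1.877 w 0.355 F [-0.4 -0.7 -0. ] q [ 0.3   0.26 -0.4   0.05 -0.87  1.54]
d [  1.8  -3.4 -66.7]
```

Request:
carry_out:
  motion:
    - [1, -2, -20, 0]
    - [0, -1, -20, 0]
    - [0, -1, -15, 0]
    - [0, 0, -4, 0]
    - [0, 0, 0, 0]

```text
t: 28.98
ee_pos: [0.523, -0.0222, 0.1246]
orientation: [3.076, 0.468, 0.083]
ft_force: [-0.1, 0.2, -0.0]
width: 0.359
```

```bash
python3 - <<'E'
from h import *
s,M=st((.526,-.017,.118))
d=snap('wrist','w29');crop('w29',220,130,420,330,3,'w29c')
E
```

```text
t28.98 ee [523.  -22.2 124.6] toolz [ 0.057 -0.021 -0.998] yaw y 1.872 w 0.359 F [-0.1  0.2 -0. ] q [ 0.29  0.33 -0.47  0.06 -0.72  1.54]
d [ 3.   5.2 -6.6]
```

View pics/w29c.png

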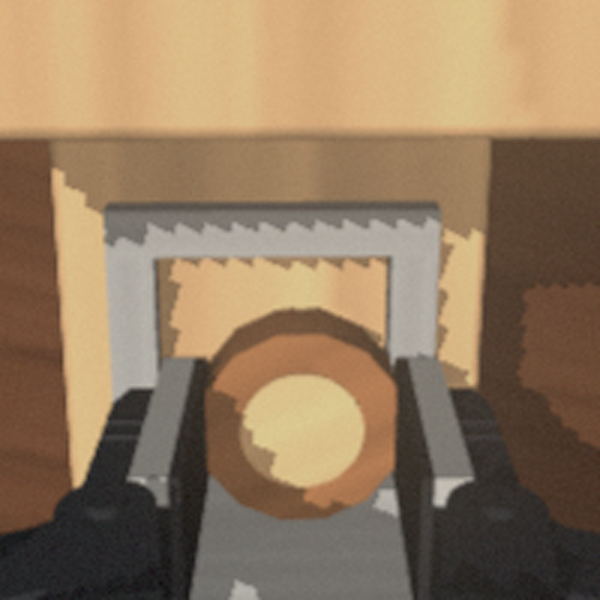

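Request:
carry_out:
  motion:
    - [2, 3, 0, 0]
    - [1, 2, -4, 0]
    - [0, 0, -3, 0]
    - [0, 0, 0, 0]

```text
t: 29.52
ee_pos: [0.5272, -0.0165, 0.1189]
orientation: [3.076, 0.468, 0.088]
ft_force: [-0.0, -0.8, 0.6]
width: 0.358
```

```bash
python3 - <<'E'
from h import *
s,M=st((.526,-.017,.118))
d=snap('wrist','w30');crop('w30',220,130,420,330,3,'w30c')
E
```

```text
t29.52 ee [527.2 -16.5 118.9] toolz [ 0.06  -0.02  -0.998] yaw y 1.872 w 0.358 F [-0.  -0.8  0.6] q [ 0.3   0.34 -0.47  0.06 -0.7   1.53]
d [-1.2 -0.5 -0.9]
```

View pics/w30c.png

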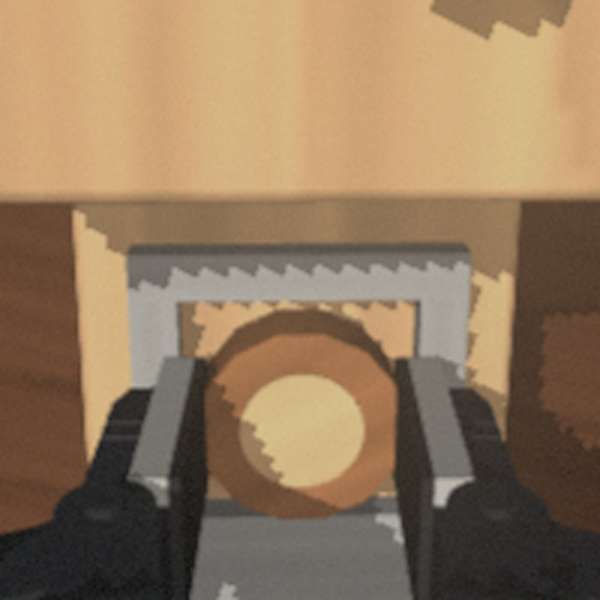

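Request:
carry_out:
  motion:
    - [0, 0, 0, 0]
    - [0, 0, 0, 0]
    - [0, 0, 5, 0]
    - [0, 0, 25, 0]
    - [0, 0, 30, 0]
    - [-20, -6, 0, 0]
  jaw: 0.1

```text
t: 30.32
ee_pos: [0.5082, -0.0223, 0.1818]
orientation: [3.075, 0.469, 0.09]
ft_force: [-0.4, -0.5, -1.3]
width: 0.549
```

```bash
python3 - <<'E'
from h import *
s,M=st((.445,-.042,.127)); pf(s)
d=snap('wrist','w31');crop('w31',220,100,420,300,3,'w31c')
snap('side','s31'); crop('s31',260,180,345,250,8,'s31c')
E
```

```text
t30.32 ee [508.2 -22.3 181.8] toolz [ 0.062 -0.021 -0.998] yaw y 1.873 w 0.549 F [-0.4 -0.5 -1.3] q [ 0.3   0.23 -0.44  0.05 -0.85  1.54]
d [-63.2 -19.7 -54.8]
travel if touching 52.1 lat -0.1
```

View pics/w31c.png

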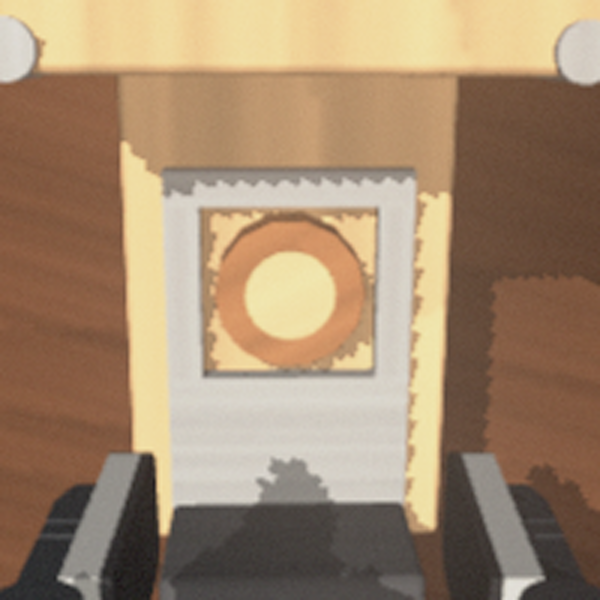

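View pics/s31c.png

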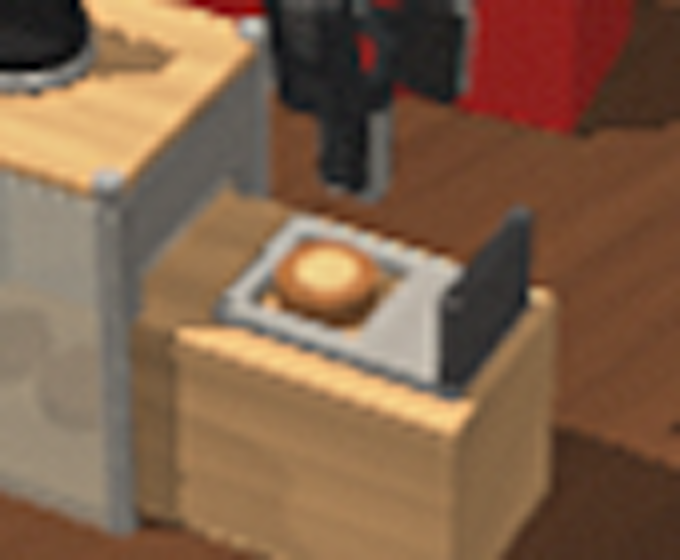

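Third token is seated flat in the pocket. Backing off to push.

Request:
carry_out:
  motion:
    - [-30, -10, 0, 0]
    - [-32, -10, 0, 0]
    - [-8, -1, -20, 0]
    - [0, 0, -25, 0]
    - [0, 0, -12, 0]
    - [0, 0, 0, 0]
  jaw: -1

```text
t: 31.18
ee_pos: [0.4354, -0.0444, 0.1224]
orientation: [3.075, 0.469, 0.087]
ft_force: [-0.4, -0.2, 0.4]
width: -0.001
```

```bash
python3 - <<'E'
from h import *
s,M=st(); pf(s)
E
```

```text
t31.18 ee [435.4 -44.4 122.4] toolz [ 0.06  -0.021 -0.998] yaw y 1.873 w -0.001 F [-0.4 -0.2  0.4] q [ 0.3   0.2  -0.68  0.06 -0.64  1.53]
travel if touching -23.9 lat 0.8
```

Request:
carry_out:
  motion:
    - [18, 5.5, 1, 0]
    - [28, 9, 1, 0]
    - [28, 9, 0, 0]
    - [28, 9, 0, 0]
    - [12, 4, 0, 0]

```text
t: 31.8
ee_pos: [0.5329, -0.0147, 0.1233]
orientation: [3.07, 0.459, 0.006]
ft_force: [-9.9, -2.8, 9.0]
width: -0.001
```

```bash
python3 - <<'E'
from h import *
s,M=st(); pf(s)
snap('side','s32'); crop('s32',230,150,365,260,5.5,'s32c')
E
```

```text
t31.80 ee [532.9 -14.7 123.3] toolz [ 0.01  -0.037 -0.999] yaw y 1.868 w -0.001 F [-9.9 -2.8  9. ] q [ 0.3   0.37 -0.42  0.05 -0.79  1.53]
travel if touching 78.0 lat -0.2
```

View pics/s32c.png

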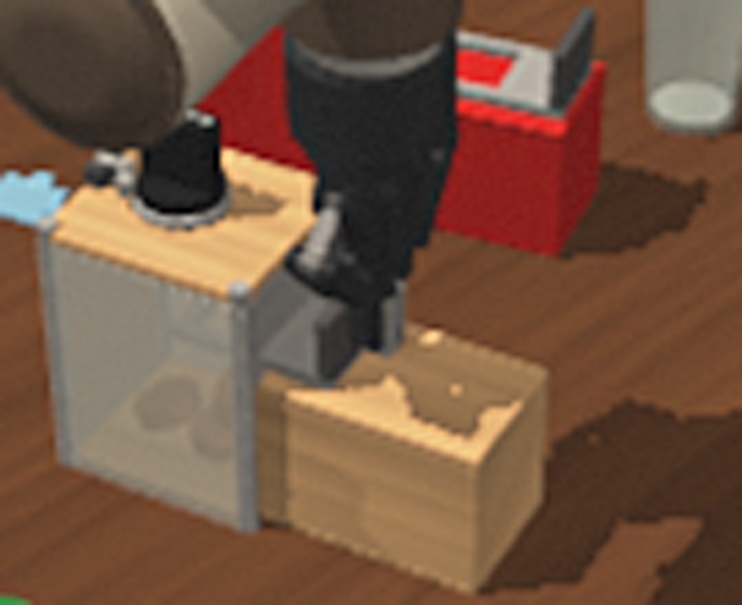

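Request:
carry_out:
  motion:
    - [19, 6, 0, 0]

```text
t: 31.98
ee_pos: [0.5403, -0.0126, 0.1224]
orientation: [3.066, 0.454, -0.045]
ft_force: [-45.0, -8.1, 34.0]
width: 0.0
```

```bash
python3 - <<'E'
from h import *
s,M=st(); pf(s)
snap('side','s33'); crop('s33',230,150,365,260,5.5,'s33c')
E
```

```text
t31.98 ee [540.3 -12.6 122.4] toolz [-0.023 -0.046 -0.999] yaw y 1.865 w 0.000 F [-45.   -8.1  34. ] q [ 0.3   0.39 -0.38  0.05 -0.84  1.53]
travel if touching 85.7 lat -0.4
```

View pics/s33c.png

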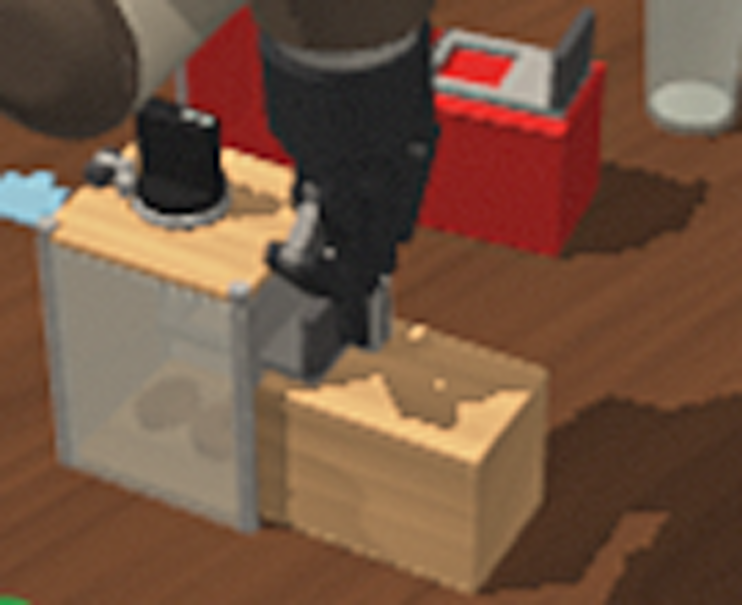

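Request:
carry_out:
  motion:
    - [-8, -2, 1, 0]
    - [-29, -9, 0, 0]
    - [-29, -9, 0, 0]
    - [-29, -9, 0, 0]
    - [-20, -6, 0, 0]
    - [0, 5, 25, 0]
    - [0, 15, 35, 0]
    - [0, 30, 0, 0]
    - [0, 0, 0, 0]
  jaw: 0.1

```text
t: 33.15
ee_pos: [0.42, 0.0004, 0.1887]
orientation: [3.064, 0.45, -0.06]
ft_force: [-0.5, -0.3, 0.3]
width: 0.548
```

```bash
python3 - <<'E'
from h import *
s,M=st(); pf(s)
snap('side','s34'); crop('s34',230,150,365,260,5.5,'s34c')
E
```

```text
t33.15 ee [4.200e+02 4.000e-01 1.887e+02] toolz [-0.032 -0.049 -0.998] yaw y 1.863 w 0.548 F [-0.5 -0.3  0.3] q [ 0.41  0.12 -0.56  0.04 -0.94  1.42]
travel if touching -25.2 lat 48.1
```

View pics/s34c.png

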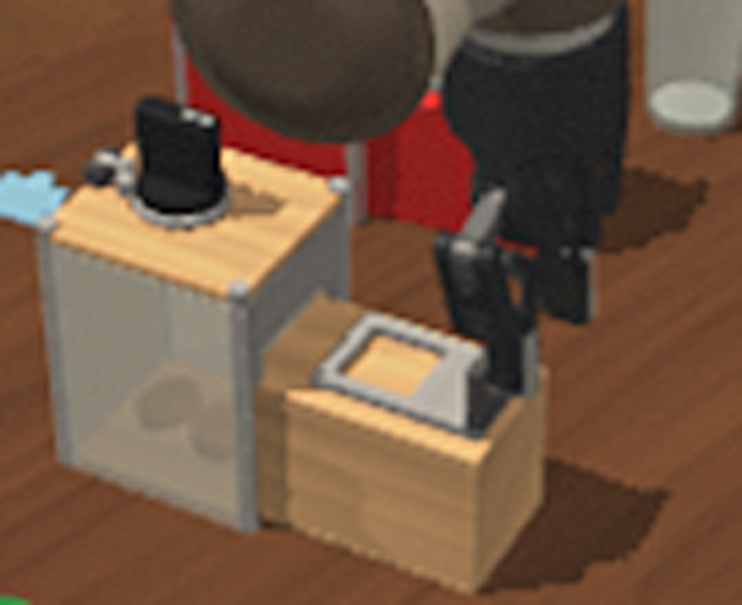

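View pics/s34.png

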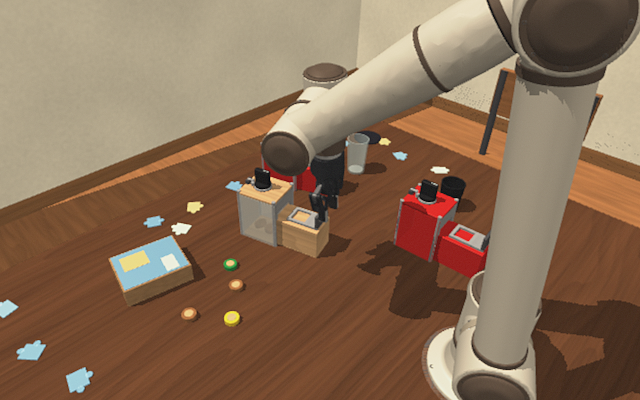

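```bash
python3 - <<'E'
from h import *
snap('scene','sc34'); crop('sc34',295,170,385,255,8,'sc34c')
E
```

```text
(no output)
```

View pics/sc34c.png

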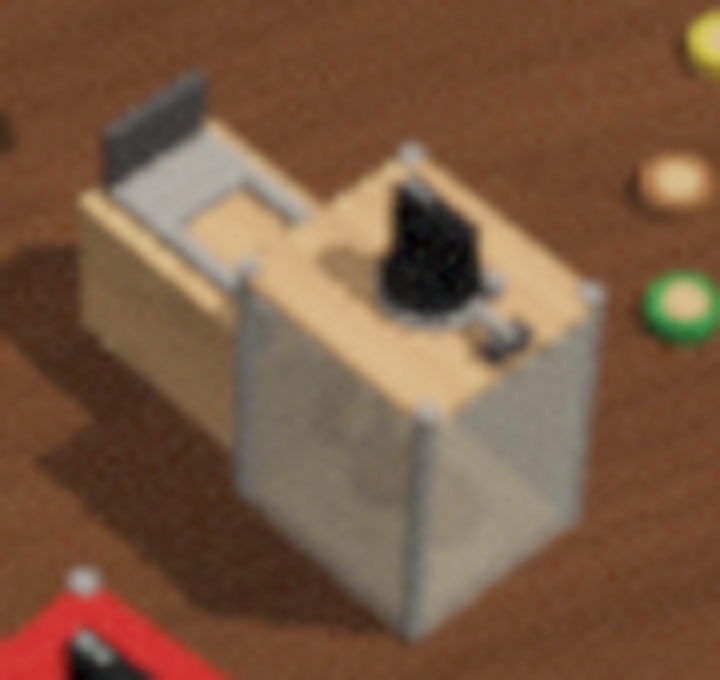

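```bash
python3 - <<'E'
from h import *
a=cv2.imread('pics/sc34.png')[200:252,320:372]; 
b=cv2.imread('pics/scene0.png')[200:252,320:372]; c=cv2.imread('pics/sc16.png')[200:252,320:372]
def e(x): 
    x=cv2.resize(cv2.GaussianBlur(x,(0,0),.6),None,fx=7,fy=7,interpolation=cv2.INTER_CUBIC).astype(float); return np.clip((x-90)*2.5,0,255).astype(np.uint8)
cv2.imwrite('pics/enh.png',np.hstack([e(c),e(a)]))
E
```

```text
(no output)
```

View pics/enh.png

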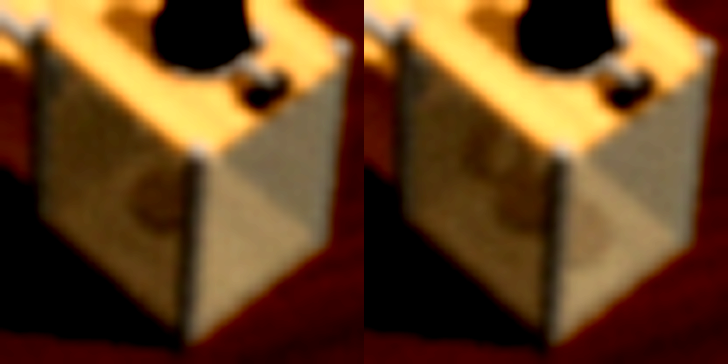

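Request:
carry_out:
  motion:
    - [15, 38, 0, 0]
    - [18, 40, 0, 0]
    - [18, 40, 0, 0]
    - [18, 40, 0, 0]
    - [16, 30, 0, 0]
    - [8, 15, 0, 0]
    - [0, 0, 0, 0]

```text
t: 34.12
ee_pos: [0.5148, 0.2024, 0.1856]
orientation: [3.062, 0.435, -0.073]
ft_force: [-1.2, 0.2, 0.7]
width: 0.55
```

```bash
python3 - <<'E'
from h import *
s,M=st((.521,.210,.031))
d=snap('wrist','w35'); print(proj(d,(.5208,.2099,.012)),proj(d,(.5275,.3388,.012)))
E
```

```text
t34.12 ee [514.8 202.4 185.6] toolz [-0.04  -0.055 -0.998] yaw y 1.854 w 0.550 F [-1.2  0.2  0.7] q [ 0.68  0.35 -0.24  0.02 -1.04  1.17]
d [   6.2    7.6 -154.6]
(np.float64(306.77751184613106), np.float64(167.01502432838066)) (np.float64(163.73006090891298), np.float64(120.55077312793682))
```

View pics/w35.png

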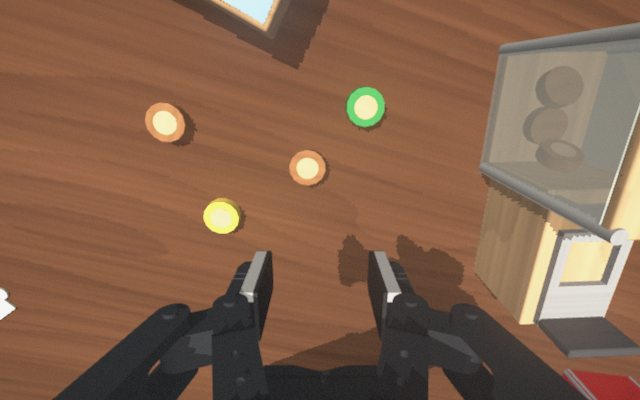

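Request:
carry_out:
  motion:
    - [3, 4, -30, 0]
    - [3, 4, -35, 0]
    - [0, 0, -35, 0]
    - [0, 0, -20, 0]
    - [0, 0, 0, 0]

```text
t: 34.8
ee_pos: [0.5178, 0.2026, 0.0648]
orientation: [3.063, 0.424, -0.074]
ft_force: [-0.5, -0.4, 0.1]
width: 0.55
```

```bash
python3 - <<'E'
from h import *
d=load('w35');print(atz(d,307.5,167.5,.012),atz(d,165,122.5,.012))
s,M=st((.5217,.211,.031))
d=snap('wrist','w36'); print(proj(d,(.5208,.2099,.012)));crop('w36',200,120,440,300,3.2,'w36c')
E
```

```text
[0.52053463 0.20913799 0.012     ] [0.52614307 0.33758573 0.012     ]
t34.80 ee [517.8 202.6  64.8] toolz [-0.041 -0.055 -0.998] yaw y 1.847 w 0.550 F [-0.5 -0.4  0.1] q [ 0.67  0.5  -0.36  0.02 -0.77  1.16]
d [  3.9   8.4 -33.8]
(np.float64(306.15190796697823), np.float64(227.96909220187104))
```

View pics/w36c.png

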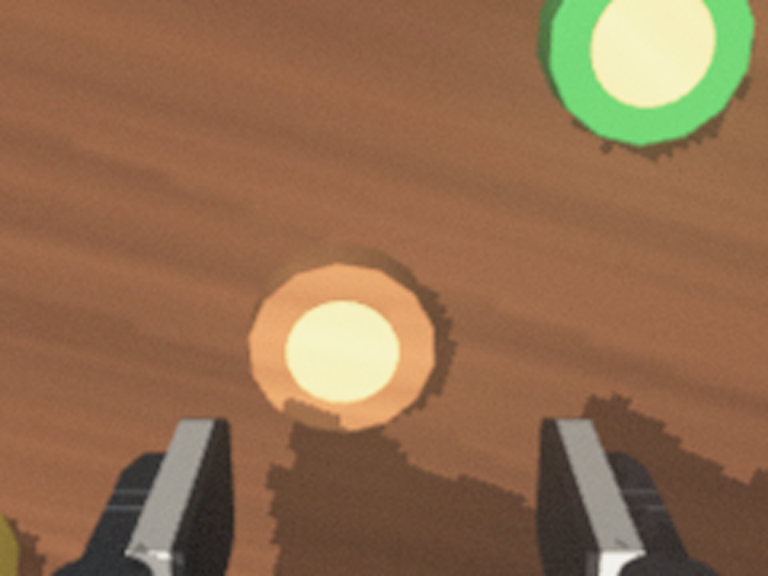

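Request:
carry_out:
  motion:
    - [2, 5, 0, 0]
    - [2, 3, -14, 0]
    - [0, 1, -14, 0]
    - [0, 0, -4, 0]
    - [0, 0, 0, 0]

```text
t: 35.48
ee_pos: [0.5238, 0.2129, 0.0345]
orientation: [3.066, 0.425, -0.065]
ft_force: [0.2, -0.6, 0.1]
width: 0.551
```

```bash
python3 - <<'E'
from h import *
s,M=st((.5217,.211,.031))
d=snap('wrist','w37'); print(proj(d,(.5207,.2095,.012)));crop('w37',200,120,440,300,3.2,'w37c')
E
```

```text
t35.48 ee [523.8 212.9  34.5] toolz [-0.035 -0.051 -0.998] yaw y 1.847 w 0.551 F [ 0.2 -0.6  0.1] q [ 0.68  0.56 -0.36  0.03 -0.71  1.14]
d [-2.1 -1.9 -3.5]
(np.float64(324.2364596687819), np.float64(270.96917146640726))
```

View pics/w37c.png

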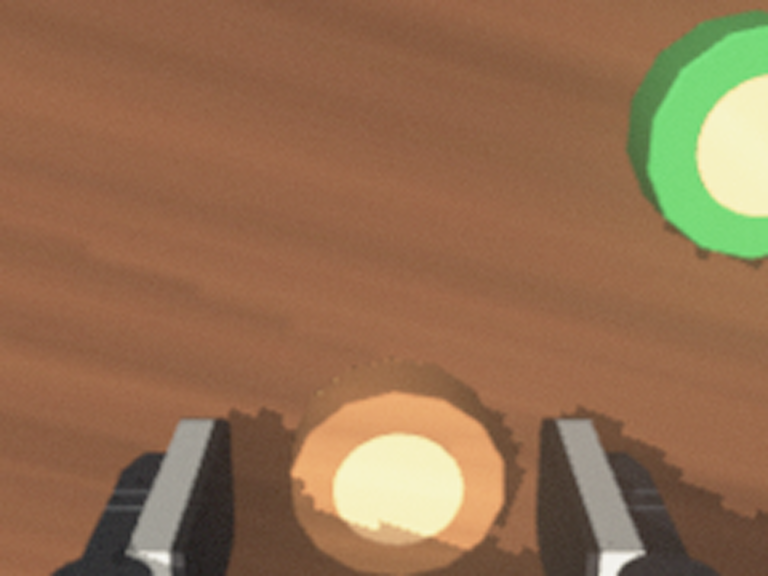

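Request:
carry_out:
  motion:
    - [-2, -2, -3, 0]
    - [0, 0, -2, 0]
    - [0, 0, 0, 0]

```text
t: 35.9
ee_pos: [0.5219, 0.2109, 0.0298]
orientation: [3.067, 0.425, -0.063]
ft_force: [0.5, -0.3, 0.3]
width: 0.551
```

Request:
carry_out:
  motion:
    - [0, 0, 0, 0]
    - [0, 0, 0, 0]
    - [0, 0, 0, 0]
    - [0, 0, 0, 0]
  jaw: -1

```text
t: 36.4
ee_pos: [0.5222, 0.2112, 0.0305]
orientation: [3.067, 0.425, -0.062]
ft_force: [-0.1, -0.4, -0.6]
width: 0.363
```

```bash
python3 - <<'E'
from h import *
s,M=st((.5217,.211,.031)); print('tool-frame token', M.T@(np.array([.5207,.2096,0])-s['ee_pos']))
d=snap('wrist','w38'); crop('w38',200,120,440,300,3.2,'w38c')
E
```

```text
t36.40 ee [522.2 211.2  30.5] toolz [-0.033 -0.049 -0.998] yaw y 1.847 w 0.363 F [-0.1 -0.4 -0.6] q [ 0.68  0.56 -0.37  0.03 -0.69  1.14]
d [-0.5 -0.2  0.5]
tool-frame token [-4.36485443e-04 -4.47116766e-05  3.05942069e-02]
```

View pics/w38c.png

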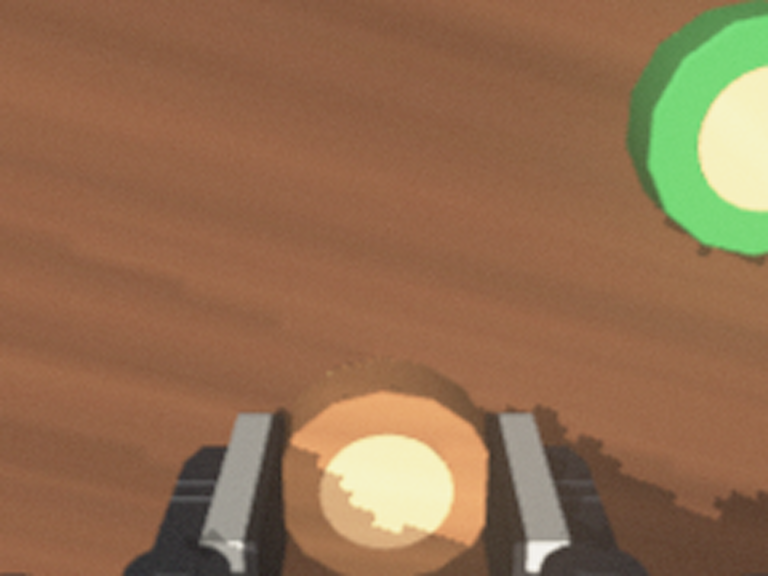

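Request:
carry_out:
  motion:
    - [0, 0, 25, 0]
    - [0, 0, 35, 0]
    - [0, 0, 40, -0.1]
    - [0, -5, 40, -0.18]
    - [0, -15, 25, -0.18]
    - [0, -18, 0, -0.18]
    - [0, -18, 0, -0.18]
    - [0, -18, 0, -0.18]
    - [0, -18, 0, -0.18]
    - [0, -18, 0, -0.18]
    - [0, -18, 0, -0.18]
    - [0, -18, 0, -0.18]

```text
t: 37.95
ee_pos: [0.5197, 0.0606, 0.1997]
orientation: [-2.292, 2.134, 0.097]
ft_force: [0.5, 1.0, -1.0]
width: 0.362
```

Request:
carry_out:
  motion:
    - [0, -18, 0, -0.18]
    - [0, -18, 0, -0.18]
    - [0, -15, 0, -0.18]
    - [0, -10, 0, -0.18]
    - [0, -8, 0, -0.18]
    - [0, -5, 0, -0.18]
    - [0, 0, 0, -0.18]
    - [0, 0, 0, -0.18]
    - [0, 0, 0, 0]

```text
t: 39.08
ee_pos: [0.5173, -0.0181, 0.1985]
orientation: [-0.233, 3.086, 0.065]
ft_force: [-0.2, -1.2, -0.2]
width: 0.354
```

```bash
python3 - <<'E'
from h import *
s,M=st((.5252,-.0181,.118)); print(M[:,1])
d=snap('wrist','w39')
E
```

```text
t39.08 ee [517.3 -18.1 198.5] toolz [ 0.043  0.046 -0.998] yaw y 1.722 w 0.354 F [-0.2 -1.2 -0.2] q [ 0.26  0.24 -0.35 -0.04 -0.93 -1.66]
d [  7.9  -0.  -80.5]
[-0.15092391  0.98779169  0.03859463]
```

View pics/w39.png

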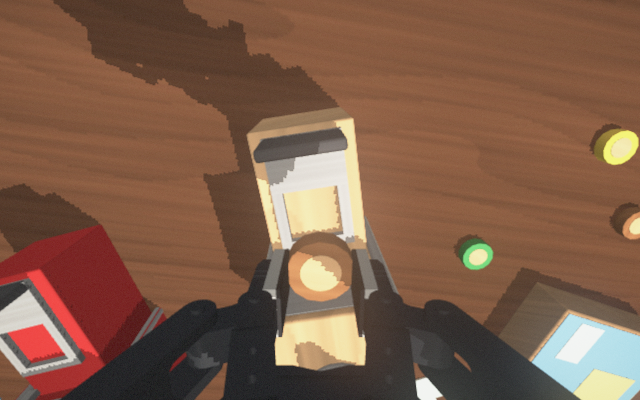

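Yaw must increase by 0.15; then descend.

Request:
carry_out:
  motion:
    - [4, 0, 0, 0.08]
    - [4, 0, -10, 0.07]
    - [0, -1, -20, 0]
    - [0, -1, -20, 0]
    - [0, -1, -15, 0]
    - [0, 0, -5, 0]
    - [0, 0, 0, 0]

```text
t: 40.0
ee_pos: [0.5268, -0.021, 0.1272]
orientation: [-0.498, 3.055, 0.071]
ft_force: [0.1, 0.1, -0.2]
width: 0.36
```

```bash
python3 - <<'E'
from h import *
s,M=st((.5252,-.0181,.118)); print('token',s['ee_pos']+M@np.array([-.0003,0,.0306]))
d=snap('wrist','w40');crop('w40',220,130,420,330,3,'w40c')
E
```

```text
t40.00 ee [526.8 -21.  127.2] toolz [ 0.037  0.053 -0.998] yaw y 1.895 w 0.360 F [ 0.1  0.1 -0.2] q [ 0.24  0.34 -0.4  -0.06 -0.78 -1.45]
d [-1.6  2.9 -9.2]
token [ 0.52818977 -0.0192546   0.096693  ]
```

View pics/w40c.png

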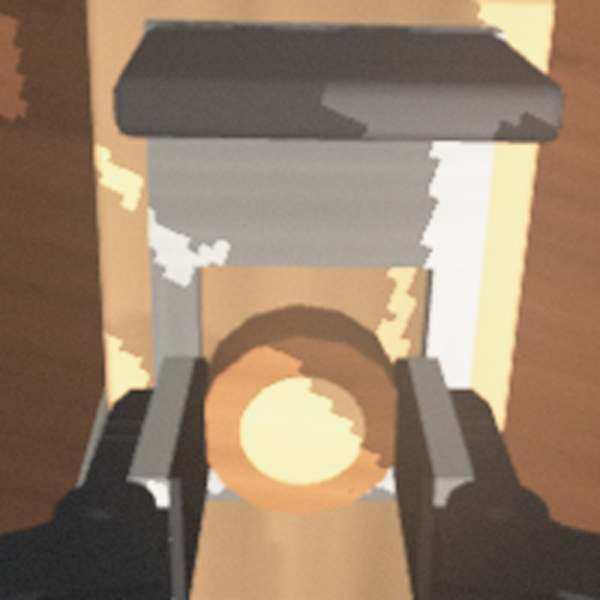

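Request:
carry_out:
  motion:
    - [-2, 2.5, -2, -0.015]
    - [0, 0, -5, 0]
    - [0, 0, -3, 0]
    - [0, 0, 0, 0]

```text
t: 40.55
ee_pos: [0.5255, -0.0179, 0.1183]
orientation: [-0.474, 3.055, 0.071]
ft_force: [-0.4, -0.8, 0.2]
width: 0.357
```

```bash
python3 - <<'E'
from h import *
s,M=st((.5252,-.0181,.118)); print('token',s['ee_pos']+M@np.array([-.0003,0,.0306]))
d=snap('wrist','w41');crop('w41',220,130,420,330,3,'w41c')
E
```

```text
t40.55 ee [525.5 -17.9 118.3] toolz [ 0.042  0.053 -0.998] yaw y 1.880 w 0.357 F [-0.4 -0.8  0.2] q [ 0.25  0.35 -0.42 -0.06 -0.75 -1.47]
d [-0.3 -0.2 -0.3]
token [ 0.52708644 -0.01620796  0.08783535]
```

View pics/w41c.png

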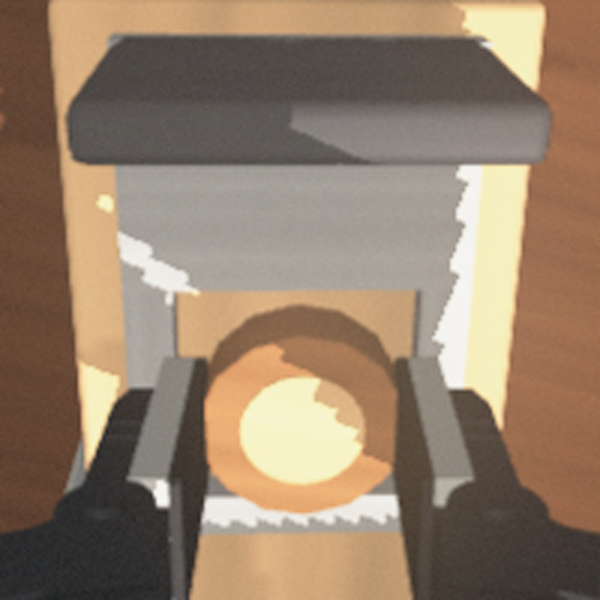

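```bash
python3 - <<'E'
from h import *
d=load('w41'); c=lambda p:np.round([(proj(d,p)[0]-220)*3,(proj(d,p)[1]-130)*3])
print('token top pred',c((.5271,-.0162,.0998)),'pocket front/rear mid',c((*(O0-.02*U),.092)),c((*(O0+.02*U),.092)))
E
```

```text
token top pred [299. 429.] pocket front/rear mid [297. 290.] [297. 495.]
```

Observed pixels match the prediction exactly, so I'm releasing.

Request:
carry_out:
  motion:
    - [0, 0, 0, 0]
    - [0, 0, 0, 0]
    - [0, 0, 5, 0]
    - [0, 0, 25, 0]
    - [0, 0, 35, 0]
    - [-35, -11, 0, 0]
  jaw: 0.1

```text
t: 41.35
ee_pos: [0.4924, -0.0287, 0.1864]
orientation: [-0.476, 3.053, 0.069]
ft_force: [-0.9, -0.4, -0.5]
width: 0.551
```

```bash
python3 - <<'E'
from h import *
s,M=st((.445,-.042,.127)); pf(s)
d=snap('wrist','w42');crop('w42',220,100,420,300,3,'w42c')
snap('side','s42'); crop('s42',260,180,345,250,8,'s42c')
E
```

```text
t41.35 ee [492.4 -28.7 186.4] toolz [ 0.044  0.052 -0.998] yaw y 1.881 w 0.551 F [-0.9 -0.4 -0.5] q [ 0.25  0.21 -0.42 -0.05 -0.89 -1.48]
d [-47.4 -13.3 -59.4]
travel if touching 35.1 lat -1.4
```

View pics/w42c.png

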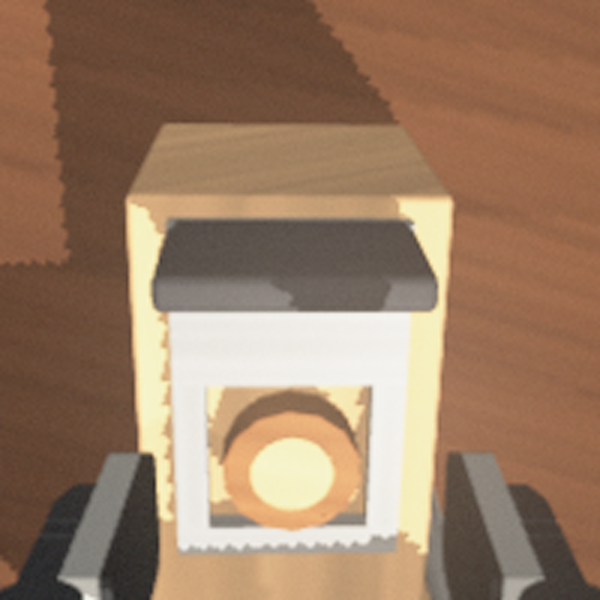

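View pics/s42c.png

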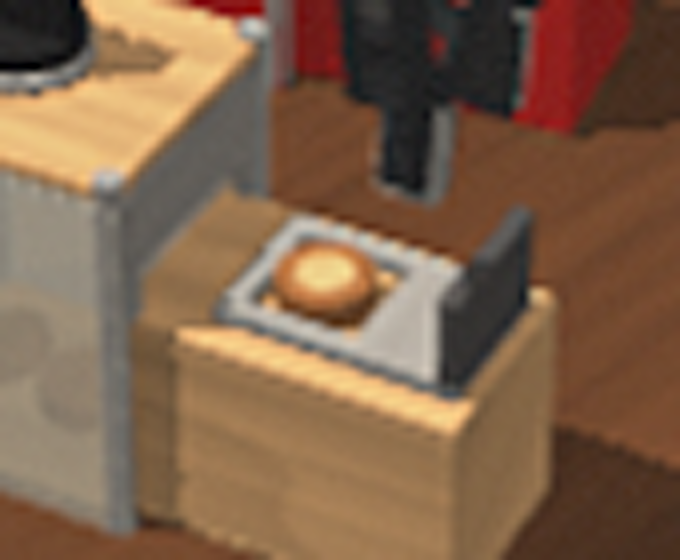

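Fourth token is flat in the pocket.

Request:
carry_out:
  motion:
    - [-28, -8, 0, 0]
    - [-25, -8, -10, 0]
    - [0, 0, -20, 0]
    - [0, 0, -22, 0]
    - [0, 0, -5, 0]
    - [0, 0, 0, 0]
  jaw: -1

```text
t: 42.2
ee_pos: [0.434, -0.0463, 0.1286]
orientation: [-0.473, 3.055, 0.071]
ft_force: [0.2, 0.1, -0.5]
width: -0.003
```

```bash
python3 - <<'E'
from h import *
s,M=st(); pf(s)
E
```

```text
t42.20 ee [434.  -46.3 128.6] toolz [ 0.042  0.053 -0.998] yaw y 1.879 w -0.003 F [ 0.2  0.1 -0.5] q [ 0.24  0.2  -0.61 -0.06 -0.71 -1.46]
travel if touching -25.9 lat -0.6
```

Request:
carry_out:
  motion:
    - [19, 6, -1, 0]
    - [28, 9, -1, 0]
    - [28, 9, 0, 0]
    - [28, 9, 0, 0]
    - [13, 4, 0, 0]
    - [10, 3, 0, 0]

```text
t: 42.95
ee_pos: [0.5402, -0.0136, 0.1284]
orientation: [0.475, -3.095, -0.063]
ft_force: [-18.5, -3.4, 12.5]
width: 0.002
```

```bash
python3 - <<'E'
from h import *
s,M=st(); pf(s)
E
```

```text
t42.95 ee [540.2 -13.6 128.4] toolz [-0.016  0.038 -0.999] yaw y 1.875 w 0.002 F [-18.5  -3.4  12.5] q [ 0.25  0.38 -0.34 -0.05 -0.86 -1.48]
travel if touching 85.3 lat -1.3
```

Request:
carry_out:
  motion:
    - [4, 1, 0, 0]
    - [-8, -2, 1, 0]
    - [-29, -9, 0, 0]
    - [-29, -9, 0, 0]
    - [-29, -9, 0, 0]
    - [-18, -4, 0, 0]
    - [0, 15, 30, 0]
    - [5, 40, 30, 0]
    - [12, 45, 0, 0]
    - [14, 45, 0, 0]
    - [14, 45, 0, 0]
    - [14, 45, 0, 0]
  jaw: 0.1

```text
t: 44.45
ee_pos: [0.481, 0.1942, 0.1988]
orientation: [0.462, -3.087, -0.073]
ft_force: [-0.1, 0.2, 0.6]
width: 0.55
```

Request:
carry_out:
  motion:
    - [18, 45, 0, 0]
    - [18, 45, 0, 0]
    - [15, 40, 0, 0]
    - [12, 25, 0, 0]
    - [0, 0, 0, 0]

```text
t: 45.08
ee_pos: [0.5478, 0.3594, 0.2035]
orientation: [0.471, -3.094, -0.079]
ft_force: [-0.3, -0.3, 0.4]
width: 0.548
```

```bash
python3 - <<'E'
from h import *
s,M=st((.527,.338,.031))
snap('side','s43'); snap('scene','sc43'); d=snap('wrist','w43'); print(proj(d,(.527,.338,.012)))
E
```

```text
t45.08 ee [547.8 359.4 203.5] toolz [-0.019  0.048 -0.999] yaw y 1.873 w 0.548 F [-0.3 -0.3  0.4] q [ 0.81  0.47  0.02 -0.05 -1.11 -2.05]
d [ -20.8  -21.4 -172.5]
(np.float64(296.10178034598005), np.float64(156.37229386011552))
```

View pics/w43.png

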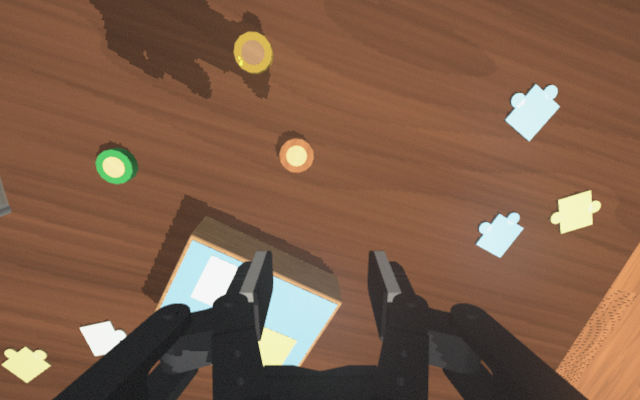

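View pics/s43.png

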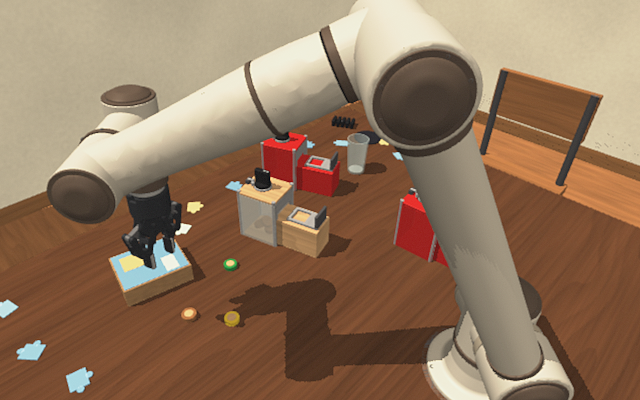

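Request:
carry_out:
  motion:
    - [-10, -11, -15, 0]
    - [-8, -10, -35, 0]
    - [0, 0, -40, 0]
    - [0, 0, -35, 0]
    - [0, 0, -15, 0]
    - [0, 0, 0, 0]

```text
t: 45.98
ee_pos: [0.5283, 0.33, 0.0665]
orientation: [0.463, -3.1, -0.084]
ft_force: [-0.0, 0.9, 0.4]
width: 0.551
```

```bash
python3 - <<'E'
from h import *
d=load('w43');print(atz(d,296.3,155.6,.012))
crop('s43',230,150,365,260,5.5,'s43c')
s,M=st((.5274,.337,.031))
d=snap('wrist','w44'); print(proj(d,(.527,.338,.012)));crop('w44',200,120,440,300,3.2,'w44c')
E
```

```text
[0.52622229 0.33797695 0.012     ]
t45.98 ee [528.3 330.   66.5] toolz [-0.014  0.052 -0.999] yaw y 1.867 w 0.551 F [-0.   0.9  0.4] q [ 0.8   0.56 -0.2  -0.07 -0.78 -2.02]
d [ -0.9   7.  -35.5]
(np.float64(327.56893907250617), np.float64(240.6726898453709))
```

View pics/w44c.png

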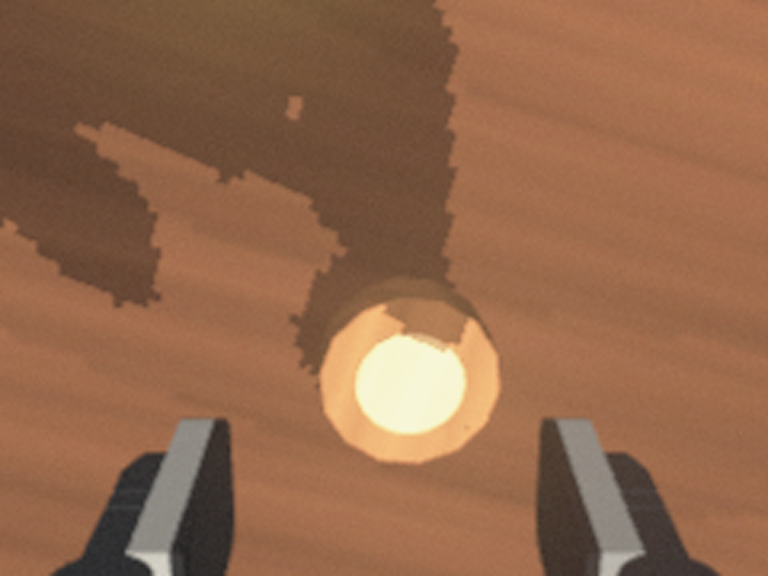

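View pics/s43c.png

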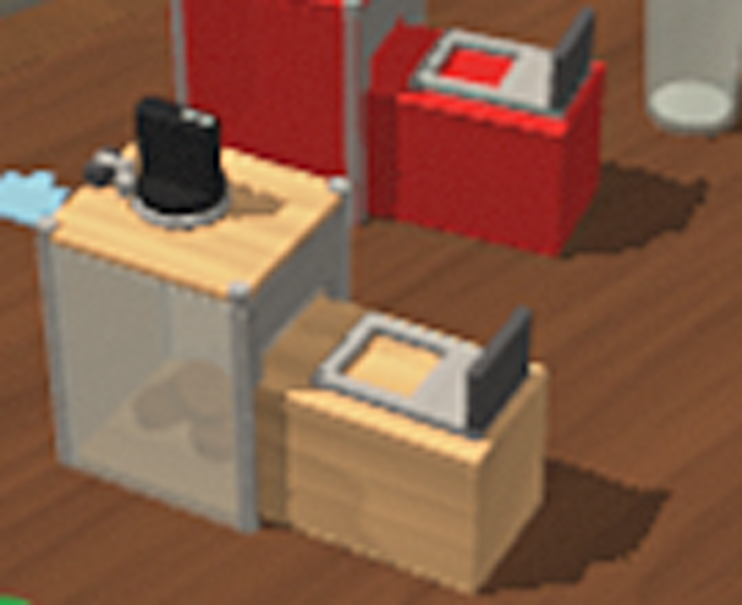

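Request:
carry_out:
  motion:
    - [-1, 5, -8, 0]
    - [0, 4, -15, 0]
    - [0, 0, -10, 0]
    - [0, 0, -3, 0]
    - [0, 0, 0, 0]

```text
t: 46.65
ee_pos: [0.529, 0.3416, 0.032]
orientation: [-0.465, 3.105, 0.091]
ft_force: [0.4, -0.1, 0.7]
width: 0.55
```

```bash
python3 - <<'E'
from h import *
s,M=st((.5271,.337,.031))
d=snap('wrist','w45'); print(proj(d,(.5267,.338,.012)));crop('w45',200,120,440,300,3.2,'w45c')
E
```

```text
t46.65 ee [529.  341.6  32. ] toolz [-0.008  0.057 -0.998] yaw y 1.869 w 0.550 F [ 0.4 -0.1  0.7] q [ 0.81  0.61 -0.21 -0.07 -0.71 -2.03]
d [-1.9 -4.6 -1. ]
(np.float64(310.6723673517518), np.float64(263.8538311932507))
```

View pics/w45c.png

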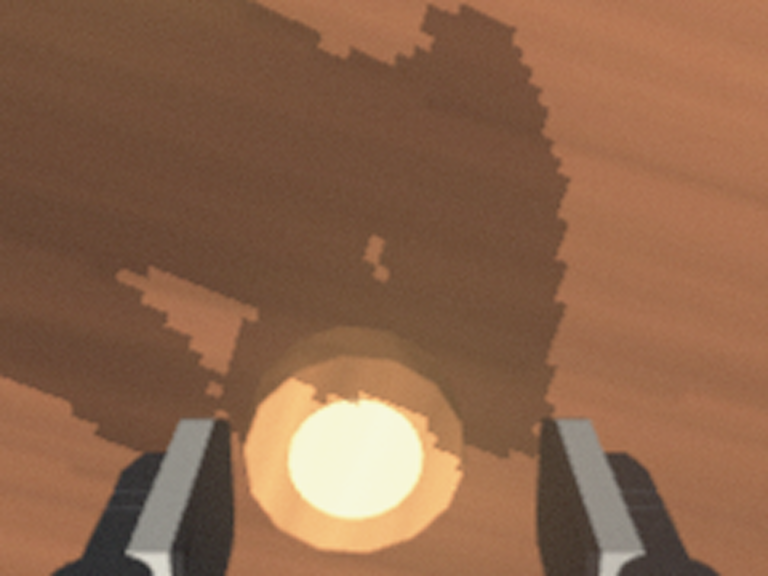

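Request:
carry_out:
  motion:
    - [-2.5, -4.5, -1, 0]
    - [0, 0, -1, 0]
    - [0, 0, 0, 0]

```text
t: 47.08
ee_pos: [0.5267, 0.3369, 0.0308]
orientation: [-0.465, 3.104, 0.092]
ft_force: [-0.5, -0.4, -0.6]
width: 0.554
```

```bash
python3 - <<'E'
from h import *
s,M=st((.5271,.337,.031))
d=snap('wrist','w46'); print(proj(d,(.5267,.338,.012)));crop('w46',200,120,440,300,3.2,'w46c')
E
```

```text
t47.08 ee [526.7 336.9  30.8] toolz [-0.007  0.058 -0.998] yaw y 1.868 w 0.554 F [-0.5 -0.4 -0.6] q [ 0.81  0.61 -0.23 -0.07 -0.7  -2.03]
d [0.4 0.1 0.2]
(np.float64(318.81051429166297), np.float64(271.3943991196502))
```

View pics/w46c.png

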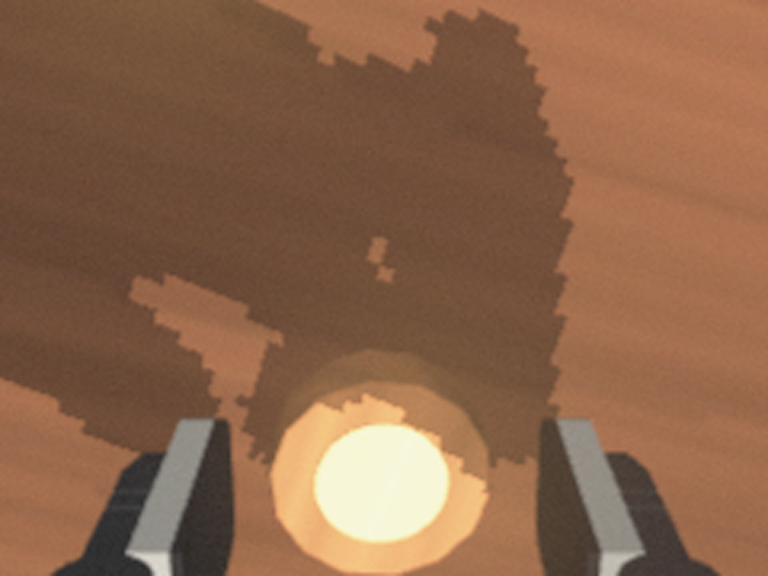

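Request:
carry_out:
  motion:
    - [0, 0, 0, 0]
    - [0, 0, 0, 0]
    - [0, 0, 0, 0]
    - [0, 0, 0, 0]
  jaw: -1

```text
t: 47.62
ee_pos: [0.5269, 0.3371, 0.0315]
orientation: [-0.465, 3.103, 0.093]
ft_force: [-0.4, 0.0, 1.2]
width: 0.352
```

```bash
python3 - <<'E'
from h import *
s,M=st(); print('tool-frame token', M.T@(np.array([.5267,.338,0])-s['ee_pos']))
E
```

```text
t47.62 ee [526.9 337.1  31.5] toolz [-0.006  0.059 -0.998] yaw y 1.869 w 0.352 F [-0.4  0.   1.2] q [ 0.81  0.61 -0.23 -0.07 -0.7  -2.03]
tool-frame token [ 0.00027438 -0.00090045  0.03154926]
```

Request:
carry_out:
  motion:
    - [0, 0, 25, 0]
    - [0, 0, 35, 0]
    - [0, -10, 40, 0]
    - [0, -25, 35, 0]
    - [0, -40, 25, 0]
    - [0, -40, 0, 0]
    - [0, -40, 0, 0]
    - [0, -40, 0, 0]
    - [0, -40, 0, 0]
    - [0, -40, 0, 0]
    - [0, -30, 0, 0]
    - [0, -20, 0, 0]

```text
t: 49.12
ee_pos: [0.5243, 0.0029, 0.1951]
orientation: [-0.47, 3.102, 0.091]
ft_force: [0.0, -0.9, 0.2]
width: 0.359
```

```bash
python3 - <<'E'
from h import *
s,M=st((.5262,-.0166,.118)); print('token',s['ee_pos']+M@np.array([-.0003,0,.031]))
snap('side','s47')
E
```

```text
t49.12 ee [524.3   2.9 195.1] toolz [-0.006  0.058 -0.998] yaw y 1.872 w 0.359 F [ 0.  -0.9  0.2] q [ 0.28  0.27 -0.3  -0.07 -0.99 -1.52]
d [  1.9 -19.5 -77.1]
token [0.52440068 0.00480262 0.16415994]
```

View pics/s47.png

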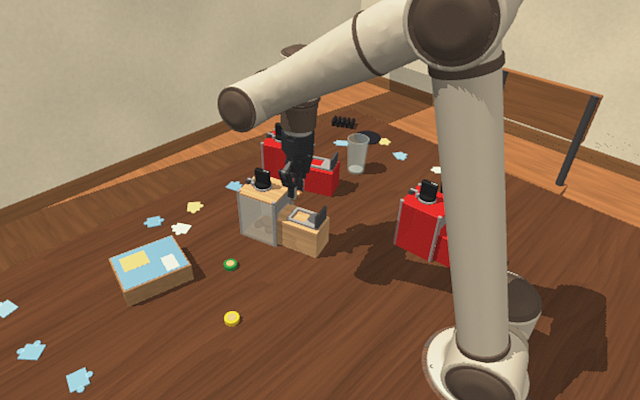

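Request:
carry_out:
  motion:
    - [1, -12, -5, 0]
    - [0, -7, -15, 0]
    - [0, 0, -20, 0]
    - [0, 0, -20, 0]
    - [0, 0, -8, 0]
    - [0, 0, 0, 0]

```text
t: 49.92
ee_pos: [0.5238, -0.0181, 0.1211]
orientation: [0.469, -3.103, -0.091]
ft_force: [0.8, 0.5, 0.1]
width: 0.354
```

```bash
python3 - <<'E'
from h import *
s,M=st((.5262,-.0183,.118)); p=s['ee_pos']+M@np.array([0.0003,-.0003,.0315]); print('token',p)
d=snap('wrist','w48');crop('w48',220,130,420,330,3,'w48c')
c=lambda p:np.round([(proj(d,p)[0]-220)*3,(proj(d,p)[1]-130)*3])
print('token top pred',c(p+[0,0,.012]),'pocket front/rear mid',c((*(O0-.02*U),.092)),c((*(O0+.02*U),.092)))
E
```

```text
t49.92 ee [523.8 -18.1 121.1] toolz [-0.01   0.057 -0.998] yaw y 1.871 w 0.354 F [0.8 0.5 0.1] q [ 0.24  0.36 -0.38 -0.08 -0.82 -1.46]
d [ 2.4 -0.2 -3.1]
token [ 0.52329516 -0.01671962  0.08964429]
token top pred [299. 420.] pocket front/rear mid [290. 298.] [292. 504.]
```

View pics/w48c.png

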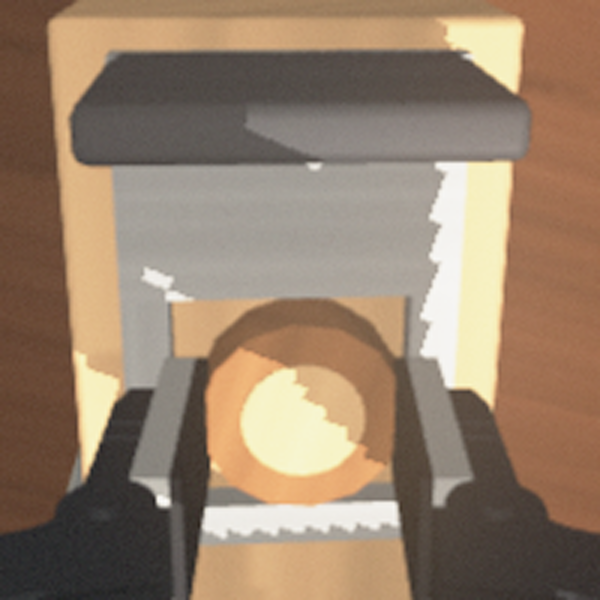

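Request:
carry_out:
  motion:
    - [2.5, 0.5, -1, 0]
    - [0, 0, -2, 0]
    - [0, 0, 0, 0]

```text
t: 50.35
ee_pos: [0.5278, -0.0172, 0.1199]
orientation: [-0.47, 3.102, 0.091]
ft_force: [0.4, 0.3, -0.9]
width: 0.356
```

```bash
python3 - <<'E'
from h import *
s,M=st((.5262,-.0183,.118)); p=s['ee_pos']+M@np.array([0.0003,-.0003,.0315]); print('token',p)
E
```

```text
t50.35 ee [527.8 -17.2 119.9] toolz [-0.006  0.058 -0.998] yaw y 1.872 w 0.356 F [ 0.4  0.3 -0.9] q [ 0.24  0.37 -0.37 -0.08 -0.82 -1.46]
d [-1.6 -1.1 -1.9]
token [ 0.52739225 -0.01570641  0.0884357 ]
```

Within 1.3 mm, so I'm releasing.

Request:
carry_out:
  motion:
    - [-1, -0.5, -1, 0]
    - [0, 0, 0, 0]

```text
t: 50.6
ee_pos: [0.5268, -0.0177, 0.1192]
orientation: [-0.47, 3.101, 0.091]
ft_force: [-0.6, -0.5, -0.0]
width: 0.353
```

Request:
carry_out:
  motion:
    - [0, 0, 0, 0]
    - [0, 0, 0, 0]
    - [0, 0, 5, 0]
    - [0, 0, 25, 0]
    - [0, 0, 35, 0]
    - [-35, -11, 0, 0]
  jaw: 0.1

```text
t: 51.35
ee_pos: [0.4933, -0.0285, 0.1867]
orientation: [-0.472, 3.1, 0.09]
ft_force: [-0.7, 0.8, 0.2]
width: 0.551
```

```bash
python3 - <<'E'
from h import *
s,M=st((.445,-.042,.127)); pf(s)
d=snap('wrist','w49');crop('w49',220,100,420,300,3,'w49c')
snap('side','s49'); crop('s49',260,180,345,250,8,'s49c')
E
```

```text
t51.35 ee [493.3 -28.5 186.7] toolz [-0.004  0.057 -0.998] yaw y 1.873 w 0.551 F [-0.7  0.8  0.2] q [ 0.24  0.23 -0.38 -0.07 -0.95 -1.47]
d [-48.3 -13.5 -59.7]
travel if touching 36.0 lat -1.5
```

View pics/w49c.png

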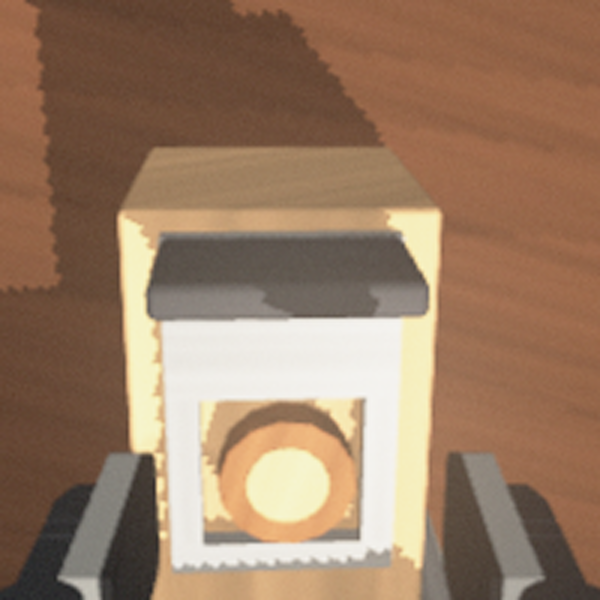

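View pics/s49c.png

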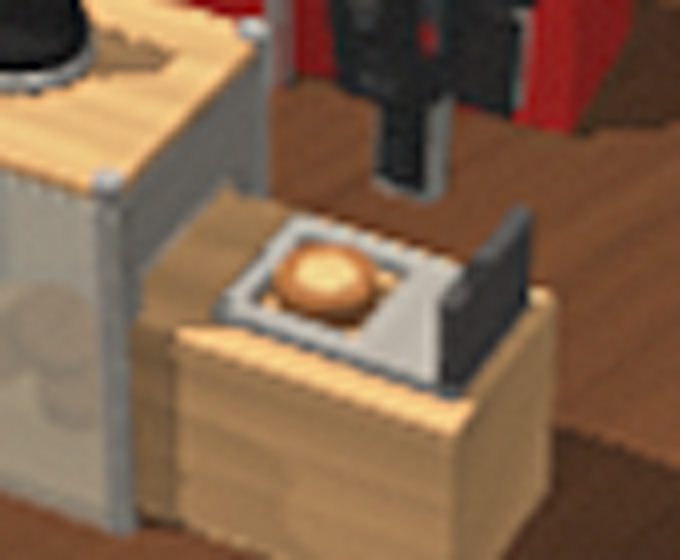

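Fifth token is flat in the pocket.

Request:
carry_out:
  motion:
    - [-28, -8, 0, 0]
    - [-25, -8, -10, 0]
    - [0, 0, -20, 0]
    - [0, 0, -22, 0]
    - [0, 0, -5, 0]
    - [0, 0, 0, 0]
  jaw: -1

```text
t: 52.2
ee_pos: [0.4348, -0.046, 0.1288]
orientation: [-0.47, 3.103, 0.091]
ft_force: [0.8, -0.0, -0.0]
width: 0.007
```

```bash
python3 - <<'E'
from h import *
s,M=st(); pf(s)
E
```

```text
t52.20 ee [434.8 -46.  128.8] toolz [-0.006  0.058 -0.998] yaw y 1.872 w 0.007 F [ 0.8 -0.  -0. ] q [ 0.23  0.22 -0.57 -0.08 -0.77 -1.44]
travel if touching -25.0 lat -0.6
```

Request:
carry_out:
  motion:
    - [19, 6, -1, 0]
    - [30, 9.5, -1, 0]
    - [30, 9.5, 0, 0]
    - [28, 9, 0, 0]
    - [13, 4, 0, 0]
    - [8, 2.5, 0, 0]

```text
t: 52.95
ee_pos: [0.5406, -0.0134, 0.1287]
orientation: [0.456, -3.042, -0.081]
ft_force: [-18.1, -5.9, 13.0]
width: -0.003
```

```bash
python3 - <<'E'
from h import *
s,M=st(); pf(s)
E
```

```text
t52.95 ee [540.6 -13.4 128.7] toolz [-0.072  0.042 -0.997] yaw y 1.866 w -0.003 F [-18.1  -5.9  13. ] q [ 0.24  0.4  -0.29 -0.07 -0.93 -1.47]
travel if touching 85.7 lat -1.3
```

Request:
carry_out:
  motion:
    - [3, 1, 0, 0]
    - [-8, -2, 1, 0]
    - [-29, -9, 0, 0]
    - [-29, -9, 0, 0]
    - [-29, -9, 0, 0]
    - [-18, -4, 0, 0]
    - [0, 0, 30, 0]
    - [0, 0, 40, 0]
    - [0, 0, 40, 0]
    - [0, 0, 10, 0]
    - [0, 0, 0, 0]
  jaw: -0.1

```text
t: 54.32
ee_pos: [0.4196, -0.0485, 0.2577]
orientation: [0.451, -3.027, -0.08]
ft_force: [-0.9, 0.4, 1.2]
width: 0.446
```

```bash
python3 - <<'E'
from h import *
s,M=st((.634,.0173,.26))
snap('scene','sc50'); snap('side','s50'); d=snap('wrist','w50'); crop('s50',230,150,365,260,5.5,'s50c')
def e(x): 
    x=cv2.resize(cv2.GaussianBlur(x,(0,0),.6),None,fx=9,fy=9,interpolation=cv2.INTER_CUBIC).astype(float); return np.clip((x-90)*2.5,0,255).astype(np.uint8)
cv2.imwrite('pics/enh2.png',e(cv2.imread('pics/sc50.png')[180:252,310:372]))
E
```

```text
t54.33 ee [419.6 -48.5 257.7] toolz [-0.087  0.04  -0.995] yaw y 1.864 w 0.446 F [-0.9  0.4  1.2] q [ 0.23  0.08 -0.38 -0.06 -1.19 -1.48]
d [214.4  65.8   2.3]
```

View pics/w50.png

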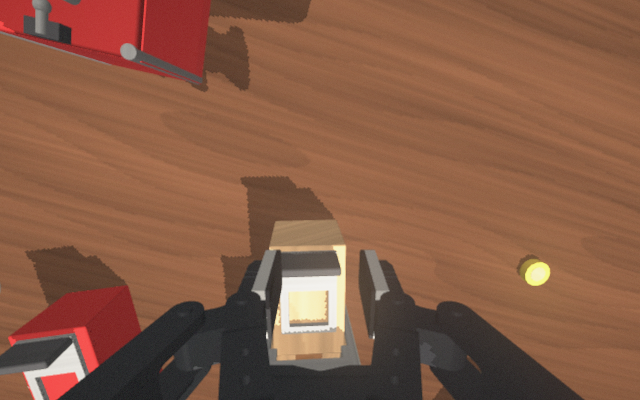

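View pics/s50c.png

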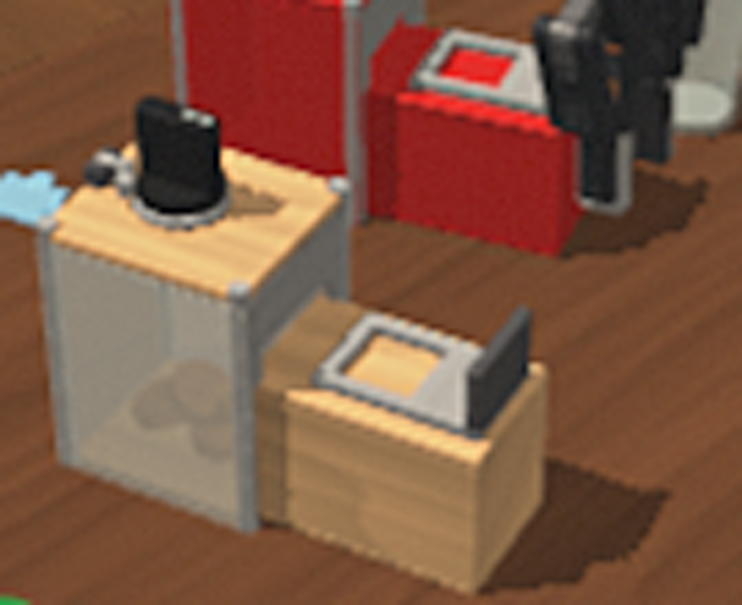

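View pics/enh2.png

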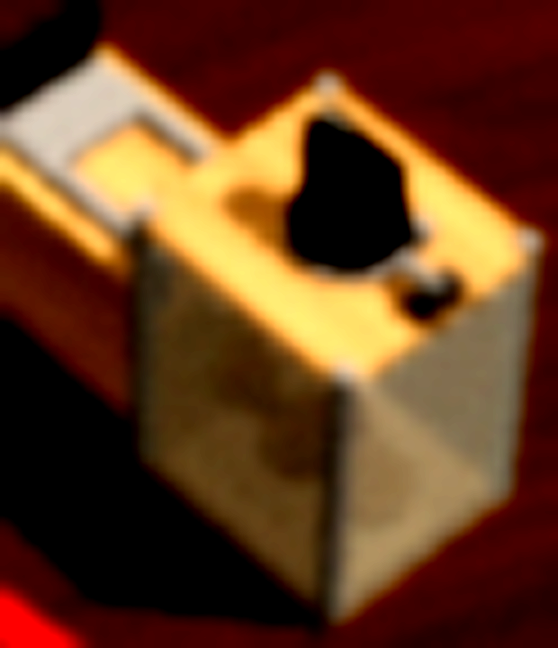

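Request:
carry_out:
  motion:
    - [8, 20, 0, 0.18]
    - [8, 20, 0, 0.18]
    - [8, 20, 0, 0.18]
    - [8, 20, 0, 0.18]
    - [8, 20, -5, 0.18]
    - [8, 20, -10, 0.18]
    - [8, 20, -10, 0.18]
    - [8, 20, -10, 0.18]
    - [8, 20, -10, 0.18]
    - [8, 20, -10, 0.18]
    - [8, 20, -5, 0.18]
    - [5, 20, 0, 0.18]

```text
t: 55.98
ee_pos: [0.5076, 0.1951, 0.1756]
orientation: [2.879, -0.917, 0.087]
ft_force: [-0.7, 0.0, -0.3]
width: 0.447
```

Request:
carry_out:
  motion:
    - [0, 0, 0, 0.18]
    - [0, 0, 0, 0.18]
    - [0, 0, 0, 0.18]
    - [0, 0, 0, 0.18]
    - [0, 0, 0, 0.1]

```text
t: 56.6
ee_pos: [0.5046, 0.1947, 0.1662]
orientation: [3.019, 0.357, 0.137]
ft_force: [0.6, 0.6, -0.3]
width: 0.45
```

```bash
python3 - <<'E'
from h import *
s,M=st((.634,.0173,.26))
d=snap('wrist','w51'); print(proj(d,(.617,.012,.03)))
E
```

```text
t56.60 ee [504.6 194.7 166.2] toolz [ 0.1   -0.087 -0.991] yaw y 1.802 w 0.450 F [ 0.6  0.6 -0.3] q [ 0.73  0.31 -0.43  0.18 -0.82  0.95]
d [ 129.4 -177.4   93.8]
(np.float64(540.7296987163902), np.float64(125.73162586475716))
```

View pics/w51.png

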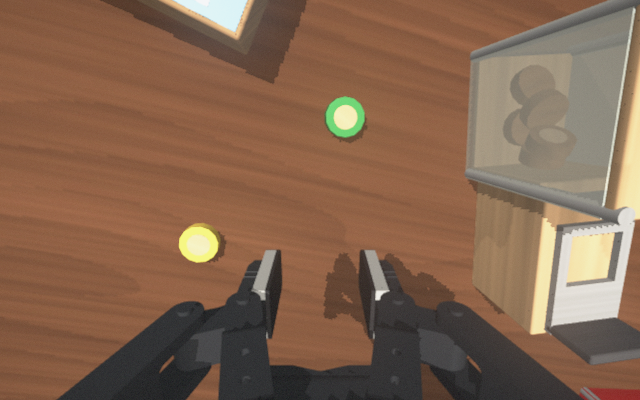

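```bash
python3 - <<'E'
from h import *
im=cv2.imread('pics/w51.png')[30:190,470:640]; x=cv2.resize(im,None,fx=4,fy=4,interpolation=cv2.INTER_CUBIC).astype(float); cv2.imwrite('pics/w51c.png',np.clip((x-60)*2,0,255).astype(np.uint8))
E
```

```text
(no output)
```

View pics/w51c.png

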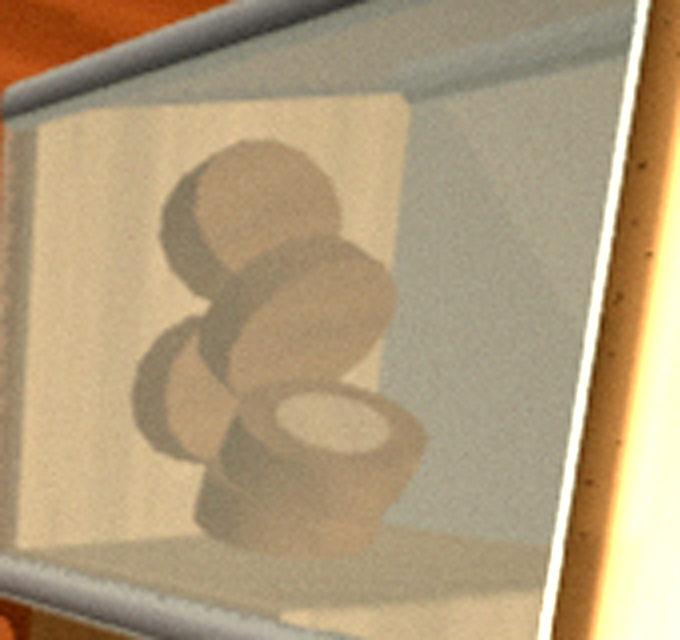

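All five tokens are in the box (two stacked, three leaning), so on to the knob.

Request:
carry_out:
  motion:
    - [0, 0, 30, 0]
    - [0, 0, 40, 0.04]
    - [0, -15, 30, 0.04]
    - [15, -30, 10, 0]
    - [20, -30, 0, 0]
    - [25, -30, 0, 0]
    - [25, -30, 0, 0]
    - [20, -25, 0, 0]
    - [15, -15, 0, 0]
    - [0, 0, 0, 0]
  jaw: -0.2

```text
t: 57.9
ee_pos: [0.6243, 0.0126, 0.2661]
orientation: [2.999, 0.467, 0.106]
ft_force: [-0.4, 0.5, -0.2]
width: 0.398
```

```bash
python3 - <<'E'
from h import *
s,M=st((.634,.0173,.26)); print('along bar-normal',M[:2,2]@N,'along bar',M[:2,2]@U)
d=snap('wrist','w52'); print(proj(d,(.634,.0173,.197)))
snap('side','s52');snap('scene','sc52')
E
```

```text
t57.90 ee [624.3  12.6 266.1] toolz [ 0.084 -0.092 -0.992] yaw y 1.877 w 0.398 F [-0.4  0.5 -0.2] q [ 0.33  0.34 -0.09  0.13 -1.1   1.49]
d [ 9.7  4.7 -6.1]
along bar-normal -0.11344069016321467 along bar 0.052833809669897806
(np.float64(305.6881951974934), np.float64(218.37208214571007))
```

View pics/w52.png

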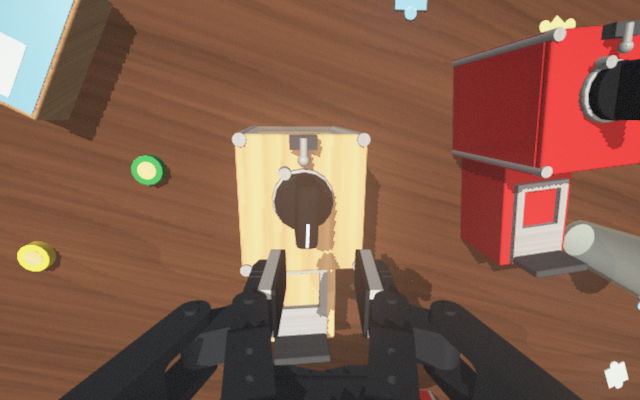

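```bash
python3 - <<'E'
from h import *
im=cv2.imread('pics/w52.png')[120:260,230:380]; x=cv2.resize(im,None,fx=5,fy=5,interpolation=cv2.INTER_CUBIC).astype(float); cv2.imwrite('pics/w52c.png',np.clip(x*1.6+20,0,255).astype(np.uint8))
d=load('w52'); 
k=np.array([.634,.0173])
for z in (.197,.160):
  for a,b in ((.021,.007),(.021,-.007),(-.021,-.007),(-.021,.007)): 
    p=proj(d,(*(k+a*U+b*N),z)); print(z,a,b,np.round([(p[0]-230)*5,(p[1]-120)*5]))
E
```

```text
0.197 0.021 0.007 [319. 329.]
0.197 0.021 -0.007 [434. 326.]
0.197 -0.021 -0.007 [435. 645.]
0.197 -0.021 0.007 [326. 650.]
0.16 0.021 0.007 [309. 273.]
0.16 0.021 -0.007 [407. 271.]
0.16 -0.021 -0.007 [409. 546.]
0.16 -0.021 0.007 [316. 549.]
```

View pics/w52c.png

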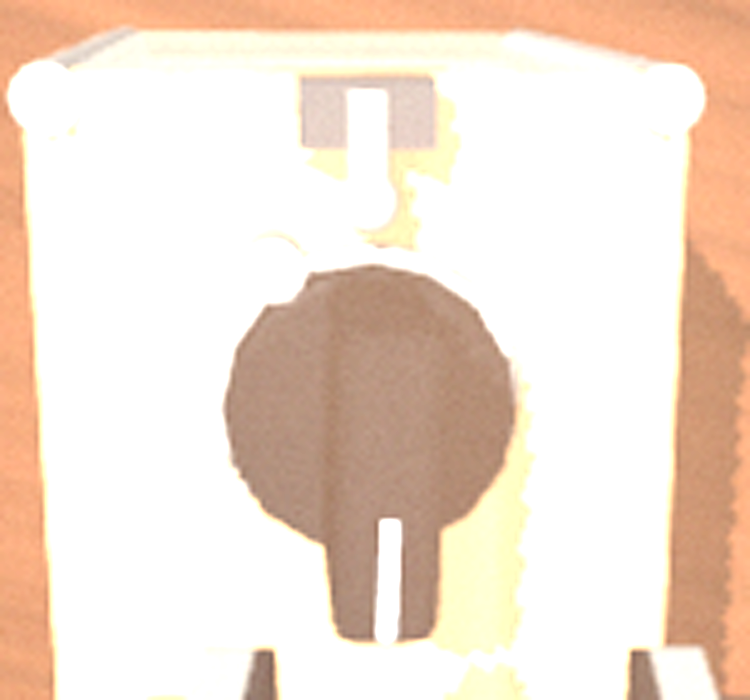

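Request:
carry_out:
  motion:
    - [5, 3, 0, 0]
    - [4, 2, -10, 0]
    - [0, 0, -20, 0]
    - [0, 0, -15, 0]
    - [0, 0, 0, 0]

```text
t: 58.68
ee_pos: [0.6321, 0.0224, 0.2202]
orientation: [2.998, 0.477, 0.109]
ft_force: [-0.0, -0.7, 0.3]
width: 0.397
```

```bash
python3 - <<'E'
from h import *
s,M=st((.6332,.0177,.199))
d=snap('wrist','w53'); print(proj(d,(.6342,.0166,.197)))
im=cv2.imread('pics/w53.png')[150:350,220:420]; x=cv2.resize(im,None,fx=3.5,fy=3.5,interpolation=cv2.INTER_CUBIC).astype(float); cv2.imwrite('pics/w53c.png',np.clip(x*1.5+20,0,255).astype(np.uint8))
E
```

```text
t58.67 ee [632.1  22.4 220.2] toolz [ 0.087 -0.091 -0.992] yaw y 1.883 w 0.397 F [-0.  -0.7  0.3] q [ 0.34  0.39 -0.14  0.14 -1.    1.48]
d [  1.1  -4.7 -21.2]
(np.float64(327.97658633921463), np.float64(266.7394020453586))
```

View pics/w53c.png

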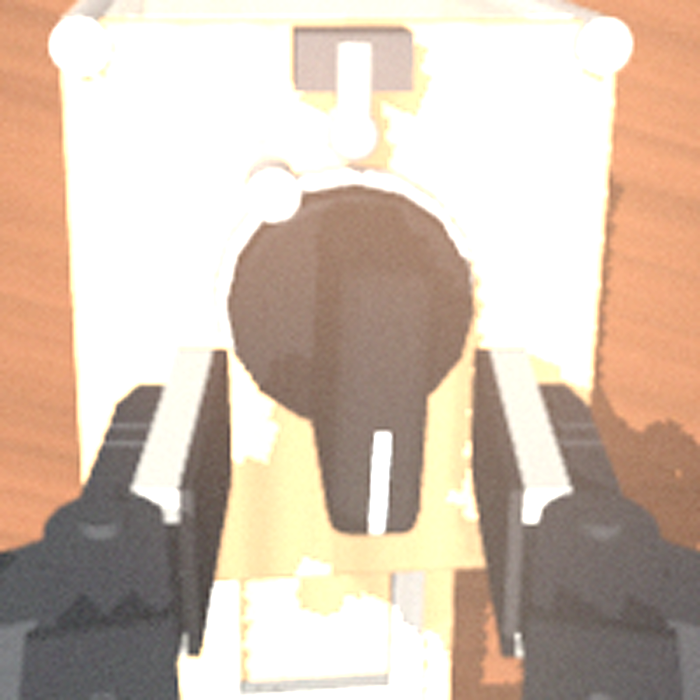

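Request:
carry_out:
  motion:
    - [1, -4.5, 0, 0]
    - [0, -0.5, -10, 0]
    - [0, -1, -10, 0]
    - [0, 0, 0, 0]

```text
t: 59.22
ee_pos: [0.6343, 0.016, 0.2014]
orientation: [2.999, 0.476, 0.116]
ft_force: [-0.4, 0.3, 0.7]
width: 0.404
```

```bash
python3 - <<'E'
from h import *
s,M=st((.6332,.0177,.199))
d=snap('wrist','w54'); print(proj(d,(.6342,.0166,.197)))
im=cv2.imread('pics/w54.png')[150:350,220:420]; x=cv2.resize(im,None,fx=3.5,fy=3.5,interpolation=cv2.INTER_CUBIC).astype(float); cv2.imwrite('pics/w54c.png',np.clip(x*1.5+20,0,255).astype(np.uint8))
snap('side','s54'); crop('s54',220,130,320,230,6,'s54c')
E
```

```text
t59.23 ee [634.3  16.  201.4] toolz [ 0.091 -0.09  -0.992] yaw y 1.883 w 0.404 F [-0.4  0.3  0.7] q [ 0.33  0.4  -0.16  0.14 -0.95  1.48]
d [-1.1  1.7 -2.4]
(np.float64(318.54960624097276), np.float64(287.43989849321133))
```

View pics/w54c.png

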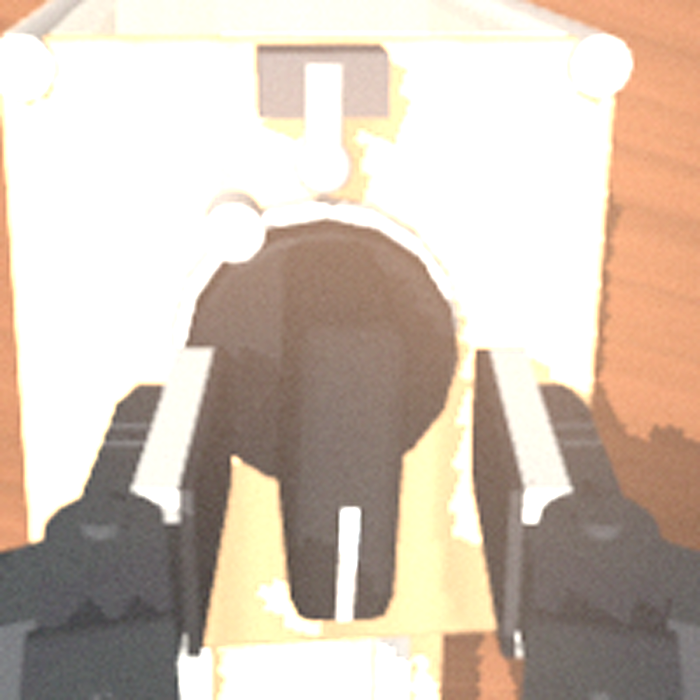

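View pics/s54c.png

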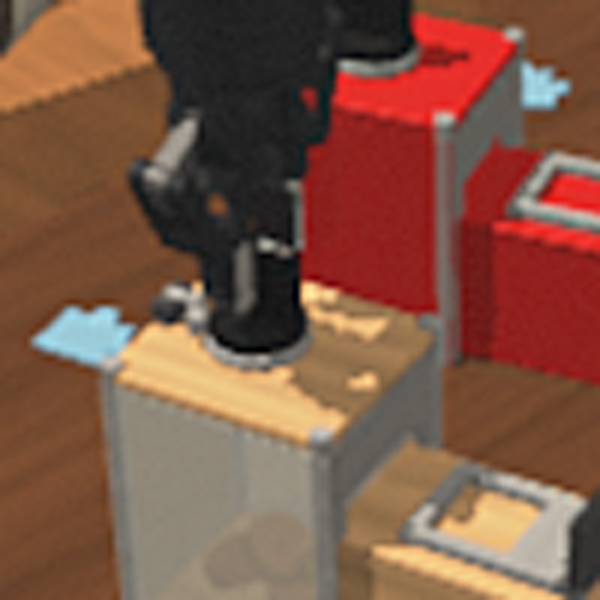

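Request:
carry_out:
  motion:
    - [0, 0, 0, 0]
    - [0, 0, 0, 0]
    - [0, 0, 0, 0]
    - [0, 0, 0, 0]
  jaw: -1

```text
t: 59.82
ee_pos: [0.6345, 0.0176, 0.203]
orientation: [3.001, 0.476, 0.12]
ft_force: [0.5, 0.0, 0.2]
width: 0.154
```

```bash
python3 - <<'E'
from h import *
s,M=st(); print(s['torque'])
E
```

```text
t59.83 ee [634.5  17.6 203. ] toolz [ 0.093 -0.087 -0.992] yaw y 1.882 w 0.154 F [0.5 0.  0.2] q [ 0.33  0.4  -0.16  0.14 -0.95  1.48]
[0.79625475 0.48498323 0.05732223]
```

Request:
carry_out:
  motion:
    - [0, 0, 0, -0.12]
    - [0, 0, 0, -0.15]
    - [0, 0, 0, -0.15]

```text
t: 60.2
ee_pos: [0.635, 0.0176, 0.2029]
orientation: [3.021, -0.178, 0.087]
ft_force: [-1.6, 2.1, 0.7]
width: 0.16
```

```bash
python3 - <<'E'
from h import *
s,M=st(); print(s['torque'], 'turned',1.882-(np.arctan2(-M[1,1],-M[0,1])%np.pi))
E
```

```text
t60.20 ee [635.   17.6 202.9] toolz [ 0.051 -0.117 -0.992] yaw y 1.449 w 0.160 F [-1.6  2.1  0.7] q [ 0.34  0.42 -0.13  0.15 -1.01  1.04]
[1.58432052 0.94700973 0.91324977] turned 0.4327091609233231
```

Request:
carry_out:
  motion:
    - [0, 0, 0, -0.17]
    - [0, 0, 0, -0.17]
    - [0, 0, 0, -0.17]
    - [0, 0, 0, -0.15]

```text
t: 60.7
ee_pos: [0.6372, 0.016, 0.2031]
orientation: [2.776, -1.173, 0.034]
ft_force: [-1.7, -1.0, -0.5]
width: 0.152
```

```bash
python3 - <<'E'
from h import *
s,M=st(); print(s['torque'], 'turned',1.882-(np.arctan2(-M[1,1],-M[0,1])%np.pi))
E
```

```text
t60.70 ee [637.2  16.  203.1] toolz [-0.029 -0.126 -0.992] yaw y 0.768 w 0.152 F [-1.7 -1.  -0.5] q [ 0.33  0.46 -0.06  0.12 -1.12  0.39]
[ 0.52373936 -0.0756041   0.00173847] turned 1.1144775084077874
```

Request:
carry_out:
  motion:
    - [0, 0, 0, 0]
    - [0, 0, 0, 0]
    - [0, 0, 0, 0]
    - [0, 0, 15, 0]
    - [0, 0, 30, 0]
    - [-10, -3, 30, 0]
    - [-30, -10, 10, 0]
    - [-40, -12, 0, 0]
    - [-40, -12, 0, 0]
    - [0, 0, 0, 0]
  jaw: -0.2

```text
t: 61.95
ee_pos: [0.5163, -0.0225, 0.299]
orientation: [2.786, -1.159, 0.053]
ft_force: [0.7, -0.3, 1.1]
width: 0.4
```

```bash
python3 - <<'E'
from h import *
s,M=st()
d=snap('wrist','w60'); snap('scene','sc60'); snap('side','s60')
a=cv2.imread('pics/sc60.png'); crop('sc60',295,170,385,255,6,'sc60c')
E
```

```text
t61.95 ee [516.3 -22.5 299. ] toolz [-0.015 -0.127 -0.992] yaw y 0.779 w 0.400 F [ 0.7 -0.3  1.1] q [ 0.33  0.18 -0.22  0.12 -1.23  0.4 ]
```

View pics/w60.png

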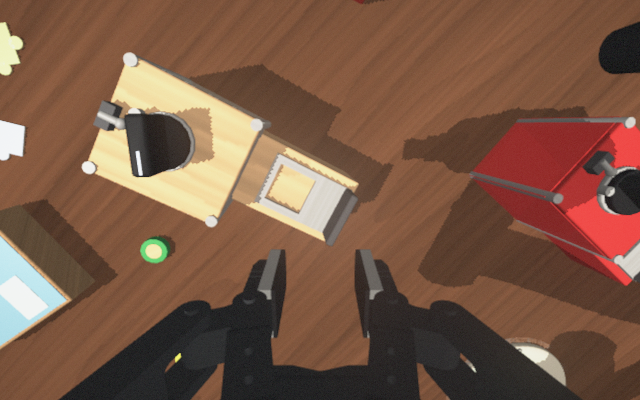

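View pics/s60.png

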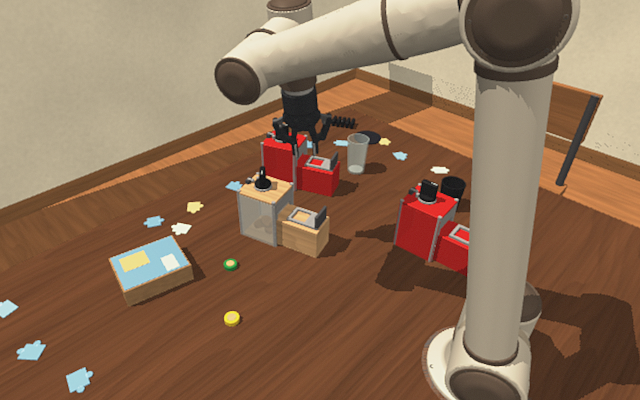

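View pics/sc60c.png

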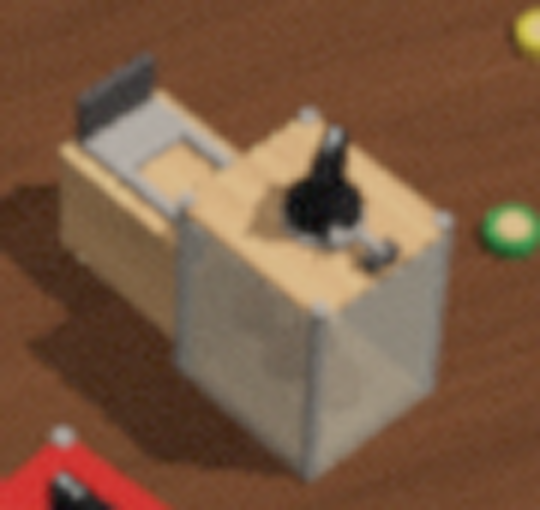

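```bash
python3 - <<'E'
from h import *
d=load('w60'); im=cv2.imread('pics/w60.png')[80:200,70:220]; cv2.imwrite('pics/w60c.png',np.clip(cv2.resize(im,None,fx=5,fy=5,interpolation=cv2.INTER_CUBIC).astype(float)*1.6+15,0,255).astype(np.uint8))
k=np.array([.634,.0173])
for a in (.3,.7,.9,1.0,1.1,1.2,1.3):
  u=np.array([np.cos(Y-a),np.sin(Y-a)]); print(a,[np.round([(q[0]-70)*5,(q[1]-80)*5]) for q in (proj(d,(*(k-.021*u),.197)),proj(d,(*(k+.021*u),.197)))])
E
```

```text
0.3 [array([461., 447.]), array([191., 224.])]
0.7 [array([412., 482.]), array([242., 186.])]
0.9 [array([382., 492.]), array([274., 176.])]
1.0 [array([366., 494.]), array([290., 174.])]
1.1 [array([350., 495.]), array([307., 173.])]
1.2 [array([333., 495.]), array([325., 174.])]
1.3 [array([317., 492.]), array([342., 177.])]
```

View pics/w60c.png

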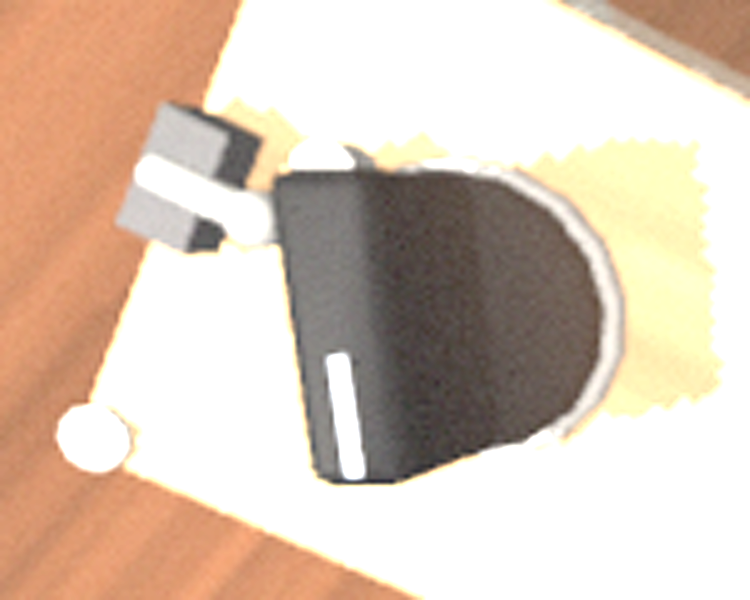

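The knob reads about 1.1 rad: the bar ends at w60c (353,480) and (320,173), with its tooth past the catch. The slide is out and the bystanders look unmoved, so I'm handing in.

```bash
python3 - <<'E'
from h import *
a=load('scene0')['img'].astype(int); b=load('sc60')['img'].astype(int); 
for n,(u0,v0,u1,v1) in dict(glass=(215,248,245,288),cup=(180,190,205,220),box=(405,192,465,232)).items(): print(n,np.abs(a-b)[v0:v1,u0:u1].mean())
print(hand_in())
E
```

```text
glass 2.2569444444444446
cup 4.381333333333333
box 2.1075
the job is handed in; nothing more can be done
None
```

I fed all five wooden tokens through the coin slide one at a time, then turned the knob clockwise until it clicked over and let go. I handed the job in at about 62 s of the 210 s allowed.

**Last checks:**
- **Tokens:** the wrist view through the clear wall showed five tokens in the cash box. None were left on the table apart from the green and yellow look-alikes, which I didn't touch.
- **Slide:** it was out with its pocket empty.
- **Knob:** it stands at about 1.1 rad, matching the 1.11 rad I turned it, with its tooth past the catch.
- **Bystanders:** the glass, jigsaw box and dice cup areas look the same in the first and last scene pictures. The cup's area differed slightly more than the others, which I put down to a shadow but didn't confirm.

**What went less well:**
- **Pressing on the stop:** the fingertips hit the slide's end stop harder than needed on pushes two and three. The readings were about 38–45 N horizontally plus 30–34 N upward. The last two pushes were about 18 N horizontally.
- **Fingertips on the frame:** they rested briefly on the slide frame, at about 4 N, while placing the first token.
- **Tool tilt:** the tool drifted by up to about 7° over the run. I partly offset it with half turns of the wrist, and both the placing and the knob grip worked in spite of it.

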